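# Top up the desk planter and fit its water gauge

### The job

Top up the planter on the desk with clay stones: first collect all the stones from the brass dish into the blue cup, then tip the whole cupful into the open bay of the planter, picking up any stone that misses and putting it in the bay too. Only once all the stones are in the bay, move the water gauge from its wooden block into the planter's grey sleeve, tip down and fully home. Finish with the empty cup standing upright in the middle of the dark round coaster, everything let go, and the mug, bottle, stapler and mouse left where they were.

Things in the scene. Friction and masses are not known exactly. Their poses are not given: they have to be found in the camera images.
- planter: long white ceramic trough planter, fixed, 130 mm (x) by 300 mm (y) by 75 mm tall, walls 6 mm; origin: centre of its underside, y axis along its length. The half towards its +y end is the open bay, then in the middle stands the grey gauge sleeve, and the half towards -y holds dark soil (55 mm high) with a small green succulent that stands up to about 115 mm above the desk
- planter_bay (a point): centre of the floor of the planter's open bay (axes as the planter's). The bay is 118 mm (x) by 132 mm (y), its floor is the old bed of grey gravel 30 mm above the desk; the planter's rim is 45 mm above this point
- planter_sleeve (a point): centre of the mouth of the planter's gauge sleeve, an upright grey 34 mm square block whose top is 82 mm above the desk (7 mm above the planter's rim); its round hole is 11 mm wide with a 3 mm chamfer at the mouth and a floor 60 mm below the mouth
- cup: blue ceramic cup without handle, loose, 140 g empty, 75 mm tall, outside diameter 58 mm at the foot growing straight to 78 mm at the rim (68 mm halfway up), walls 3 mm, floor 5 mm thick; three stones are already inside; origin: centre of its underside, z axis up through the mouth
- coaster: round dark rubber coaster, fixed flat on the desk, 92 mm across, 4 mm thick; origin: centre of its underside
- dish: shallow round brass dish, fixed on the desk, 160 mm across, rim 12 mm high, its floor 6 mm above the desk; the other stones lie in it; origin: centre of its underside
- block: dark wooden block, fixed on the desk, 70 x 70 x 45 mm, with an upright 11 mm hole in the middle of its top, 35 mm deep, in which the gauge stands at the start; origin: centre of its underside
- gauge: water-level gauge, loose, 30 g: a straight white stem 8 mm in diameter and 85 mm long with a tapered tip, topped by a red cylindrical grip 16 mm in diameter and 40 mm tall (125 mm in all); origin: centre of the tip, z axis up along the stem to the grip
- stone1: a terracotta-coloured faceted clay stone, a squat round lump 21 mm across and 20 mm tall with a slightly peaked top, 14 g; origin: its middle, 10 mm above its small flat underside, z axis towards its top; it may end up lying any way round. At the start it lies in the brass dish, or is absent (None)
- stone2: a terracotta-coloured faceted clay stone, a squat round lump 21 mm across and 20 mm tall with a slightly peaked top, 14 g; origin: its middle, 10 mm above its small flat underside, z axis towards its top; it may end up lying any way round. At the start it lies in the brass dish, or is absent (None)
- stone3: a terracotta-coloured faceted clay stone, a squat round lump 21 mm across and 20 mm tall with a slightly peaked top, 14 g; origin: its middle, 10 mm above its small flat underside, z axis towards its top; it may end up lying any way round. At the start it lies in the brass dish, or is absent (None)
- stone4: a terracotta-coloured faceted clay stone, a squat round lump 21 mm across and 20 mm tall with a slightly peaked top, 14 g; origin: its middle, 10 mm above its small flat underside, z axis towards its top; it may end up lying any way round. At the start it lies in the brass dish, or is absent (None)
- stone5: a terracotta-coloured faceted clay stone, a squat round lump 21 mm across and 20 mm tall with a slightly peaked top, 14 g; origin: its middle, 10 mm above its small flat underside, z axis towards its top; it may end up lying any way round. At the start it lies in the brass dish, or is absent (None)
- stone6: a terracotta-coloured faceted clay stone, a squat round lump 21 mm across and 20 mm tall with a slightly peaked top, 14 g; origin: its middle, 10 mm above its small flat underside, z axis towards its top; it may end up lying any way round. At the start it is already in the cup
- stone7: a terracotta-coloured faceted clay stone, a squat round lump 21 mm across and 20 mm tall with a slightly peaked top, 14 g; origin: its middle, 10 mm above its small flat underside, z axis towards its top; it may end up lying any way round. At the start it is already in the cup
- stone8: a terracotta-coloured faceted clay stone, a squat round lump 21 mm across and 20 mm tall with a slightly peaked top, 14 g; origin: its middle, 10 mm above its small flat underside, z axis towards its top; it may end up lying any way round. At the start it is already in the cup
- mug: white mug, 80 mm across, 92 mm tall, handle to its +y; a loose bystander to be left alone; origin: centre of its underside
- mister: amber bottle with a black cap, 64 mm across, 170 mm tall; a loose bystander to be left alone; origin: centre of its underside
- stapler: black stapler, 36 x 140 (along y) x 44 mm; a loose bystander to be left alone; origin: centre of its underside
- mouse: white computer mouse, 105 (along x) x 62 x 30 mm; a loose bystander to be left alone; origin: centre of its underside
Things that resemble listed ones, but are neither listed nor needed, are in the scene too. There is more than one size of the cup; the job needs the smaller. There is more than one size of the coaster; the job needs the smaller.

How it is judged:
By the outcome, as a careful person would: the job done as asked, in the order asked, and still so for the second after the job is handed in, with the robot touching nothing.
Of stone1, stone2, stone3, stone4, stone5 only 3 to 5 are there at a start; the rules pass over those that are not, and their reading is None.
At some moment in a run one of cup, stone1, stone2, stone3, stone4, stone5 may be knocked a few centimetres aside while the robot is not near it.
It also fails if it takes over 210 s, if anything falls off the work surface, if the arm or the gripper's body presses on something with over 40 N, if the wrist force passes 120 N, or if a joint passes its speed limit or range.

### The arm

A 6-joint arm with a two-finger parallel gripper is mounted at the origin on the work surface. World frame = base frame: x ahead of the robot, y to its left, z up, the work surface at z = 0. Lengths are in m, angles in rad, forces in N, time in s.
With the tool pointing down it reaches from about 0.425 to 0.95 m from the base axis. Payload 3.5 kg.
Tool frame: the origin (TCP) lies on the centre line of the jaws, within the pads' length; the fingertips stand ahead of it and the grasp point (between the pads) lies 11 mm behind it (tips_ahead is the z of the fingertips in the tool frame, in m); z points along the fingers, y is the direction in which the jaws open and shut (so a half turn about z gives the same grasp; the last joint's range is limited). The gripper opens to 85 mm and grips with 20 to 120 N. Pads are 22 mm wide; open, the fingers measure 114 mm over their backs; the gripper's body (76 mm by 85 mm) begins 54 mm behind the grasp point. The pads swing forward as they close: fully open they stand 13 mm farther back than shut.
Start: joints at [-1.454, 0.286, 1.577, -0, 1.279, -0.15], TCP at [0.178, -0.651, 0.239] pointing down, gripper open.
Joint ranges: [-2.77, 2.77], [-0.9, 2.22], [0.21, 2.48], [-1.53, 4.67], [0.24, 2.81], [-2.84, 2.84]. Speed limits (rad/s): [2.79, 2.79, 3.14, 3.14, 3.14, 3.14].

### API

Orientations are given as a unit quaternion [x, y, z, w].
In Python, from plant import * gives the robot as it stands. The module is installed in compiled form; this text tells all that it offers.
- The arm moves only by the tool move_arm, never from a script. Its arguments are lists of equal length, an entry for each row: "linear": the shift along the world's x, y, z in m, a list of three; "twist": the turn, a rotation vector about the world's x, y, z in degrees, a list of three. A call has 1 to 20 rows; each row shifts and turns the pose as measured when the row begins; what a row does not reach is not made up. A row lasts 1/12 s, in which the tool goes at most 41.7 mm and 7.16 degrees, less where a joint would pass 70% of its speed; a pose out of reach is approached as far as the arm can. A call is refused whole if a number of a shift passes 0.0417 or a number of a turn 7.16, either way. A call with a gripper value outside its range is refused whole. "grip" is the opening, from 0 (shut) to 1 (fully open), set as the call begins (left out, the last holds). The fingers move at their own pace and stop on an object; "force" is the grip in N (left out, the last holds). Time passes only in rows, so rows that do not move let the fingers close. It gives the time, the measured TCP pose, the force and the opening at its end, in the units of the state.
- get_state(): the state, without advancing time (a new reading comes with each control period).
- read_camera(name): name is "scene" or "top" or "wrist"; returns a dict with "img" (384x512x3 uint8, blue, green, red), "depth" (384x512 float32, m along the optical axis (not along the pixel's ray), 0 where there is no reading), "fx", "fy", "cx", "cy" (pixels), "rvec" (rotation vector, rad) and "tvec" (3), from world to camera coordinates, as OpenCV has them. Camera axes: x right, y down, z forward; pixel columns grow to the right and rows downward; lengths in m; the calibration is good to about 2 mm. A picture is of the moment at which its call begins.
- sign_off(): hands the job in, once; it reports no verdict.
The state is a dict: "time": time; "qpos": joint angles; "dq": joint speeds; "joint_efforts": joint torques, N m; "eef_pos": TCP position; "tcp_rot": TCP orientation; "contact_force": force on the tool from outside, world axes, zero at the start; "wrist_torque": the same for the moment, N m; "opening": opening from 0.0 (shut) to 1.0 (fully open).
Only numpy, scipy, OpenCV 4.12 (cv2) and the standard library are available. Lean on these libraries where they do the work, as an engineer would, in place of code of your own. Each camera call takes 0.05 s, during which the arm holds its last target.

## Working session

There is one attempt and no reset: what is moved stays moved. The work goes in short steps, Python scripts to look and compute and a tool call to move; the robot and the scene stay as the last step left them, time stands still between calls to the robot, and variables do not carry over. Pictures are saved under pics/ and viewed, and the job is handed in when it is done.

Besides the shell and the picture viewer there is one more tool, called after "Emit:" as name(argument=value, ...) on one line, values as JSON. move_arm: Moves the arm, as the interface text tells. Its arguments: {"type":"object","properties":{"linear":{"type":"array","items":{"type":"array","items":{"type":"number"}}},"twist":{"type":"array","items":{"type":"array","items":{"type":"number"}}},"grip":{"type":"number"},"force":{"type":"number"}},"required":["linear","twist"]}

```bash
mkdir -p pics; cat > h.py <<'E'
from plant import *
import numpy as np, cv2
from scipy.spatial.transform import Rotation as R
def cam(n):
    c=read_camera(n); c['R']=cv2.Rodrigues(np.array(c['rvec'],float))[0]; c['t']=np.array(c['tvec'],float).ravel(); return c
def ray(c,u,v):
    d=c['R'].T@np.array([(u-c['cx'])/c['fx'],(v-c['cy'])/c['fy'],1.]); o=-c['R'].T@c['t']; return o,d
def onz(c,u,v,z):
    o,d=ray(c,u,v); return o+d*(z-o[2])/d[2]
def pts(c):
    v,u=np.mgrid[:384,:512]; z=c['depth']
    P=np.stack([(u-c['cx'])/c['fx']*z,(v-c['cy'])/c['fy']*z,z],-1)
    return (P-c['t'])@c['R']
def proj(c,p):
    q=c['R']@np.array(p,float)+c['t']; return c['fx']*q[0]/q[2]+c['cx'],c['fy']*q[1]/q[2]+c['cy']
def two(c1,p1,c2,p2):
    A=np.zeros((3,3));b=np.zeros(3)
    for c,p in((c1,p1),(c2,p2)):
        o,d=ray(c,*p);d/=np.linalg.norm(d);M=np.eye(3)-np.outer(d,d);A+=M;b+=M@o
    return np.linalg.solve(A,b)
def save(c,n,s=1.5,crop=None):
    im=c['img']
    if crop: a,b,e,f=crop; im=im[b:f,a:e]
    cv2.imwrite('pics/'+n+'.png',cv2.resize(im,None,fx=s,fy=s,interpolation=cv2.INTER_CUBIC))
E
python3 - <<'E'
from h import *
for n in('scene','top','wrist'):
    c=cam(n); save(c,n+'0'); print(n,c['fx'],-c['R'].T@c['t'],c['R'][2])
print(get_state())
E
```

```text
scene 487.8068189728281 [1.50665012 0.33757474 0.81372564] [-0.78517538 -0.28293434 -0.55086094]
top 478.1899836190283 [ 0.24376191 -0.01463565  1.71160973] [ 0.14143198  0.00229036 -0.98994533]
wrist 315.60521325091855 [ 0.24242876 -0.63314786  0.37128666] [-0.25804832 -0.06795687 -0.96373903]
{'time': 0.15, 'qpos': array([-1.45400711e+00,  2.87035434e-01,  1.57783629e+00,  1.80338686e-05,
        1.27859779e+00, -1.49984855e-01]), 'dq': array([-7.90680798e-05, -3.04788053e-03, -7.23859890e-03, -1.17936783e-03,
       -2.00007016e-04,  2.06533147e-04]), 'joint_efforts': array([-2.83759482e-04, -4.06604290e+01, -2.93142217e+01, -1.63655977e-04,
        3.96153322e-03,  4.07001233e-07]), 'eef_pos': array([ 0.17792855, -0.65061595,  0.23821846]), 'tcp_rot': array([ 9.91117041e-01,  1.32989208e-01,  2.42062942e-05, -9.38158493e-04]), 'contact_force': array([-0.64634598, -0.27108081, -0.0119135 ]), 'wrist_torque': array([-0.00656393, -0.01562945,  0.01974127]), 'opening': 0.9987794938191284}
```

View pics/scene0.png

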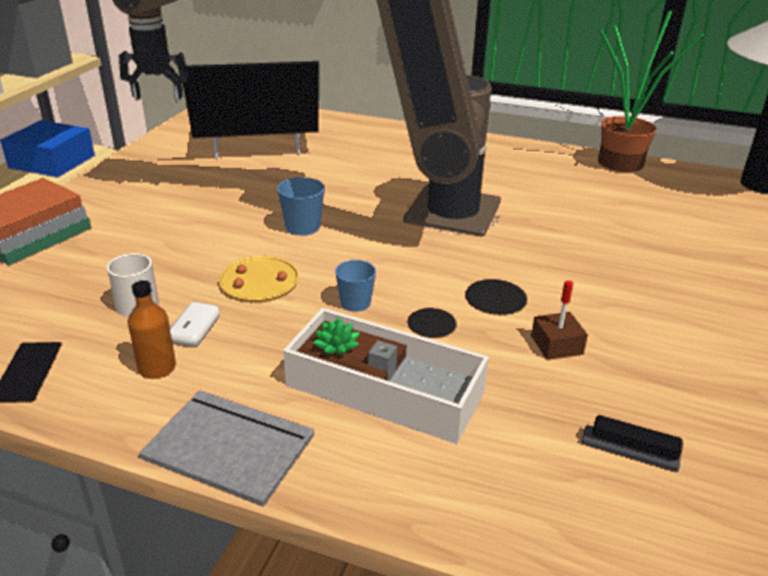

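View pics/top0.png

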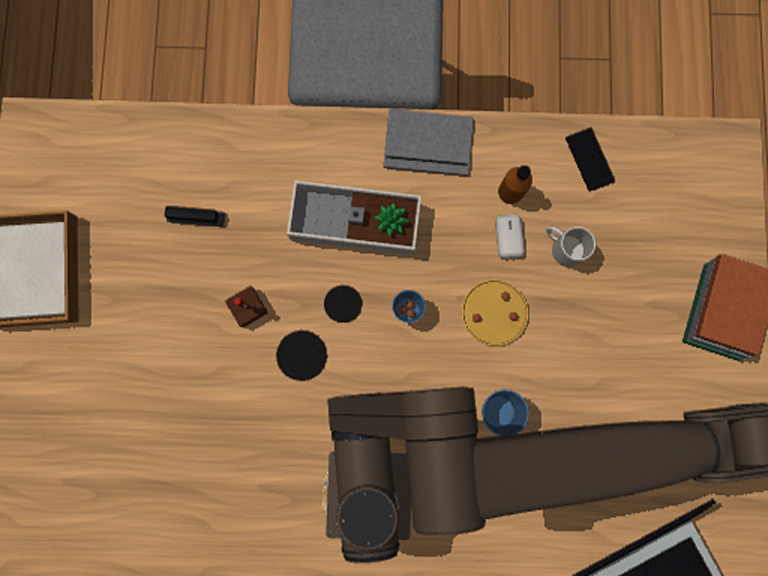

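View pics/wrist0.png

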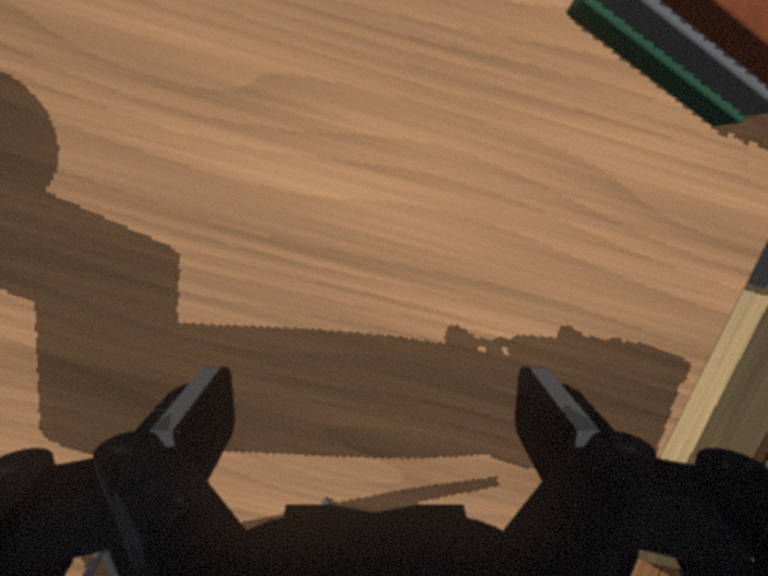

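The pictures show three stones in the dish, at top-view pixels (505,297), (477,319) and (513,317) in the enlarged picture. The small cup is at (408,306), the small coaster at (343,303), the block with the gauge at (247,305), and the planter at (355,216) with the bay on its left (+y) end.

```bash
cat >> h.py <<'E'
def blobs(m,mn=15):
    n,l,s,ce=cv2.connectedComponentsWithStats(m.astype(np.uint8))
    return [(tuple(ce[i]),s[i],l==i) for i in range(1,n) if s[i][4]>=mn]
def hsv(c): return cv2.cvtColor(c['img'],cv2.COLOR_BGR2HSV)
def stonemask(c):
    h=hsv(c); return ((h[...,0]<=11)&(h[...,1]>120)&(h[...,2]>90))
E
python3 - <<'E'
from h import *
T=cam('top');S=cam('scene')
for n,c in(('T',T),('S',S)):
    P=pts(c);h=hsv(c)
    for nm,m in(('red',stonemask(c)),('blue',(h[...,0]>95)&(h[...,0]<115)&(h[...,1]>90)),('black',h[...,2]<45),('brass',(h[...,0]>18)&(h[...,0]<30)&(h[...,1]>150)&(h[...,2]>120)),('green',(h[...,0]>45)&(h[...,0]<80)&(h[...,1]>120))):
        print(n,nm)
        for ce,s,mm in blobs(m,8):
            p=P[mm]; p=p[(p[:,2]>-.02)&(p[:,0]>-.1)]
            if len(p)<5 or s[4]>6000: continue
            print('  px',np.round(ce,1),'bb',s, 'med',np.round(np.median(p,0),3),'xy bb',np.round(np.percentile(p,[2,98],axis=0),3).tolist())
E
```

```text
T red
  px [491.5 203.2] bb [ 466  169   46   68 2208] med [ 0.453 -0.829  0.09 ] xy bb [[0.359, -0.894, 0.083], [0.558, -0.753, 0.098]]
  px [336.4 197. ] bb [334 195   5   5  17] med [ 0.471 -0.31   0.021] xy bb [[0.464, -0.316, 0.014], [0.479, -0.304, 0.027]]
  px [157.6 200.4] bb [156 198   5   6  20] med [0.429 0.304 0.133] xy bb [[0.422, 0.296, 0.039], [0.443, 0.326, 0.137]]
  px [272.9 202.7] bb [271 201   4   4  12] med [ 0.444 -0.085  0.019] xy bb [[0.44, -0.089, 0.013], [0.45, -0.079, 0.032]]
  px [273.  208.3] bb [271 206   5   5  15] med [ 0.425 -0.086  0.023] xy bb [[0.419, -0.092, 0.013], [0.432, -0.079, 0.026]]
  px [341.4 210.4] bb [340 209   4   4  15] med [ 0.425 -0.327  0.021] xy bb [[0.293, -0.334, 0.013], [0.429, -0.101, 1.24]]
  px [317.  211.5] bb [315 210   5   4  16] med [ 0.417 -0.241  0.024] xy bb [[0.412, -0.249, 0.016], [0.423, -0.235, 0.032]]
T blue
  px [272.3 203.4] bb [262 194  21  21 260] med [ 0.444 -0.083  0.029] xy bb [[0.399, -0.114, -0.001], [0.468, -0.045, 0.078]]
  px [336.6 275. ] bb [322 260  30  31 715] med [ 0.197 -0.311  0.02 ] xy bb [[0.
[... 8458 characters left out ...]
xy bb [[0.633, 0.384, 0.015], [0.662, 0.503, 0.049]]
  px [173.  281.4] bb [165 279  17   6  17] med [ 0.8   -0.094  0.018] xy bb [[0.796, -0.112, 0.015], [0.803, -0.072, 0.021]]
  px [187.5 286.5] bb [183 285  10   4  11] med [ 0.803 -0.053  0.019] xy bb [[0.8, -0.064, 0.016], [0.805, -0.042, 0.021]]
S brass
  px [172.5 185.6] bb [ 146  171   53   30 1109] med [ 0.432 -0.284  0.008] xy bb [[0.357, -0.358, 0.004], [0.507, -0.215, 0.015]]
S green
  px [ 51.9 153.8] bb [ 49 152   7   4   8] med [ 0.412 -0.741  0.013] xy bb [[0.394, -0.743, 0.009], [0.421, -0.735, 0.018]]
  px [223.9 224.7] bb [209 212  31  24 489] med [ 0.646 -0.027  0.086] xy bb [[0.612, -0.068, 0.058], [0.67, -0.001, 0.108]]
```

```bash
python3 - <<'E'
import plant
from h import *
print([n for n in dir(plant) if not n.startswith('__')], getattr(plant,'tips_ahead',None))
s=get_state(); q=s['qpos']
Ry=lambda a:R.from_euler('y',a).as_matrix(); Rz=lambda a:R.from_euler('z',a).as_matrix()
print(R.from_quat(s['tcp_rot']).as_matrix().round(3))
print((Rz(q[0])@Ry(q[1]+q[2])@Rz(q[3])@Ry(q[4])@Rz(q[5])).round(3))
# wrist cam in tool frame
c=cam('wrist'); Rt=R.from_quat(s['tcp_rot']).as_matrix()
print('cam in tool',Rt.T@(-c['R'].T@c['t']-s['eef_pos']), (c['R']@Rt).round(3))
# block / planter from depth top
T=cam('top');S=cam('scene')
for c in(T,S):
    P=pts(c);h=hsv(c)
    m=(abs(P[...,2]-.0465)<.004)&(P[...,0]>.36)&(P[...,0]<.5)&(P[...,1]>.24)&(P[...,1]<.37)
    r=cv2.minAreaRect(P[m][:,:2].astype(np.float32)*1000); print('block',m.sum(),r)
    m=(abs(P[...,2]-.076)<.004)&(P[...,0]>.5)&(P[...,0]<.76)&(P[...,1]>-.2)&(P[...,1]<.3)
    r=cv2.minAreaRect(P[m][:,:2].astype(np.float32)*1000); print('planter',m.sum(),r)
    m=(P[...,2]>.079)&(P[...,2]<.09)&(P[...,0]>.5)&(P[...,0]<.76)&(P[...,1]>-.005)&(P[...,1]<.1)&(h[...,1]<80)
    if m.sum()>5: print('sleeve',m.sum(),cv2.minAreaRect(P[m][:,:2].astype(np.float32)*1000),P[m].mean(0))
E
```

```text
['Unreachable', 'get_state', 'read_camera', 'sign_off', 'tips_ahead'] 0.008
[[ 0.965  0.264 -0.   ]
 [ 0.264 -0.965  0.001]
 [ 0.    -0.001 -1.   ]]
[[-0.264  0.965 -0.   ]
 [ 0.965  0.264  0.001]
 [ 0.001  0.    -1.   ]]
cam in tool [ 6.68573859e-02 -4.98615750e-05 -1.33185295e-01] [[-0.     1.     0.   ]
 [-0.964 -0.    -0.267]
 [-0.267 -0.     0.964]]
block 250 ((428.43377685546875, 301.0445251464844), (70.3424072265625, 69.86708068847656), 32.51423263549805)
planter 408 ((645.8556518554688, 52.64961242675781), (299.6927185058594, 131.5790252685547), 84.35887145996094)
sleeve 96 ((645.6753540039062, 45.28462600708008), (97.56999969482422, 127.8085708618164), 86.32952880859375) [0.64711153 0.04835532 0.08248535]
block 442 ((426.2560729980469, 304.6053466796875), (73.24414825439453, 72.69744873046875), 32.72548294067383)
planter 1156 ((643.6139526367188, 54.923057556152344), (302.1065673828125, 137.07003784179688), 84.50823211669922)
sleeve 155 ((648.1116943359375, 64.70867919921875), (65.38158416748047, 127.61902618408203), 85.77320861816406) [0.64501962 0.05174344 0.08292211]
```

Emit:
move_arm(linear=[[0.0175,0.024,0.004],[0.0175,0.024,0.004],[0.0175,0.024,0.004],[0.0175,0.024,0.004],[0.0175,0.024,0.004],[0.0175,0.024,0.004],[0.0175,0.024,0.004],[0.0175,0.024,0.004],[0.0175,0.024,0.004],[0.0175,0.024,0.004],[0.0175,0.024,0.004],[0.0175,0.024,0.004]], twist=[[0,0,0],[0,0,0],[0,0,0],[0,0,0],[0,0,0],[0,0,0],[0,0,0],[0,0,0],[0,0,0],[0,0,0],[0,0,0],[0,0,0]], grip=0.42, force=25)

```text
time: 1.4
eef_pos: [0.3901, -0.3532, 0.2877]
tcp_rot: [0.992, 0.127, 0.0, 0.0]
contact_force: [1.2, -0.1, -0.4]
opening: 0.416
```

```bash
cat >> h.py <<'E'
import pickle
def log():
    s=get_state(); open('log.pkl','ab').write(pickle.dumps((s['qpos'],s['eef_pos'],s['tcp_rot']))); return s
E
python3 - <<'E'
from h import *
s=log();print(s['qpos'].round(3),s['time'])
c=cam('wrist');save(c,'w1');P=pts(c)
T=cam('top');S=cam('scene')
for n,c in(('W',c),('T',T),('S',S)):
    for ce,b,mm in blobs(stonemask(c),8):
        p=onz(c,*ce,.018)
        if .33<p[0]<.53 and -.4<p[1]<-.18: print(n,np.round(ce,1),b[4],p.round(4))
E
```

```text
[-0.929 -0.081  1.886 -0.     1.336  0.387] 1.4
W [230.5  88.1] 111 [ 0.4716 -0.3084  0.018 ]
W [166.8 117.6] 99 [ 0.418  -0.2402  0.018 ]
W [236.4 130.7] 110 [ 0.4243 -0.3276  0.018 ]
T [336.4 197. ] 17 [ 0.4719 -0.3111  0.018 ]
T [317.  211.5] 16 [ 0.4179 -0.2425  0.018 ]
S [160.4 178.9] 23 [ 0.4236 -0.3291  0.018 ]
S [187.5 183.4] 25 [ 0.4166 -0.2419  0.018 ]
S [158.6 188. ] 25 [ 0.4699 -0.31    0.018 ]
```

View pics/w1.png

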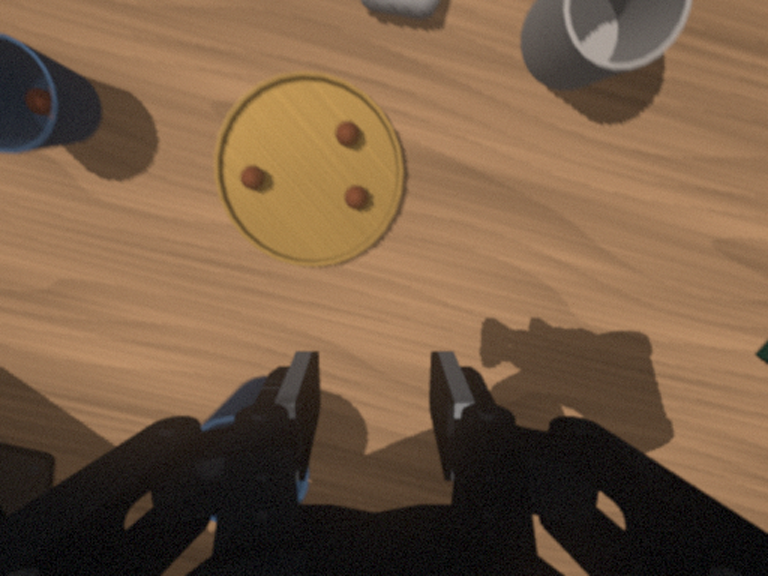

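Emit:
move_arm(linear=[[0.0135,0.0073,-0.02],[0.0135,0.0073,-0.02],[0.0135,0.0073,-0.02],[0.0135,0.0073,-0.02],[0.0135,0.0073,-0.02],[0.0135,0.0073,-0.02],[0,0,-0.03],[0,0,-0.03],[0,0,0]], twist=[[0,0,0],[0,0,0],[0,0,0],[0,0,0],[0,0,0],[0,0,0],[0,0,0],[0,0,0],[0,0,0]])

```text
time: 2.3
eef_pos: [0.4711, -0.317, 0.1041]
tcp_rot: [0.992, 0.125, 0.001, 0.007]
contact_force: [-1.1, 1.2, -1.1]
opening: 0.419
```

Emit:
move_arm(linear=[[0,0.0075,-0.02],[0,0,-0.025],[0,0,-0.02],[0,0,-0.011],[0,0,-0.005]], twist=[[0,-0.8,0],[0,0,0],[0,0,0],[0,0,0],[0,0,0]])

```text
time: 2.72
eef_pos: [0.4713, -0.3164, 0.0255]
tcp_rot: [0.992, 0.122, 0.01, 0.011]
contact_force: [-0.3, 0.3, -0.1]
opening: 0.418
```

```bash
cat >> h.py <<'E'
def togo(p,tz=(0,0,-1),yaw=None,ty=None):
    """remaining shift and turn; tz tool z wanted; yaw = jaw axis angle deg (mod 180)"""
    s=log(); Rt=R.from_quat(s['tcp_rot']).as_matrix()
    tz=np.array(tz,float);tz/=np.linalg.norm(tz)
    y=Rt[:,1] if yaw is None and ty is None else (np.array(ty,float) if ty is not None else np.array([np.cos(np.radians(yaw)),np.sin(np.radians(yaw)),0]))
    y=y-tz*(y@tz); y/=np.linalg.norm(y)
    if ty is None and y@Rt[:,1]<0: y=-y
    W=np.stack([np.cross(y,tz),y,tz],1)
    rv=R.from_matrix(W@Rt.T).as_rotvec()
    print('t',round(s['time'],2),'pos',s['eef_pos'].round(4),'d mm',((np.array(p)-s['eef_pos'])*1000).round(1),'rv deg',np.degrees(rv).round(2),'jaw',np.degrees(np.arctan2(Rt[1,1],Rt[0,1])).round(1),'tz',Rt[:,2].round(3),'op',round(s['opening'],3),'F',s['contact_force'].round(1))
E
python3 -c "
from h import *
togo((.4712,-.3095,.017))"
```

```text
t 2.72 pos [ 0.4713 -0.3164  0.0255] d mm [-0.1  6.9 -8.5] rv deg [ 1.15  1.28 -0.01] jaw -76.0 tz [ 0.022 -0.02  -1.   ] op 0.418 F [-0.3  0.3 -0.1]
```

Emit:
move_arm(linear=[[0,0.004,0],[0,0.004,0],[0,0.001,-0.004],[0,0,-0.003],[0,0,0]], twist=[[0.6,0.6,0],[0.6,0.6,0],[0,0,0],[0,0,0],[0,0,0]])

```text
time: 3.13
eef_pos: [0.4733, -0.3103, 0.0228]
tcp_rot: [0.993, 0.122, 0.002, 0.001]
contact_force: [0.4, 0.4, 0.0]
opening: 0.422
```

```bash
python3 -c "
from h import *
togo((.4712,-.3095,.017)); c=cam('wrist'); save(c,'w2')"
```

```text
t 3.13 pos [ 0.4733 -0.3103  0.0228] d mm [-2.1  0.8 -5.8] rv deg [ 0.12  0.24 -0.  ] jaw -76.0 tz [ 0.004 -0.002 -1.   ] op 0.422 F [0.4 0.4 0. ]
```

View pics/w2.png

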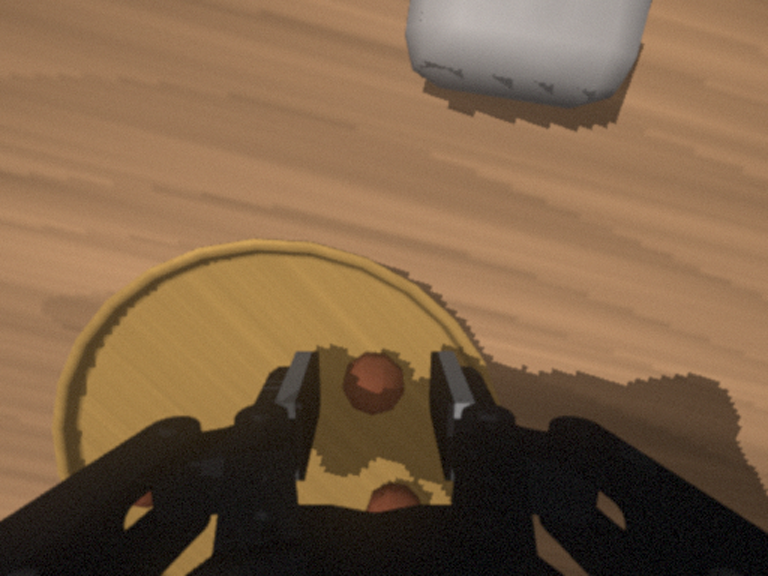

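The stone at (374,382) sits between the pads at columns 310 and 440. I'll go down 6 mm and grip.

Emit:
move_arm(linear=[[-0.002,0,-0.006],[0,0,-0.003],[0,0,0]], twist=[[0,0,0],[0,0,0],[0,0,0]])

```text
time: 3.43
eef_pos: [0.4722, -0.311, 0.0148]
tcp_rot: [0.993, 0.122, 0.003, 0.003]
contact_force: [-0.1, 0.5, -1.0]
opening: 0.415
```

Emit:
move_arm(linear=[[0,0,0],[0,0,0],[0,0,0],[0,0,0],[0,0,0]], twist=[[0,0,0],[0,0,0],[0,0,0],[0,0,0],[0,0,0]], grip=0.1, force=25)

```text
time: 3.85
eef_pos: [0.4719, -0.3108, 0.0145]
tcp_rot: [0.993, 0.122, 0.003, 0.002]
contact_force: [0.7, 0.7, -0.3]
opening: 0.217
```

Emit:
move_arm(linear=[[0,0,0.025],[0,0,0.035],[0,0,0.035],[0,0.01,0.03],[-0.0038,0.025,0.005],[-0.0038,0.025,0],[-0.0038,0.025,0],[-0.0038,0.025,0],[-0.0038,0.025,0],[-0.0038,0.025,0],[-0.0038,0.025,0],[-0.0038,0.02,0],[-0.0038,0.015,0],[0,0,0]], twist=[[0,0,0],[0,0,0],[0,0,0],[0,0,0],[0,0,0],[0,0,0],[0,0,0],[0,0,0],[0,0,0],[0,0,0],[0,0,0],[0,0,0],[0,0,0],[0,0,0]])

```text
time: 5.02
eef_pos: [0.4335, -0.0819, 0.1514]
tcp_rot: [0.993, 0.12, 0.005, 0.003]
contact_force: [-0.5, 0.3, 0.0]
opening: 0.22
```

```bash
cat > cup.py <<'E'
from h import *
T=cam('top');S=cam('scene');W=cam('wrist')
for n,c in(('T',T),('S',S),('W',W)):
    h=hsv(c);P=pts(c); m=(h[...,0]>95)&(h[...,0]<118)&(h[...,1]>80)&(P[...,2]>.068)&(P[...,2]<.084)
    m&=(P[...,0]>.3)&(P[...,1]>-.2)&(P[...,1]<.2)
    p=P[m]
    if len(p)>6:
        A=np.c_[2*p[:,:2],np.ones(len(p))]; x=np.linalg.lstsq(A,(p[:,:2]**2).sum(1),rcond=None)[0]
        print(n,len(p),'rim c',x[:2].round(4),'r',np.sqrt(x[2]+x[:2]@x[:2]).round(4),'z',np.median(p[:,2]).round(4))
E
python3 -c "
from cup import *
togo((.434,-.078,.09)); c=cam('wrist'); save(c,'w3')"
```

```text
S 150 rim c [ 0.4342 -0.077 ] r 0.0366 z 0.0729
W 435 rim c [ 0.4333 -0.0783] r 0.0367 z 0.0734
t 5.17 pos [ 0.4347 -0.0846  0.152 ] d mm [ -0.7   6.6 -62. ] rv deg [ 0.38  0.68 -0.  ] jaw -76.4 tz [ 0.012 -0.007 -1.   ] op 0.221 F [ 0.5  0.7 -0.1]
```

View pics/w3.png

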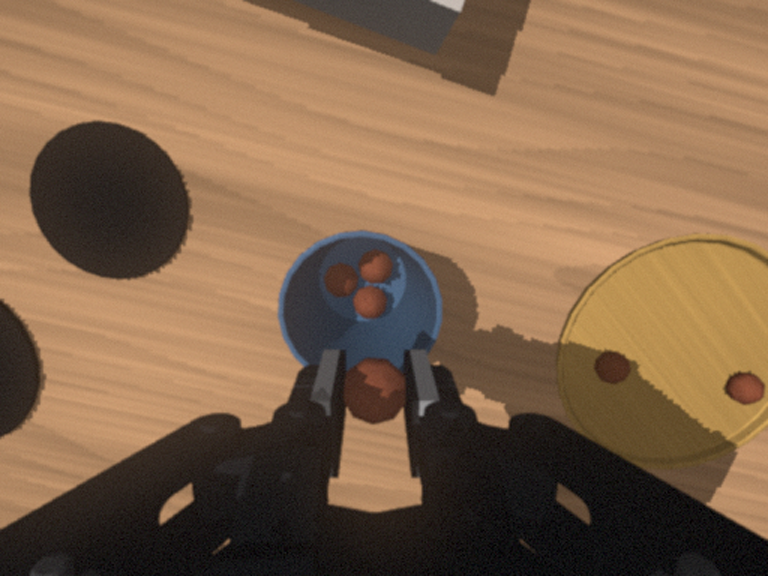

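The held stone is just behind the cup mouth. The cup, centred at (360,300), holds three stones. I'll lower to the rim and release.

Emit:
move_arm(linear=[[0,0.005,-0.02],[0,0.003,-0.02],[0,0.001,-0.018],[0,0,-0.01],[0,0,0]], twist=[[0.4,0.6,0],[0,0,0],[0,0,0],[0,0,0],[0,0,0]])

```text
time: 5.63
eef_pos: [0.4385, -0.0819, 0.0843]
tcp_rot: [0.993, 0.115, 0.004, 0.002]
contact_force: [-0.8, 0.5, -1.3]
opening: 0.218
```

```bash
python3 -c "
from h import *
togo((.434,-.078,.082))"
```

```text
t 5.63 pos [ 0.4385 -0.0819  0.0843] d mm [-4.5  3.9 -2.3] rv deg [ 0.21  0.46 -0.  ] jaw -76.9 tz [ 0.008 -0.004 -1.   ] op 0.218 F [-0.8  0.5 -1.3]
```

Emit:
move_arm(linear=[[-0.003,0.003,0],[-0.003,0.002,0],[0,0,0]], twist=[[0.2,0.4,0],[0,0,0],[0,0,0]])

```text
time: 5.88
eef_pos: [0.4328, -0.0787, 0.0848]
tcp_rot: [0.994, 0.113, -0.0, -0.0]
contact_force: [0.2, 0.1, -0.2]
opening: 0.221
```

Emit:
move_arm(linear=[[0,0,0],[0,0,0],[0,0,0],[0,0,0.01],[0,0,0.03],[0,0,0.03]], twist=[[0,0,0],[0,0,0],[0,0,0],[0,0,0],[0,0,0],[0,0,0]], grip=0.42)

```text
time: 6.38
eef_pos: [0.4298, -0.0777, 0.1546]
tcp_rot: [0.994, 0.113, -0.004, -0.002]
contact_force: [1.2, -0.7, 0.5]
opening: 0.421
```

```bash
cat > stones.py <<'E'
from h import *
def stones():
    for n in('top','scene','wrist'):
        c=cam(n);P=pts(c)
        for ce,b,mm in blobs(stonemask(c),8):
            p=onz(c,*ce,.018); z=np.median(P[mm][:,2])
            if p[0]>.33 and p[0]<.8 and abs(p[1])<.6 and b[4]<400: print(n,np.round(ce,1),b[4],p.round(4),'zmed',z.round(3))
E
python3 -c "
from stones import *
togo((.4240,-.3285,.017));stones(); c=cam('wrist'); save(c,'w4')"
```

```text
t 6.38 pos [ 0.4298 -0.0777  0.1546] d mm [  -5.8 -250.8 -137.6] rv deg [-0.21 -0.46 -0.  ] jaw -77.1 tz [-0.008  0.004 -1.   ] op 0.421 F [ 1.2 -0.7  0.5]
top [157.7 200.4] 22 [0.441  0.3258 0.018 ] zmed 0.134
top [341.4 210.4] 15 [ 0.4243 -0.3292  0.018 ] zmed 0.023
scene [160.4 178.9] 23 [ 0.4236 -0.3291  0.018 ] zmed 0.023
scene [187.5 183.5] 24 [ 0.4171 -0.2416  0.018 ] zmed 0.021
scene [369.2 211.2] 32 [0.3625 0.2883 0.018 ] zmed 0.047
scene [375.1 219. ] 244 [0.3928 0.3086 0.018 ] zmed 0.048
scene [243.1 236. ] 386 [5.889e-01 3.000e-04 1.800e-02] zmed 0.057
scene [205.5 230.9] 66 [ 0.6046 -0.0984  0.018 ] zmed 0.057
wrist [257.7 175.8] 221 [ 0.4447 -0.0847  0.018 ] zmed 0.021
wrist [241.4 174.7] 58 [ 0.4424 -0.0704  0.018 ] zmed 0.033
wrist [239.2 187.1] 31 [ 0.431  -0.0708  0.018 ] zmed 0.021
wrist [252.4 197.8] 285 [ 0.4239 -0.0846  0.018 ] zmed 0.02
wrist [500.  252.5] 323 [ 0.4238 -0.327   0.018 ] zmed 0.02
```

View pics/w4.png

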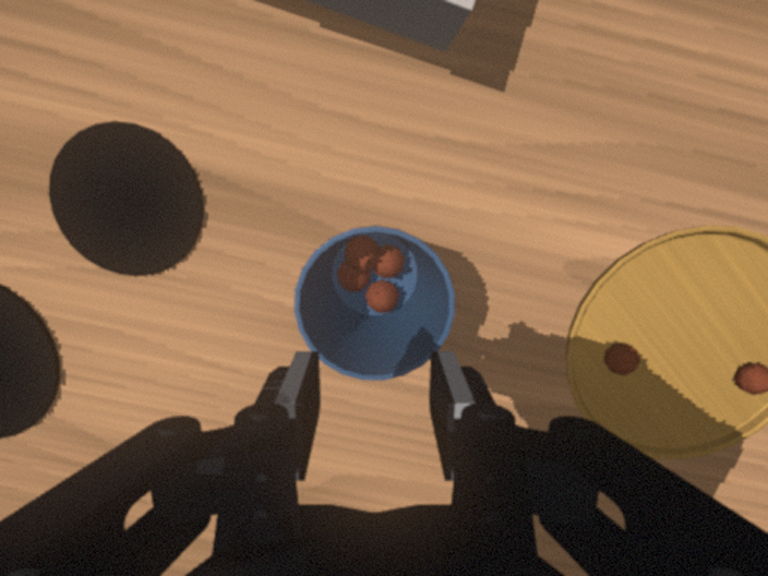

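Four stones are now in the cup, near (375,265). Next is stone B at (0.424,-0.328).

Emit:
move_arm(linear=[[-0.0005,-0.025,0],[-0.0005,-0.025,0],[-0.0005,-0.025,0],[-0.0005,-0.025,0],[-0.0005,-0.025,0],[-0.0005,-0.025,0],[-0.0005,-0.025,-0.01],[-0.0005,-0.025,-0.02],[-0.0005,-0.02,-0.02],[-0.0005,-0.015,-0.02],[0,-0.01,-0.015],[0,0,0],[0,0,0]], twist=[[0,0,0],[0,0,0],[0,0,0],[0,0,0],[0,0,0],[0,0,0],[0,0,0],[0,0,0],[0,0,0],[0,0,0],[0,0,0],[0,0,0],[0,0,0]])

```text
time: 7.67
eef_pos: [0.416, -0.327, 0.0526]
tcp_rot: [0.993, 0.114, -0.01, -0.011]
contact_force: [0.2, -0.5, 0.3]
opening: 0.424
```

```bash
python3 -c "
from h import *
togo((.4240,-.3285,.016))"
```

```text
t 7.67 pos [ 0.416  -0.327   0.0526] d mm [  8.   -1.5 -36.6] rv deg [-1.13 -1.23 -0.01] jaw -76.9 tz [-0.021  0.02  -1.   ] op 0.424 F [ 0.2 -0.5  0.3]
```

Emit:
move_arm(linear=[[0.005,-0.001,-0.005],[0.003,-0.001,-0.008],[0,0,-0.004],[0,0,0]], twist=[[-0.6,-0.6,0],[-0.6,-0.6,0],[0,0,0],[0,0,0]])

```text
time: 8.0
eef_pos: [0.4251, -0.3264, 0.0355]
tcp_rot: [0.993, 0.115, 0.001, 0.001]
contact_force: [-0.4, 0.2, 0.6]
opening: 0.421
```

```bash
python3 -c "
from h import *
togo((.4240,-.3285,.016))"
```

```text
t 8.0 pos [ 0.4251 -0.3264  0.0355] d mm [ -1.1  -2.1 -19.5] rv deg [ 0.13  0.08 -0.  ] jaw -76.8 tz [ 0.001 -0.002 -1.   ] op 0.421 F [-0.4  0.2  0.6]
```

Emit:
move_arm(linear=[[-0.001,-0.002,-0.008],[0,-0.001,-0.008],[0,0,-0.005],[0,0,0]], twist=[[0,0,0],[0,0,0],[0,0,0],[0,0,0]])

```text
time: 8.33
eef_pos: [0.4255, -0.329, 0.0149]
tcp_rot: [0.993, 0.116, 0.002, 0.003]
contact_force: [-0.8, -0.7, 0.2]
opening: 0.416
```

Emit:
move_arm(linear=[[0,0,0],[0,0,0],[0,0,0],[0,0,0]], twist=[[0,0,0],[0,0,0],[0,0,0],[0,0,0]], grip=0.1)

```text
time: 8.67
eef_pos: [0.4256, -0.3292, 0.0149]
tcp_rot: [0.993, 0.116, 0.002, 0.003]
contact_force: [-0.2, -0.3, 0.6]
opening: 0.221
```

Emit:
move_arm(linear=[[0,0,0.025],[0,0,0.035],[0,0,0.035],[0,0.01,0.025],[0.0008,0.027,0],[0.0008,0.027,0],[0.0008,0.027,0],[0.0008,0.027,0],[0.0008,0.027,0],[0.0008,0.027,0],[0.0008,0.027,0],[0.0008,0.025,0],[0.0008,0.02,0],[0,0.005,0],[0,0,0]], twist=[[0,0,0],[0,0,0],[0,0,0],[0,0,0],[0,0,0],[0,0,0],[0,0,0],[0,0,0],[0,0,0],[0,0,0],[0,0,0],[0,0,0],[0,0,0],[0,0,0],[0,0,0]])

```text
time: 9.92
eef_pos: [0.4314, -0.0717, 0.1455]
tcp_rot: [0.993, 0.114, 0.007, 0.006]
contact_force: [-0.1, -0.6, -0.3]
opening: 0.218
```

```bash
python3 -c "
from cup import *
togo((.434,-.078,.082))"
```

```text
S 146 rim c [ 0.4344 -0.0769] r 0.0366 z 0.0733
W 458 rim c [ 0.4334 -0.0783] r 0.0367 z 0.0735
t 10.07 pos [ 0.4317 -0.0734  0.1456] d mm [  2.3  -4.6 -63.6] rv deg [ 0.66  0.84 -0.  ] jaw -77.1 tz [ 0.015 -0.012 -1.   ] op 0.223 F [-0.1 -0.2  0.1]
```

Emit:
move_arm(linear=[[0,-0.003,-0.02],[0,-0.002,-0.02],[0,0,-0.015],[0,0,-0.008],[0,0,0]], twist=[[0.5,0.7,0],[0.2,0.3,0],[0,0,0],[0,0,0],[0,0,0]])

```text
time: 10.48
eef_pos: [0.4341, -0.0852, 0.0827]
tcp_rot: [0.994, 0.109, 0.001, 0.002]
contact_force: [-0.9, 0.2, -0.9]
opening: 0.222
```

```bash
python3 -c "
from h import *
togo((.434,-.078,.082))"
```

```text
t 10.48 pos [ 0.4341 -0.0852  0.0827] d mm [-0.1  7.2 -0.7] rv deg [ 0.16  0.15 -0.  ] jaw -77.5 tz [ 0.003 -0.003 -1.   ] op 0.222 F [-0.9  0.2 -0.9]
```

Emit:
move_arm(linear=[[0,0.004,0],[0,0.003,0],[0,0,0]], twist=[[0,0,0],[0,0,0],[0,0,0]])

```text
time: 10.73
eef_pos: [0.4347, -0.0795, 0.0836]
tcp_rot: [0.994, 0.107, 0.001, 0.002]
contact_force: [-0.1, -0.0, -0.2]
opening: 0.223
```

Emit:
move_arm(linear=[[0,0,0],[0,0,0],[0,0,0],[0,0,0.01],[0,0,0.03],[0,0,0.03],[0,-0.015,0],[0,-0.02,0],[0,-0.02,0],[0,-0.02,0],[0,-0.02,0],[0,-0.02,0]], twist=[[0,0,0],[0,0,0],[0,0,0],[0,0,0],[0,0,0],[0,0,0],[0,0,6],[0,0,7],[0,0,7],[0,0,7],[0,0,7],[0,0,7]], grip=0.42)

```text
time: 11.73
eef_pos: [0.4373, -0.1961, 0.1692]
tcp_rot: [0.889, 0.458, 0.007, 0.006]
contact_force: [-0.0, -0.0, 0.4]
opening: 0.42
```

```bash
python3 -c "
from stones import *
togo((.4175,-.242,.016));stones(); c=cam('wrist'); save(c,'w5')"
```

```text
t 11.73 pos [ 0.4373 -0.1961  0.1692] d mm [ -19.8  -45.9 -153.2] rv deg [ 0.23  1.06 -0.  ] jaw -35.5 tz [ 0.018 -0.004 -1.   ] op 0.42 F [-0.  -0.   0.4]
top [157.7 200.4] 22 [0.441  0.3258 0.018 ] zmed 0.134
top [272.  205.3] 40 [ 0.4354 -0.0819  0.018 ] zmed 0.032
scene [187.1 183.3] 25 [ 0.4164 -0.2432  0.018 ] zmed 0.022
scene [368.8 211.2] 32 [0.3628 0.2872 0.018 ] zmed 0.047
scene [375.1 219.1] 239 [0.3934 0.3086 0.018 ] zmed 0.047
scene [241.6 236.8] 320 [ 0.5936 -0.0022  0.018 ] zmed 0.057
scene [205.8 230.7] 63 [ 0.6036 -0.098   0.018 ] zmed 0.057
scene [263.2 230.2] 47 [0.5477 0.0408 0.018 ] zmed 0.057
scene [220.8 239.3] 19 [ 0.6218 -0.048   0.018 ] zmed 0.057
wrist [159.7  56.1] 41 [ 0.4435 -0.066   0.018 ] zmed 0.033
wrist [175.6  72.2] 146 [ 0.4462 -0.0835  0.018 ] zmed 0.022
wrist [256.2 231.4] 249 [ 0.4174 -0.2404  0.018 ] zmed 0.021
```

View pics/w5.png

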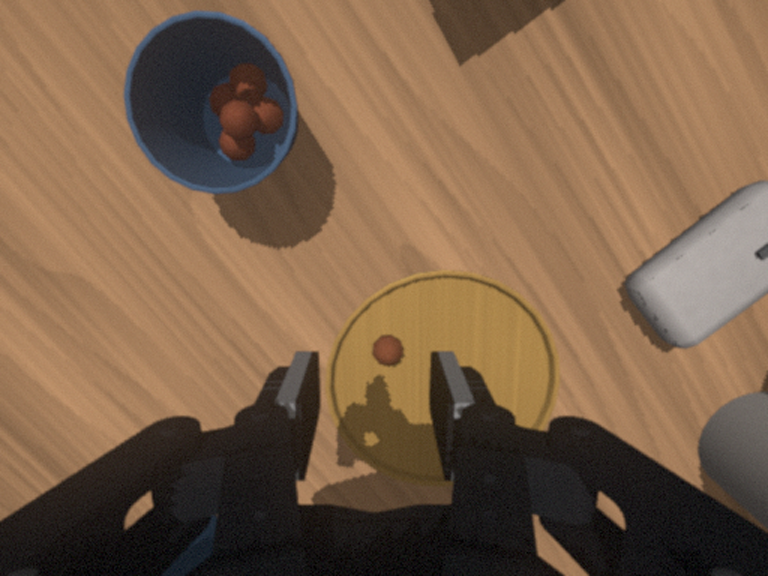

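The cup holds five stones, around (240,110), and the last one lies at (388,350) in the dish. I'll turn a bit more so the jaws don't run radially.

Emit:
move_arm(linear=[[-0.004,-0.009,-0.02],[-0.004,-0.009,-0.02],[-0.004,-0.009,-0.02],[-0.004,-0.009,-0.025],[-0.004,-0.009,-0.025],[0,0,0],[0,0,0]], twist=[[0.2,1,5],[0,0,5],[0,0,5],[0,0,5],[0,0,5],[0,0,0],[0,0,0]])

```text
time: 12.52
eef_pos: [0.4185, -0.2343, 0.0588]
tcp_rot: [0.767, 0.641, 0.004, 0.0]
contact_force: [0.7, -0.1, 0.4]
opening: 0.418
```

```bash
python3 -c "
from h import *
togo((.4172,-.242,.016))"
```

```text
t 12.52 pos [ 0.4185 -0.2343  0.0588] d mm [ -1.3  -7.7 -42.8] rv deg [-0.24  0.33 -0.  ] jaw -10.2 tz [ 0.006  0.004 -1.   ] op 0.418 F [ 0.7 -0.1  0.4]
```

Emit:
move_arm(linear=[[-0.001,-0.004,-0.01],[0,-0.004,-0.01],[0,-0.001,-0.008],[0,0,0]], twist=[[-0.2,0.3,0],[0,0,0],[0,0,0],[0,0,0]])

```text
time: 12.85
eef_pos: [0.4201, -0.2429, 0.0325]
tcp_rot: [0.768, 0.64, 0.001, 0.003]
contact_force: [0.2, 0.3, -1.1]
opening: 0.421
```

```bash
python3 -c "
from h import *
togo((.4172,-.242,.016))"
```

```text
t 12.85 pos [ 0.4201 -0.2429  0.0325] d mm [ -2.9   0.9 -16.5] rv deg [0.19 0.28 0.  ] jaw -10.4 tz [ 0.005 -0.003 -1.   ] op 0.421 F [ 0.2  0.3 -1.1]
```

Emit:
move_arm(linear=[[-0.003,0.001,-0.007],[0,0,-0.007],[0,0,-0.004],[0,0,0]], twist=[[0,0,0],[0,0,0],[0,0,0],[0,0,0]])

```text
time: 13.18
eef_pos: [0.4179, -0.2421, 0.0137]
tcp_rot: [0.769, 0.64, 0.001, 0.004]
contact_force: [-1.1, 0.0, -0.3]
opening: 0.421
```

Emit:
move_arm(linear=[[0,0,0],[0,0,0],[0,0,0],[0,0,0]], twist=[[0,0,0],[0,0,0],[0,0,0],[0,0,0]], grip=0.1)

```text
time: 13.52
eef_pos: [0.4176, -0.2425, 0.0149]
tcp_rot: [0.768, 0.64, 0.0, 0.003]
contact_force: [0.5, 0.1, 0.8]
opening: 0.219
```

Emit:
move_arm(linear=[[0,0,0.025],[0,0,0.035],[0,0,0.035],[0.001,0.01,0.025],[0.002,0.024,0],[0.002,0.024,0],[0.002,0.024,0],[0.002,0.024,0],[0.002,0.022,0],[0.002,0.016,0],[0.001,0.01,0],[0,0,0]], twist=[[0,0,0],[0,0,0],[0,0,0],[0,0,0],[0,0,0],[0,0,0],[0,0,0],[0,0,0],[0,0,0],[0,0,0],[0,0,0],[0,0,0]])

```text
time: 14.52
eef_pos: [0.4317, -0.082, 0.1427]
tcp_rot: [0.77, 0.638, 0.003, 0.006]
contact_force: [0.6, -0.7, 0.4]
opening: 0.217
```

```bash
python3 -c "
from cup import *
togo((.434,-.078,.082))"
```

```text
S 155 rim c [ 0.4342 -0.0768] r 0.0364 z 0.0734
W 420 rim c [ 0.4329 -0.0782] r 0.0368 z 0.0735
t 14.67 pos [ 0.4318 -0.084   0.1428] d mm [  2.2   6.  -60.8] rv deg [0.39 0.75 0.  ] jaw -10.8 tz [ 0.013 -0.007 -1.   ] op 0.223 F [-0.1  0.5  0.2]
```

Emit:
move_arm(linear=[[0.001,0.005,-0.02],[0,0.002,-0.02],[0,0.001,-0.012],[0,0,0]], twist=[[0.3,0.7,0],[0,0,0],[0,0,0],[0,0,0]])

```text
time: 15.0
eef_pos: [0.4348, -0.0801, 0.0912]
tcp_rot: [0.772, 0.635, 0.001, 0.004]
contact_force: [-0.9, -0.3, -0.2]
opening: 0.22
```

```bash
python3 -c "
from h import *
togo((.434,-.078,.082))"
```

```text
t 15.0 pos [ 0.4348 -0.0801  0.0912] d mm [-0.8  2.1 -9.2] rv deg [0.28 0.36 0.  ] jaw -11.1 tz [ 0.006 -0.005 -1.   ] op 0.22 F [-0.9 -0.3 -0.2]
```

Emit:
move_arm(linear=[[-0.001,0.002,-0.005],[0,0,-0.002],[0,0,0]], twist=[[0,0,0],[0,0,0],[0,0,0]])

```text
time: 15.25
eef_pos: [0.434, -0.08, 0.0843]
tcp_rot: [0.773, 0.634, 0.001, 0.004]
contact_force: [0.5, 0.0, 0.4]
opening: 0.22
```

Emit:
move_arm(linear=[[0,0,0],[0,0,0],[0,0,0],[0,0,0.01],[0,0,0.03],[0,0,0.03],[0,-0.01,0.03],[0,-0.02,0.02],[0,-0.02,0.02],[0,-0.02,0.01],[0,-0.02,0]], twist=[[0,0,0],[0,0,0],[0,0,0],[0,0,0],[0,0,0],[0,0,0],[0,0,0],[0,0,0],[0,0,0],[0,0,0],[0,0,0]], grip=0.42)

```text
time: 16.17
eef_pos: [0.4331, -0.1702, 0.2509]
tcp_rot: [0.771, 0.637, 0.002, 0.008]
contact_force: [0.5, 0.5, -0.6]
opening: 0.416
```

```bash
python3 -c "
from cup import *
s=get_state(); print(s['qpos'].round(3))
togo((.4175,-.242,.016)); c=cam('wrist'); save(c,'w6')
import pickle
f=open('log.pkl','rb');D=[]
try:
  while 1: D.append(pickle.load(f))
except EOFError: pass
print(len(D))
# rotation model check
e=[]
for q,p,r in D:
  M=R.from_euler('ZYZYZ',[q[0],q[1]+q[2],q[3],q[4],q[5]] if 0 else [q[0],q[1]+q[2],q[3],0,0]).as_matrix() if 0 else (R.from_euler('z',q[0])*R.from_euler('y',q[1]+q[2])*R.from_euler('z',q[3])*R.from_euler('y',q[4])*R.from_euler('z',q[5]+np.pi/2))
  e.append(np.degrees((M.inv()*R.from_quat(r)).magnitude()))
print(np.round(e,2)); print(np.array([d[0] for d in D]).round(3)[::3])
"
```

```text
T 22 rim c [ 0.434  -0.0801] r 0.0358 z 0.0755
S 152 rim c [ 0.4339 -0.0767] r 0.0368 z 0.073
W 316 rim c [ 0.4327 -0.0782] r 0.0367 z 0.0735
[-5.930e-01 -2.090e-01  2.072e+00 -1.000e-03  1.267e+00 -4.000e-01]
t 16.32 pos [ 0.4321 -0.1696  0.2478] d mm [ -14.6  -72.4 -231.8] rv deg [0.41 0.54 0.  ] jaw -11.0 tz [ 0.009 -0.007 -1.   ] op 0.416 F [-0.5  0.1 -0.2]
16
[0. 0. 0. 0. 0. 0. 0. 0. 0. 0. 0. 0. 0. 0. 0. 0.]
[[-9.290e-01 -8.100e-02  1.886e+00 -0.000e+00  1.336e+00  3.870e-01]
 [-4.210e-01 -1.570e-01  2.211e+00 -1.000e-03  1.073e+00  9.130e-01]
 [-8.560e-01  2.200e-01  2.037e+00 -4.000e-03  9.130e-01  4.880e-01]
 [-4.230e-01 -3.700e-02  2.249e+00 -2.000e-03  9.260e-01  9.310e-01]
 [-7.340e-01  1.530e-01  2.166e+00  1.000e-03  8.170e-01 -5.530e-01]
 [-5.930e-01 -2.090e-01  2.072e+00 -1.000e-03  1.267e+00 -4.000e-01]]
```

View pics/w6.png

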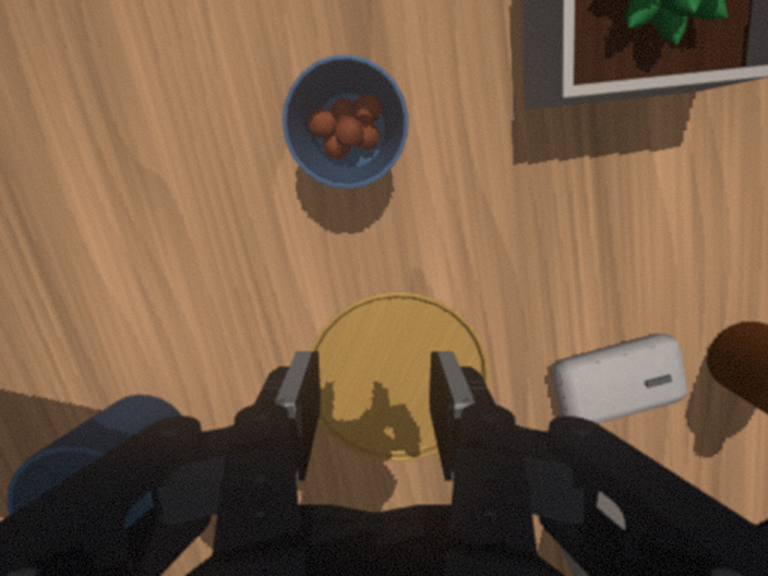

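```bash
cat > kin.py <<'E'
import numpy as np,pickle
from scipy.spatial.transform import Rotation as R
from scipy.optimize import least_squares
def load():
    f=open('log.pkl','rb');D=[]
    try:
        while 1: D.append(pickle.load(f))
    except EOFError: pass
    return D
ez=lambda a,ax:R.from_euler(ax,a).as_matrix()
def fk(q,w):
    M=ez(q[0],'z'); p=np.array([w[0],w[1],w[2]])
    A=ez(q[1],'y'); p=p+A@[0,0,w[3]]
    B=ez(q[1]+q[2],'y'); p=p+B@[w[4],0,w[5]]
    C=B@ez(q[3],'z'); p=p+C@[w[7],w[8],0]
    E=C@ez(q[4],'y'); p=p+E@[0,0,w[6]]
    return M@p, M@E@ez(q[5]+np.pi/2,'z')
def fit():
    D=load()
    f=lambda w:np.r_[np.concatenate([fk(q,w)[0]-p for q,p,_ in D]),1e-3*(w-np.array([0,.1,.3,.4,0,.4,.25,0,0]))*[1,0,0,0,1,0,0,1,1]]
    r=least_squares(f,[0,.1,.3,.4,0,.4,.25,0,0]); return r.x, np.abs(f(r.x)[:-9]).max()
LO=np.array([-2.77,-.9,.21,-1.53,.24,-2.84]);HI=np.array([2.77,2.22,2.48,4.67,2.81,2.84])
def ik(p,Rt,w,q0,free=False,tries=1):
    rng=np.random.default_rng(0);best=None
    for k in range(tries):
        q=np.clip(q0 if k==0 else rng.uniform(LO,HI),LO+1e-3,HI-1e-3)
        def f(q):
            P,M=fk(q,w); return np.r_[(P-p)*3,R.from_matrix(M.T@Rt).as_rotvec()]
        r=least_squares(f,q,bounds=(LO,HI))
        c=np.linalg.norm(r.fun)
        if best is None or c<best[1]-1e-4 : best=(r.x,c)
        if best[1]<1e-4: break
    return best
E
python3 -c "
from kin import *
w,e=fit();print(w.round(4),e)"
```

```text
[0.000e+00 1.009e-01 2.403e-01 4.430e-01 2.050e-02 5.725e-01 2.413e-01
 1.000e-04 0.000e+00] 6.429417923059511e-07
```

```bash
cat > search.py <<'E'
from kin import *
import sys
w,_=fit(); q0=load()[-1][0]
zg=.048
def Rtool(phi,a):  # tool pointing heading phi tilted a from down, tool x up side
    d=np.array([np.cos(phi),np.sin(phi),0]);tz=np.sin(a)*d-np.cos(a)*np.array([0,0,1.])
    x=np.cos(a)*d+np.sin(a)*np.array([0,0,1.]); y=np.cross(tz,x); return np.stack([x,y,tz],1)
C=np.array([.434,-.078,zg])
def solve(G,Rt,q):
    return ik(G+.011*Rt[:,2],Rt,w,q)
print('grasp')
gr={}
for a in(45,60,70):
    for ph in range(0,360,15):
        Rt=Rtool(np.radians(ph),np.radians(a))
        r=ik(C+.011*Rt[:,2],Rt,w,q0,tries=3)
        if r[1]<1e-3:
            r2=solve(C-.09*Rt[:,2],Rt,r[0])
            r3=solve(C+[0,0,.16],Rt,r[0])
            if max(r2[1],r3[1])<1e-3: gr[a,ph]=r[0]; print(a,ph,r[0].round(2),'pre',r2[0].round(2))
B=np.array([.653,.132,0]); up=np.array([0,0,1.])
pickle.dump((gr,w),open('gr.pkl','wb'))
print('pour')
yaw=np.radians(-5.6)
for a in(45,60,70):
  for th in range(0,360,15):
    Rt=Rtool(np.radians(th),np.radians(a))
    for hn,hd in(('+x',0),('+y',90),('-x',180)):
        h=np.array([np.cos(yaw+np.radians(hd)),np.sin(yaw+np.radians(hd)),0]); ax=np.cross(up,h)
        q=None;ok=True;qs=[];mz=9
        for t in range(0,136,15):
            Q=R.from_rotvec(ax*np.radians(t)).as_matrix(); RR=Q@Rt; u=Q@up
            M=B-.02*h+[0,0,.125+.06*max(0,1-t/60)]
            G=M-.027*u
            r=solve(G,RR,q) if q is not None else ik(G+.011*RR[:,2],RR,w,q0,tries=3)
            if r[1]>2e-3: ok=False;break
            if q is not None and abs(r[0]-q).max()>1.2: ok=False;break
            q=r[0];qs.append(q)
            for s in(.06,.10,.14): mz=min(mz,(G-s*RR[:,2])[2]-.043*np.sqrt(1-RR[2,2]**2))
        if ok: print(a,th,hn,'minz',round(mz,3),'start',qs[0].round(2),'end',qs[-1].round(2))
E
python3 search.py
```

```text
grasp
45 45 [-0.82  0.07  2.43  1.01  0.99 -0.77] pre [-1.   -0.13  2.45  0.84  1.19 -0.69]
45 60 [-0.8   0.16  2.33  0.86  1.11 -0.86] pre [-0.95  0.02  2.31  0.73  1.29 -0.81]
45 75 [-0.76  0.24  2.23  0.72  1.22 -0.95] pre [-0.88  0.14  2.18  0.63  1.39 -0.92]
45 90 [-0.71  0.31  2.14  0.59  1.32 -1.04] pre [-0.8   0.24  2.06  0.52  1.48 -1.02]
45 105 [-0.65  0.37  2.05  0.45  1.41 -1.15] pre [-0.72  0.33  1.95  0.4   1.56 -1.13]
45 120 [-0.58  0.41  1.98  0.32  1.48 -1.26] pre [-0.63  0.39  1.85  0.29  1.63 -1.25]
45 135 [-0.51  0.45  1.93  0.19  1.53 -1.38] pre [-0.54  0.45  1.78  0.17  1.68 -1.38]
45 150 [-0.44  0.47  1.89  0.06  1.56 -1.51] pre [-0.45  0.48  1.73  0.05  1.71 -1.51]
45 165 [-0.37  0.49  1.88 -0.08  1.56 -1.65] pre [-0.36  0.49  1.71 -0.07  1.72 -1.65]
45 180 [-0.3   0.48  1.88 -0.21  1.54 -1.78] pre [-0.27  0.49  1.72 -0.19  1.7  -1.79]
45 195 [-0.23  0.47  1.9  -0.34  1.5  -1.91] pre [-0.18  0.47  1.75 -0.31  1.65 -1.92]
45 210 [-0.17  0.44  1.95 -0.47  1.43 -2.03] pre [-0.1   0.43  1.8  -0.43  1.59 -2.05]
45 225 [-0.12  0.4   2.01 -0.61  1.34 -2.14] pre [-0.0
[... 8827 characters left out ...]
  2.05 -0.97] end [-0.18  0.91  1.88  2.22  2.25  1.25]
70 135 +y minz 0.113 start [-0.18  0.8   1.31  0.66  2.08 -0.97] end [ 0.15  0.98  1.11 -0.67  2.3   0.4 ]
70 150 +x minz -0.017 start [-0.09  0.83  1.26  0.5   2.18 -1.11] end [-0.09  0.94  1.89  2.58  2.34  1.3 ]
70 150 +y minz 0.103 start [-0.12  0.87  1.2   0.48  2.21 -1.12] end [ 0.11  1.06  1.03 -0.59  2.5   0.37]
70 165 +y minz 0.083 start [-0.05  0.92  1.11  0.27  2.31 -1.32] end [ 0.06  1.13  1.   -0.47  2.68  0.39]
70 315 -x minz -0.006 start [ 0.33  0.42  1.91  4.67  1.   -2.45] end [ 0.2   1.22  1.14  4.29  2.57 -0.54]
70 330 -x minz -0.017 start [ 0.27  0.33  2.03  4.38  0.79 -2.35] end [ 0.14  1.26  1.11  3.97  2.73 -0.86]
```

The fitted arm model is exact (residual under 1 µm). It shows a clean plan. I'll grasp the cup with the tool pointing +y and tilted 60° from down, carry it in that pose, then pour toward +y by turning about world -x. First the pre-grasp pose.

Emit:
move_arm(linear=[[0,0,0],[0,0,0],[0,0,0],[0,0,0],[0,0,-0.01],[0,0,-0.01],[0,0,-0.01],[0,0,-0.01],[0,0,-0.01],[0,0,0],[0,0,0]], twist=[[0,0,5.5],[0,0,5.5],[6.5,0,0],[6.5,0,0],[6.5,0,0],[6.5,0,0],[6.5,0,0],[6.5,0,0],[6.5,0,0],[6.5,0,0],[6.5,0,0]], grip=1.0)

```text
time: 17.28
eef_pos: [0.4319, -0.1521, 0.198]
tcp_rot: [0.6, 0.617, 0.368, -0.352]
contact_force: [-0.1, -0.1, 0.7]
opening: 1.0
```

```bash
python3 -c "
from h import *
togo((.434,-.1551,.0925),tz=(0,.866,-.5),ty=(1,0,0))
from kin import *; print(fit())"
```

```text
t 17.28 pos [ 0.4319 -0.1521  0.198 ] d mm [   2.1   -3.  -105.5] rv deg [-1.22  1.76 -0.57] jaw 0.6 tz [ 0.006  0.877 -0.481] op 1.0 F [-0.1 -0.1  0.7]
(array([-3.22996094e-08,  1.00899995e-01,  2.40299926e-01,  4.42999897e-01,
        2.05997689e-02,  5.72499954e-01,  2.41299959e-01,  9.91517105e-08,
        2.54784422e-09]), np.float64(3.983561419618198e-08))
```

Emit:
move_arm(linear=[[0,-0.001,-0.02],[0.001,-0.001,-0.02],[0.001,-0.001,-0.02],[0,0,-0.02],[0,0,-0.015],[0,0,0]], twist=[[-0.6,0.9,-0.3],[-0.6,0.9,-0.3],[0,0,0],[0,0,0],[0,0,0],[0,0,0]])

```text
time: 17.78
eef_pos: [0.4316, -0.1473, 0.0942]
tcp_rot: [0.61, 0.608, 0.353, -0.364]
contact_force: [0.4, 0.7, -0.2]
opening: 0.998
```

```bash
python3 -c "
from cup import *
togo((.434,-.1551,.0925),tz=(0,.866,-.5),ty=(1,0,0))
c=cam('wrist'); save(c,'w7')"
```

```text
T 45 rim c [ 0.4342 -0.0802] r 0.0358 z 0.0733
S 146 rim c [ 0.4338 -0.0769] r 0.037 z 0.0733
W 686 rim c [ 0.4329 -0.0794] r 0.0372 z 0.0735
t 17.93 pos [ 0.4331 -0.1492  0.0973] d mm [ 0.9 -5.9 -4.8] rv deg [-0.79 -0.58 -0.27] jaw 0.3 tz [-0.009  0.873 -0.488] op 1.0 F [-0.2  0.   0.8]
```

View pics/w7.png

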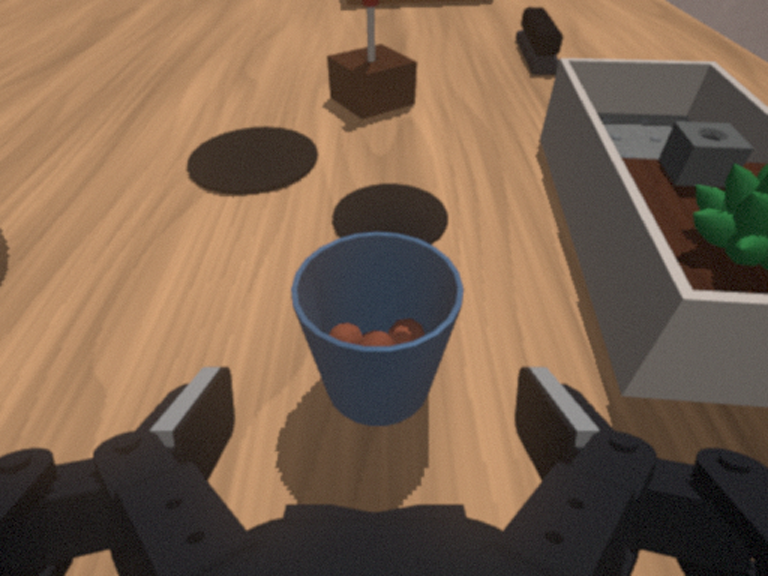

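The cup, mouth at (378,285), is centred between the open pads, and the clear way in runs along the tool axis.

Emit:
move_arm(linear=[[0,0,-0.006],[0,0.012,-0.007],[0,0.012,-0.007],[0,0.012,-0.007],[0,0.01,-0.006],[0,0,0]], twist=[[-0.7,-0.5,-0.2],[0,0,0],[0,0,0],[0,0,0],[0,0,0],[0,0,0]])

```text
time: 18.48
eef_pos: [0.4346, -0.1002, 0.0654]
tcp_rot: [0.612, 0.615, 0.353, -0.349]
contact_force: [-0.2, 0.9, 0.1]
opening: 1.0
```

```bash
python3 -c "
from h import *
togo((.434,-.0685,.0425),tz=(0,.866,-.5),ty=(1,0,0))"
```

```text
t 18.48 pos [ 0.4346 -0.1002  0.0654] d mm [ -0.6  31.7 -22.9] rv deg [ 0.43  0.36 -0.04] jaw 0.0 tz [ 0.003  0.862 -0.506] op 1.0 F [-0.2  0.9  0.1]
```

Emit:
move_arm(linear=[[0,0.008,-0.007],[0,0.009,-0.006],[0,0.008,-0.006],[0,0.006,-0.004],[0,0,0]], twist=[[0,0,0],[0,0,0],[0,0,0],[0,0,0],[0,0,0]])

```text
time: 18.9
eef_pos: [0.4339, -0.0644, 0.0395]
tcp_rot: [0.612, 0.615, 0.353, -0.351]
contact_force: [0.3, 0.6, 0.2]
opening: 0.999
```

```bash
python3 -c "
from cup import *
togo((.434,-.0685,.0425),tz=(0,.866,-.5),ty=(1,0,0))
c=cam('wrist'); save(c,'w8')"
```

```text
T 56 rim c [ 0.4297 -0.0851] r 0.0389 z 0.0758
S 166 rim c [ 0.4349 -0.0816] r 0.0378 z 0.0733
W 3921 rim c [ 0.435  -0.0804] r 0.0371 z 0.0734
t 19.05 pos [ 0.4349 -0.0663  0.0405] d mm [-0.9 -2.2  2. ] rv deg [ 0.48  0.4  -0.06] jaw 0.1 tz [ 0.003  0.862 -0.507] op 0.998 F [ 0.1  0.1 -0.6]
```

View pics/w8.png

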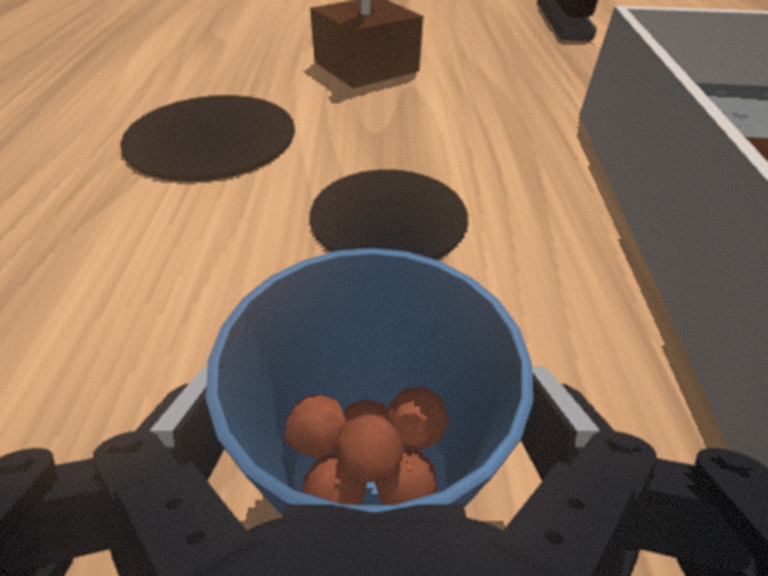

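The cup with its six stones is squarely between the pads. Grip.

Emit:
move_arm(linear=[[0,-0.002,0.002],[0,0,0]], twist=[[0.4,0.3,0],[0,0,0]])

```text
time: 19.27
eef_pos: [0.4358, -0.0699, 0.0434]
tcp_rot: [0.612, 0.613, 0.354, -0.352]
contact_force: [0.3, -0.1, 0.5]
opening: 0.999
```

Emit:
move_arm(linear=[[0,0,0],[0,0,0],[0,0,0],[0,0,0],[0,0,0]], twist=[[0,0,0],[0,0,0],[0,0,0],[0,0,0],[0,0,0]], grip=0.6, force=50)

```text
time: 19.68
eef_pos: [0.436, -0.0714, 0.0443]
tcp_rot: [0.612, 0.614, 0.354, -0.351]
contact_force: [-0.2, -0.0, 0.4]
opening: 0.84
```

Emit:
move_arm(linear=[[0,0,0.005],[0,0,0.01],[0,0,0.01],[0,0,0]], twist=[[0,0,0],[0,0,0],[0,0,0],[0,0,0]])

```text
time: 20.02
eef_pos: [0.4357, -0.0712, 0.0698]
tcp_rot: [0.613, 0.613, 0.353, -0.351]
contact_force: [0.2, -0.5, -1.8]
opening: 0.834
```

```bash
python3 -c "
from cup import *
togo((.434,-.0685,.0425),tz=(0,.866,-.5),ty=(1,0,0))
c=cam('wrist'); save(c,'w9')
c=cam('scene'); save(c,'s9')"
```

```text
T 50 rim c [ 0.4373 -0.0796] r 0.0326 z 0.0773
S 160 rim c [ 0.4362 -0.0774] r 0.0345 z 0.0761
W 3146 rim c [ 0.4344 -0.078 ] r 0.0329 z 0.0754
t 20.17 pos [ 0.4349 -0.0708  0.0684] d mm [ -0.9   2.3 -25.9] rv deg [0.29 0.05 0.06] jaw -0.1 tz [ 0.001  0.864 -0.504] op 0.833 F [-0.1 -0.4 -2. ]
```

View pics/w9.png

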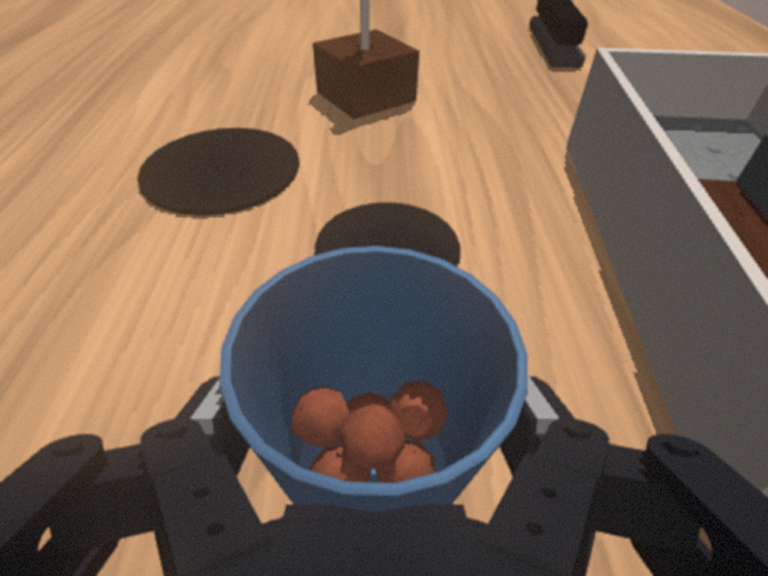

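View pics/s9.png

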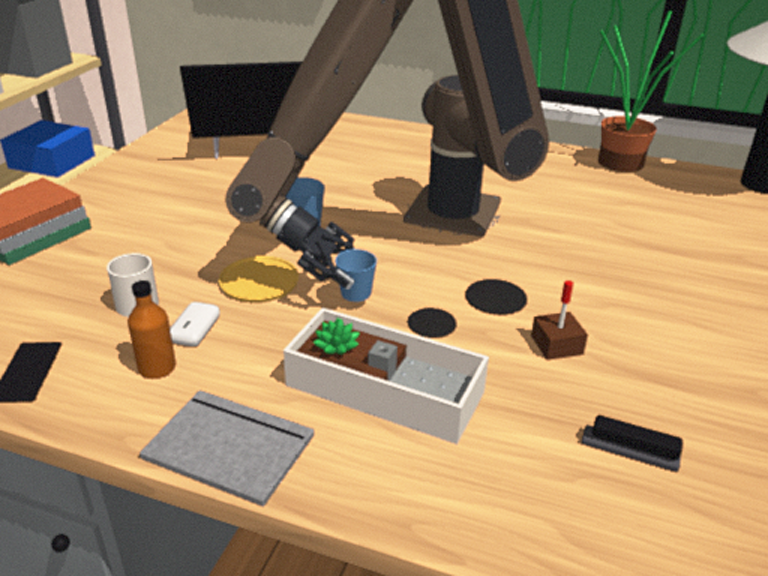

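The cup is held upright and level with six stones in it, and the load reading of about 2 N fits. Next I'll measure the bay and sleeve more precisely before carrying it over.

```bash
python3 - <<'E'
from h import *
c0=np.array([.6447,.0538]);yaw=np.radians(-5.55);ax=np.array([np.cos(yaw),np.sin(yaw)]);ay=np.array([-ax[1],ax[0]])
for n in('top','scene'):
    c=cam(n);P=pts(c);h=hsv(c);L=np.stack([(P[...,:2]-c0)@ax,(P[...,:2]-c0)@ay],-1)
    inn=(abs(L[...,0])<.057)&(abs(L[...,1])<.143)
    m=inn&(abs(P[...,2]-.03)<.006)&(L[...,1]>0); l=L[m]; print(n,'bay',m.sum(),np.percentile(l,[1,99],axis=0).round(4).tolist(),np.median(P[m][:,2]).round(4))
    m=inn&(abs(P[...,2]-.083)<.005)&(abs(L[...,1])<.04)&(h[...,1]<70)&(abs(L[...,0])<.04); l=L[m]; print('sleeve',m.sum(),np.percentile(l,[3,97],axis=0).round(4).tolist(),l.mean(0).round(4),np.median(P[m][:,2]))
    print('sleeve world',P[m].mean(0).round(4))
E
```

```text
top bay 867 [[-0.0469, 0.0153], [0.0555, 0.1421]] 0.0302
sleeve 71 [[-0.0145, -0.0217], [0.0176, 0.01]] [ 0.0021 -0.0055] 0.08263369497560391
sleeve world [0.6462 0.0481 0.0827]
scene bay 902 [[-0.0558, 0.0133], [0.0103, 0.1308]] 0.0319
sleeve 158 [[-0.0167, -0.0199], [0.0171, 0.0139]] [ 0.0008 -0.0027] 0.08315639836545148
sleeve world [0.6453 0.051  0.083 ]
```

Emit:
move_arm(linear=[[0,0,0.025],[0,0,0.03],[0,0,0.03],[0,0,0.03],[0,0,0.025],[0,0,0]], twist=[[0,0,0],[0,0,0],[0,0,0],[0,0,0],[0,0,0],[0,0,0]])

```text
time: 20.87
eef_pos: [0.4313, -0.0679, 0.2098]
tcp_rot: [0.614, 0.609, 0.352, -0.358]
contact_force: [1.2, 0.1, -2.5]
opening: 0.831
```

Emit:
move_arm(linear=[[0.012,0.01,0],[0.02,0.018,0],[0.02,0.018,0],[0.02,0.018,0],[0.02,0.018,0],[0.02,0.018,0],[0.02,0.018,0],[0.02,0.018,0],[0.02,0.018,0],[0.02,0.018,0],[0.015,0.014,0],[0.008,0.008,0],[0,0,0]], twist=[[0,0,0],[0,0,0],[0,0,0],[0,0,0],[0,0,0],[0,0,0],[0,0,0],[0,0,0],[0,0,0],[0,0,0],[0,0,0],[0,0,0],[0,0,0]])

```text
time: 21.95
eef_pos: [0.6477, 0.1367, 0.1868]
tcp_rot: [0.62, 0.604, 0.342, -0.365]
contact_force: [0.1, -0.3, -2.6]
opening: 0.838
```

```bash
python3 -c "
from h import *
togo((.652,.131,.185),tz=(0,.866,-.5),ty=(1,0,0)); print(get_state()['qpos'].round(2))"
```

```text
t 21.95 pos [0.6477 0.1367 0.1868] d mm [ 4.3 -5.7 -1.8] rv deg [-0.05 -2.33  0.22] jaw -0.2 tz [-0.017  0.866 -0.499] op 0.838 F [ 0.1 -0.3 -2.6]
[-0.27  0.43  1.73  0.99  1.49 -0.6 ]
```

Emit:
move_arm(linear=[[0.0005,-0.005,-0.009],[0.0005,-0.005,-0.009],[0.0005,-0.005,-0.009],[0.0005,-0.005,-0.007],[0.0005,-0.005,-0.005],[0.0005,-0.004,-0.003],[0.0005,-0.004,-0.003],[0.0005,-0.004,-0.003],[0.0005,-0.004,-0.002],[0,0,0]], twist=[[-6.5,-0.4,0],[-6.5,-0.4,0],[-6.5,-0.4,0],[-6.5,-0.4,0],[-6.5,-0.4,0],[-6.5,-0.4,0],[-6.5,0,0],[-6.5,0,0],[-6.5,0,0],[0,0,0]])

```text
time: 22.78
eef_pos: [0.6414, 0.0873, 0.1243]
tcp_rot: [0.719, 0.695, -0.004, 0.002]
contact_force: [-0.2, 0.6, -1.8]
opening: 0.835
```

```bash
python3 -c "
from h import *
togo((.652,.096,.1355),tz=(0,0,-1),ty=(1,0,0)); print(get_state()['qpos'].round(2))
c=cam('scene'); save(c,'s10',2.5,(150,120,400,320))"
```

```text
t 22.78 pos [0.6414 0.0873 0.1243] d mm [10.6  8.7 11.2] rv deg [ 0.5  -0.12  1.96] jaw -2.0 tz [-0.002 -0.009 -1.   ] op 0.835 F [-0.2  0.6 -1.8]
[-0.02  0.34  1.73 -0.01  1.07  0.02]
```

View pics/s10.png

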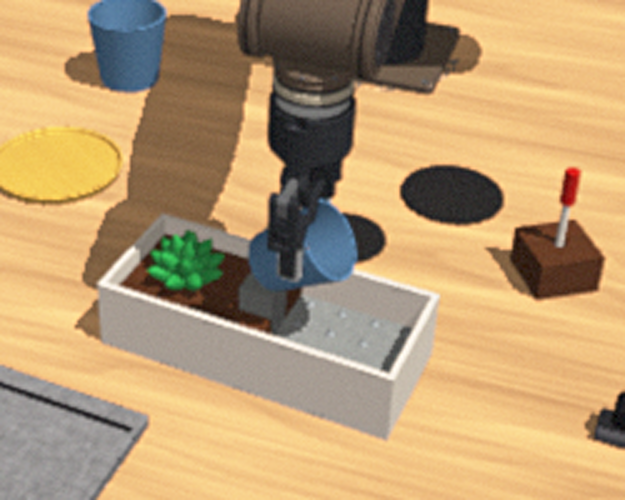

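The cup, at (305,245), is tilted about 60° just above the sleeve. I'll shift it 10 mm towards the bay and up before tilting on.

Emit:
move_arm(linear=[[0.005,0.005,0.008],[0.005,0.005,0.006],[0.002,0.002,0],[0,-0.001,-0.001],[0,-0.001,-0.001],[0,-0.001,-0.001],[0,-0.001,-0.001],[0,-0.001,0],[0,-0.001,0],[0,0,0]], twist=[[0,0,1],[0,0,1],[0,0,0],[-5,0,0],[-5,0,0],[-5,0,0],[-5,0,0],[-5,0,0],[-5,0,0],[0,0,0]])

```text
time: 23.67
eef_pos: [0.6537, 0.0826, 0.1311]
tcp_rot: [0.686, 0.676, -0.195, 0.187]
contact_force: [-0.1, 0.7, -3.5]
opening: 0.834
```

```bash
python3 -c "
from h import *
togo((.652,.087,.131),tz=(0,-.5,-.866),ty=(1,0,0)); print(get_state()['qpos'].round(2))
c=cam('scene'); save(c,'s11',2.5,(150,120,400,320))"
```

```text
t 23.67 pos [0.6537 0.0826 0.1311] d mm [-1.7  4.4 -0.1] rv deg [ 1.34 -0.41  0.97] jaw -1.0 tz [-0.015 -0.52  -0.854] op 0.834 F [-0.1  0.7 -3.5]
[ 0.16  0.45  1.63 -0.57  1.23  0.42]
```

View pics/s11.png

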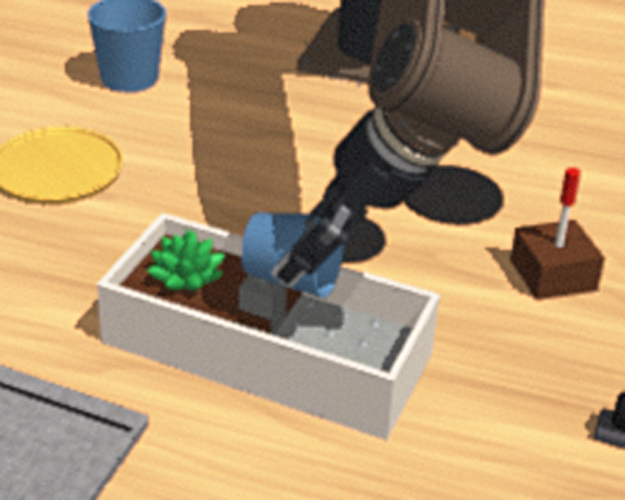

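The cup is at 90°, with its mouth over the bay at (325,265). I'll tilt on to 135°.

Emit:
move_arm(linear=[[0,0.001,0.002],[0,0.001,0.003],[0,0.001,0.003],[0,0.001,0.003],[0,0.001,0.003],[0,0.001,0.003],[0,0.001,0.003],[0,0.001,0.002],[0,0.001,0.002],[0,0,0],[0,0,0],[0,0,0]], twist=[[-5,0,0],[-5,0,0],[-5,0,0],[-5,0,0],[-5,0,0],[-5,0,0],[-5,0,0],[-5,0,0],[-5,0,0],[0,0,0],[0,0,0],[0,0,0]])

```text
time: 24.72
eef_pos: [0.6593, 0.0782, 0.1597]
tcp_rot: [0.571, 0.544, -0.44, 0.43]
contact_force: [-0.7, -0.9, -1.4]
opening: 0.832
```

```bash
python3 -c "
from h import *
togo((.652,.0895,.156),tz=(0,-.966,-.259),ty=(1,0,0)); print(get_state()['qpos'].round(2))
c=cam('scene'); save(c,'s12',2.5,(150,120,400,320))"
```

```text
t 24.72 pos [0.6593 0.0782 0.1597] d mm [-7.3 11.3 -3.7] rv deg [0.93 0.75 2.25] jaw -2.2 tz [-0.035 -0.969 -0.244] op 0.832 F [-0.7 -0.9 -1.4]
[ 0.3   0.7   1.52 -1.17  1.68  0.72]
```

View pics/s12.png

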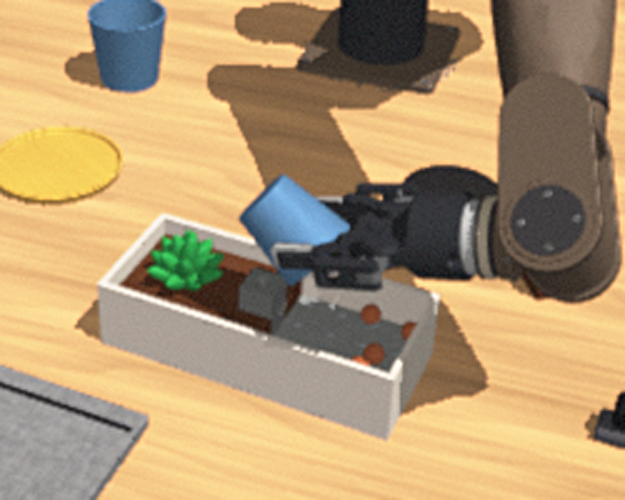

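The stones are lying in the bay (around (372,315) and (373,353)), and the load is down to 1.4 N, the weight of the empty cup. I'll lift it and turn it back upright.

Emit:
move_arm(linear=[[0,0.003,0.02],[-0.003,0.003,0.03],[-0.003,0.003,0.03],[0,0,0.025],[0,0,0],[0,0,0],[0,0,0],[0,0,0],[0,0,0],[0,0,0],[0,0,0],[0,0,0],[0,0,0],[0,0,0],[0,0,0],[0,0,0],[0,0,0],[0,0,0]], twist=[[0,0,0],[0,0,0],[0,0,0],[6,0,0],[6.5,0,0],[6.5,0,0],[6.5,0,0],[6.5,0,0],[6.5,0,0],[6.5,0,0],[6.5,0,0],[6.5,0,0],[6.5,0,0],[6.5,0,0],[6.5,0,0],[0,0,0],[0,0,0],[0,0,0]])

```text
time: 26.27
eef_pos: [0.6552, 0.0791, 0.3003]
tcp_rot: [0.719, 0.693, 0.045, -0.035]
contact_force: [1.1, 0.7, -1.8]
opening: 0.829
```

```bash
python3 -c "
from h import *
togo((.652,.0895,.156),tz=(0,0,-1),ty=(1,0,0)); print(get_state()['qpos'].round(2))
for n in('scene','top','wrist'):
  c=cam(n); save(c,n+'13',1.5); P=pts(c)
  for ce,b,mm in blobs(stonemask(c),5):
    p=np.median(P[mm],0)
    if .55<p[0]<.75 and -.15<p[1]<.35: print(n,np.round(ce,1),b[4],p.round(3))"
```

```text
t 26.27 pos [0.6552 0.0791 0.3003] d mm [  -3.2   10.4 -144.3] rv deg [-6.43  0.79  2.07] jaw -2.1 tz [ 0.016  0.112 -0.994] op 0.829 F [ 1.1  0.7 -1.8]
[-0.08  0.2   1.57  0.12  1.36 -0.06]
scene [243.7 236.8] 372 [0.645 0.014 0.057]
scene [209.7 235.9] 10 [ 0.662 -0.06   0.056]
scene [298.  244.9] 44 [0.608 0.149 0.048]
scene [312.4 251.1] 19 [0.62  0.187 0.051]
scene [298.3 261.1] 58 [0.66  0.165 0.048]
top [204.4 141.4] 11 [0.655 0.167 0.047]
top [198.6 151.2] 5 [0.618 0.184 0.048]
wrist [211.7 101.8] 62 [0.616 0.186 0.047]
wrist [285.   99.4] 7 [0.704 0.186 0.048]
wrist [285.8 106.4] 52 [0.705 0.177 0.046]
wrist [244.8 118.6] 142 [0.655 0.165 0.046]
wrist [266.6 122. ] 149 [0.681 0.16  0.046]
wrist [282.2 132.8] 147 [0.699 0.146 0.047]
wrist [204.3 134.3] 151 [0.604 0.148 0.047]
```

View pics/wrist13.png

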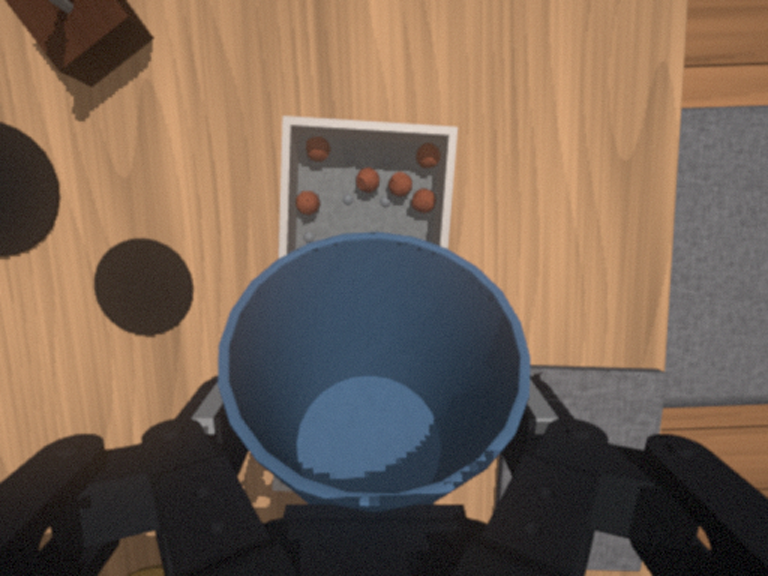

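View pics/scene13.png

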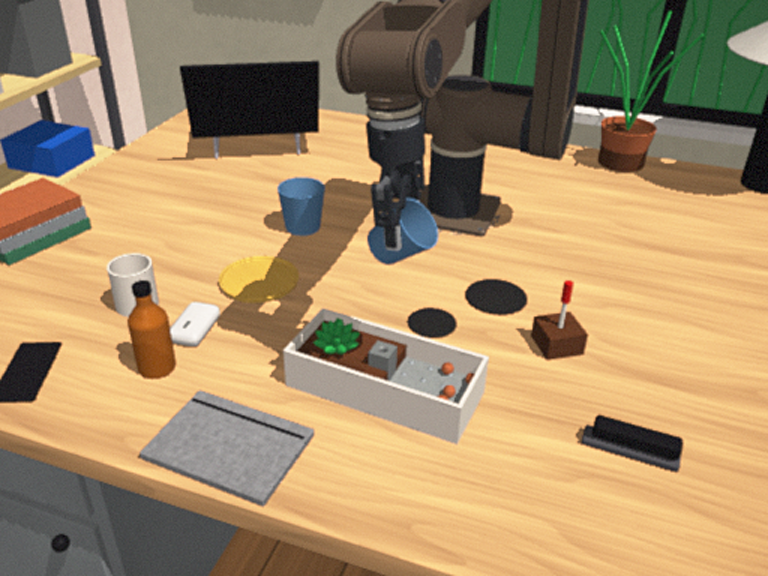

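View pics/top13.png

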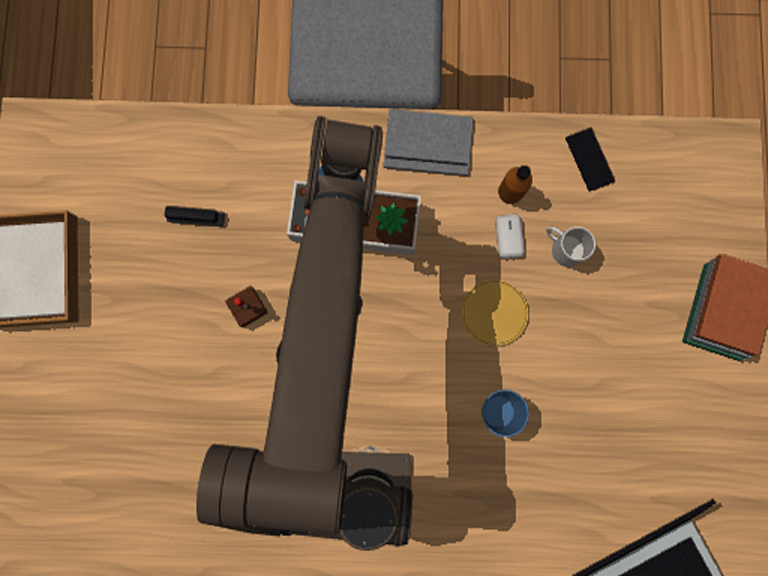

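All six stones are in the bay (wrist pixels (317,148), (427,155), (367,180), (400,183), (307,202), (424,200)), and the cup is empty. Next I'll check the coaster centre and the feasibility of placing the cup there.

```bash
python3 - <<'E'
from h import *
from search_fn import * if False else None
E
cat > ck.py <<'E'
from h import *
def coaster():
    for n in('top','scene','wrist'):
        c=cam(n);h=hsv(c);m=(h[...,2]<55)
        P=pts(c); m&=(abs(P[...,2]-.004)<.008)&(abs(P[...,0]-.443)<.06)&(abs(P[...,1]-.075)<.06)
        cn=cv2.findContours(m.astype(np.uint8),cv2.RETR_EXTERNAL,cv2.CHAIN_APPROX_NONE)[0]
        if not cn: continue
        k=max(cn,key=cv2.contourArea)
        if len(k)<20: continue
        w=np.array([onz(c,*q[0],.004)[:2] for q in k])
        A=np.c_[2*w,np.ones(len(w))];x=np.linalg.lstsq(A,(w**2).sum(1),rcond=None)[0]
        print('coaster',n,len(k),x[:2].round(4),'r',np.sqrt(x[2]+x[:2]@x[:2]).round(4))
E
python3 - <<'E'
from ck import *; coaster()
from kin import *
w,_=fit(); q=get_state()['qpos']
for a,hd in((60,90),(60,105),(60,120)):
    ph=np.radians(hd);aa=np.radians(a)
    d=np.array([np.cos(ph),np.sin(ph),0]);u=np.array([0,0,1.]);tz=np.sin(aa)*d-np.cos(aa)*u;x=np.cos(aa)*d+np.sin(aa)*u
    Rt=np.stack([x,np.cross(tz,x),tz],1)
    for G in([.443,.075,.2],[.443,.075,.055]):
        for b in(0,.12):
            r=ik(np.array(G)+(.011-b)*tz,Rt,w,q); print(a,hd,G,b,r[0].round(2),r[1])
E
```

```text
coaster scene 70 [0.4404 0.0762] r 0.0406
60 90 [0.443, 0.075, 0.2] 0 [-0.49  0.02  2.21  0.87  1.59 -0.8 ] 5.234821371910387e-12
60 90 [0.443, 0.075, 0.2] 0.12 [-0.68  0.01  2.09  0.76  1.79 -0.81] 1.1409284287026695e-10
60 90 [0.443, 0.075, 0.055] 0 [-0.49  0.34  2.21  0.89  1.38 -1.05] 1.3094121520169122e-11
60 90 [0.443, 0.075, 0.055] 0.12 [-0.68  0.27  2.13  0.74  1.57 -1.02] 1.1672638907573317e-08
60 105 [0.443, 0.075, 0.2] 0 [-0.43  0.13  2.1   0.74  1.71 -0.91] 3.204334582980201e-09
60 105 [0.443, 0.075, 0.2] 0.12 [-0.58  0.16  1.93  0.66  1.89 -0.91] 1.0062700106036239e-08
60 105 [0.443, 0.075, 0.055] 0 [-0.43  0.42  2.1   0.73  1.49 -1.1 ] 2.239236518992584e-09
60 105 [0.443, 0.075, 0.055] 0.12 [-0.58  0.39  1.97  0.62  1.67 -1.08] 3.611198390288079e-14
60 120 [0.443, 0.075, 0.2] 0 [-0.36  0.22  1.99  0.6   1.81 -1.02] 2.2561049313711313e-12
60 120 [0.443, 0.075, 0.2] 0.12 [-0.47  0.28  1.79  0.54  1.98 -1.02] 3.769940372897779e-10
60 120 [0.443, 0.075, 0.055] 0 [-0.36  0.48  2.    0.58  1.59 -1.17] 3.6201362106033596e-13
60 120 [0.443, 0.075, 0.055] 0.12 [-0.47  0.49  1.83  0.5   1.77 -1.15] 1.2954199002495725e-10  File "<stdin>", line 2
    from search_fn import * if False else None
                            ^^
SyntaxError: invalid syntax
```

Emit:
move_arm(linear=[[-0.01,0,0],[-0.017,0,-0.003],[-0.017,0,-0.006],[-0.017,0,-0.006],[-0.017,0,-0.006],[-0.017,0,-0.006],[-0.017,0,-0.006],[-0.017,0,-0.006],[-0.017,0,-0.006],[-0.017,0,-0.006],[-0.017,0,-0.006],[-0.015,0,-0.006],[-0.01,0,-0.006],[0,0,0]], twist=[[4,0.2,0.5],[4,0,0.5],[4,0,0.5],[4,0,0.5],[4,0,0],[4,0,0],[4,0,0],[4,0,0],[4,0,0],[4,0,0],[4,0,0],[4,0,0],[4,0,0],[0,0,0]])

```text
time: 27.73
eef_pos: [0.4411, 0.0901, 0.2265]
tcp_rot: [0.606, 0.617, 0.358, -0.351]
contact_force: [-1.1, -0.2, -1.8]
opening: 0.833
```

```bash
cat > ck.py <<'E'
from h import *
def circ(w):
    A=np.c_[2*w,np.ones(len(w))];x=np.linalg.lstsq(A,(w**2).sum(1),rcond=None)[0]
    return x[:2].round(4),np.sqrt(x[2]+x[:2]@x[:2]).round(4)
def coaster(save_=None):
    for n in('top','scene','wrist'):
        c=cam(n);h=hsv(c);m=(h[...,2]<60).astype(np.uint8)
        cn=cv2.findContours(m,cv2.RETR_EXTERNAL,cv2.CHAIN_APPROX_NONE)[0]
        for k in cn:
            if len(k)<30: continue
            w=np.array([onz(c,*q[0],.004)[:2] for q in k]); w=w[np.linalg.norm(w-[.443,.075],axis=1)<.06]
            if len(w)>20: print('coaster',n,len(w),*circ(w))
E
python3 -c "
from ck import *
togo((.443,.083,.20),tz=(0,.866,-.5),ty=(1,0,0));coaster()
c=cam('wrist');save(c,'w14')"
```

```text
t 27.73 pos [0.4411 0.0901 0.2265] d mm [  1.9  -7.1 -26.5] rv deg [-0.16  0.89 -0.5 ] jaw 0.5 tz [ 0.     0.867 -0.498] op 0.833 F [-1.1 -0.2 -1.8]
coaster top 58 [0.4392 0.0684] 0.0384
coaster scene 70 [0.4404 0.0762] 0.0409
coaster wrist 135 [0.4426 0.0997] 0.0338
```

View pics/w14.png

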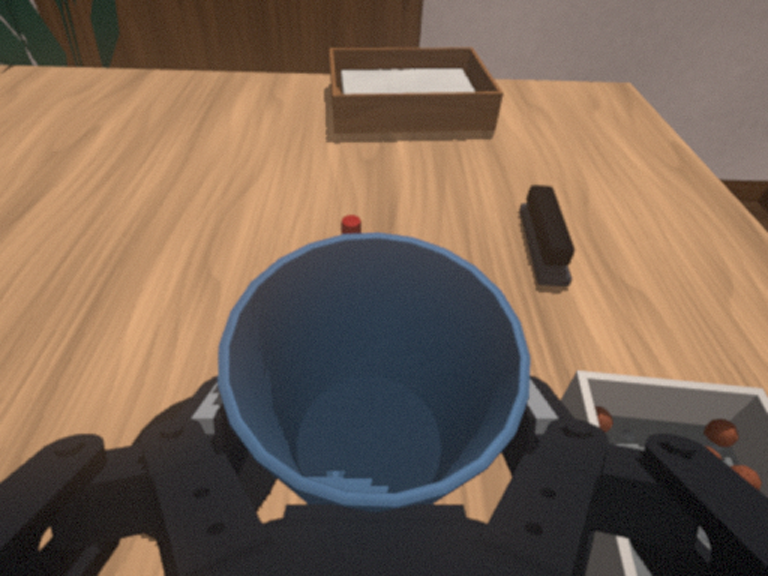

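```bash
python3 -c "
from ck import *
T=cam('top');S=cam('scene')
for f,c in(('top0',T),('scene0',S)):
    im=cv2.resize(cv2.imread('pics/%s.png'%f),(512,384),interpolation=cv2.INTER_AREA)
    m=(cv2.cvtColor(im,cv2.COLOR_BGR2HSV)[...,2]<60).astype(np.uint8)
    for k in cv2.findContours(m,cv2.RETR_EXTERNAL,cv2.CHAIN_APPROX_NONE)[0]:
        if len(k)<30: continue
        w=np.array([onz(c,*q[0],.004)[:2] for q in k])
        if np.linalg.norm(w.mean(0)-[.443,.075])<.03: print(f,circ(w),w.min(0),w.max(0))
"
```

```text
top0 (array([0.4433, 0.0752]), np.float64(0.0428)) [0.40071471 0.03249718] [0.48461387 0.11925218]
scene0 (array([0.4403, 0.0762]), np.float64(0.0408)) [0.39926588 0.03385391] [0.48293165 0.11839184]
```

Emit:
move_arm(linear=[[0,-0.003,-0.02],[0,-0.003,-0.03],[0,-0.001,-0.03],[0,0,-0.03],[0,0,-0.02],[0,0,-0.015],[0,0,0]], twist=[[0,0.5,-0.3],[0,0.4,-0.2],[0,0,0],[0,0,0],[0,0,0],[0,0,0],[0,0,0]])

```text
time: 28.62
eef_pos: [0.4543, 0.0809, 0.0883]
tcp_rot: [0.607, 0.624, 0.356, -0.338]
contact_force: [0.2, -0.6, -1.4]
opening: 0.834
```

```bash
cat > cup2.py <<'E'
from ck import *
def cuprim(zr,x0,y0,n='scene'):
    c=cam(n);h=hsv(c);P=pts(c)
    m=(h[...,0]>95)&(h[...,0]<118)&(h[...,1]>80)&(np.hypot(P[...,0]-x0,P[...,1]-y0)<.07)
    p=P[m]; print(n,len(p),'zmax',np.percentile(p[:,2],99).round(4),'zmin',np.percentile(p[:,2],1).round(4))
    zt=np.percentile(p[:,2],99) if zr is None else zr
    k=p[abs(p[:,2]-zt)<.004]; print('  rim',len(k),*circ(k[:,:2]),'z by side x- x+ y- y+',)
E
python3 -c "
from cup2 import *
togo((.442,.083,.0485),tz=(0,.866,-.5),ty=(1,0,0))
for n in('scene','wrist','top'): cuprim(None,.442,.0757,n)
save(cam('scene'),'s15',3,(230,150,400,280))"
```

```text
t 28.62 pos [0.4543 0.0809 0.0883] d mm [-12.3   2.1 -39.8] rv deg [ 1.18  2.   -0.45] jaw 0.5 tz [ 0.011  0.856 -0.518] op 0.834 F [ 0.2 -0.6 -1.4]
scene 703 zmax 0.1261 zmin 0.0491
  rim 37 [0.4551 0.0736] 0.0368 z by side x- x+ y- y+
wrist 24171 zmax 0.1248 zmin 0.0498
  rim 1301 [0.4535 0.0724] 0.0369 z by side x- x+ y- y+
top 408 zmax 0.1304 zmin 0.0016
  rim 15 [0.4458 0.0596] 0.0443 z by side x- x+ y- y+
```

View pics/s15.png

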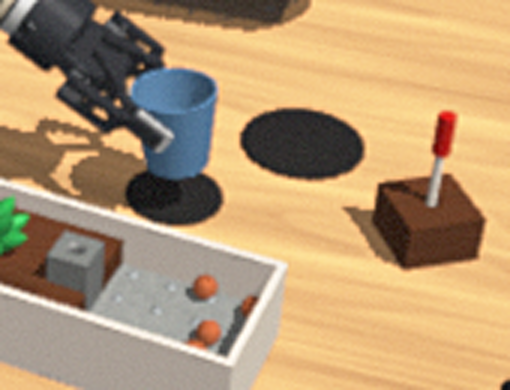

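The cup hangs level above the coaster, but 12 mm too far in +x. I'll correct that and lower it.

Emit:
move_arm(linear=[[-0.006,0.001,-0.01],[-0.006,0.001,-0.008],[-0.001,0,-0.005],[0,0,0]], twist=[[0.6,1,-0.3],[0.6,1,-0.2],[0,0,0],[0,0,0]])

```text
time: 29.15
eef_pos: [0.4444, 0.0812, 0.0702]
tcp_rot: [0.611, 0.615, 0.356, -0.349]
contact_force: [-0.3, 0.5, -1.6]
opening: 0.831
```

```bash
python3 -c "
from h import *
togo((.442,.0837,.049),tz=(0,.866,-.5),ty=(1,0,0))"
```

```text
t 29.15 pos [0.4444 0.0812 0.0702] d mm [ -2.4   2.5 -21.2] rv deg [0.21 0.66 0.09] jaw -0.1 tz [ 0.007  0.864 -0.503] op 0.831 F [-0.3  0.5 -1.6]
```

Emit:
move_arm(linear=[[-0.0015,0.0015,-0.006],[-0.001,0.001,-0.006],[0,0,-0.004],[0,0,0]], twist=[[0.2,0.6,0],[0,0,0],[0,0,0],[0,0,0]])

```text
time: 29.48
eef_pos: [0.4415, 0.0838, 0.0525]
tcp_rot: [0.613, 0.611, 0.354, -0.353]
contact_force: [-0.2, 0.5, -0.8]
opening: 0.83
```

```bash
python3 -c "
from h import *
togo((.442,.0837,.049),tz=(0,.866,-.5),ty=(1,0,0))"
```

```text
t 29.48 pos [0.4415 0.0838 0.0525] d mm [ 0.5 -0.1 -3.5] rv deg [-0.02 -0.01  0.15] jaw -0.1 tz [ 0.002  0.866 -0.5  ] op 0.83 F [-0.2  0.5 -0.8]
```

Emit:
move_arm(linear=[[0,0,-0.002],[0,0,-0.0015],[0,0,0]], twist=[[0,0,0],[0,0,0],[0,0,0]])

```text
time: 29.73
eef_pos: [0.4415, 0.0841, 0.0491]
tcp_rot: [0.613, 0.611, 0.355, -0.354]
contact_force: [-1.6, 0.4, 0.1]
opening: 0.829
```

```bash
python3 -c "
from h import *
togo((.442,.0837,.048),tz=(0,.866,-.5),ty=(1,0,0))
save(cam('scene'),'s16',3,(230,150,400,280))"
```

```text
t 29.73 pos [0.4415 0.0841 0.0491] d mm [ 0.5 -0.4 -1.1] rv deg [-0.18 -0.04  0.11] jaw -0.1 tz [ 0.001  0.868 -0.497] op 0.829 F [-1.6  0.4  0.1]
```

View pics/s16.png

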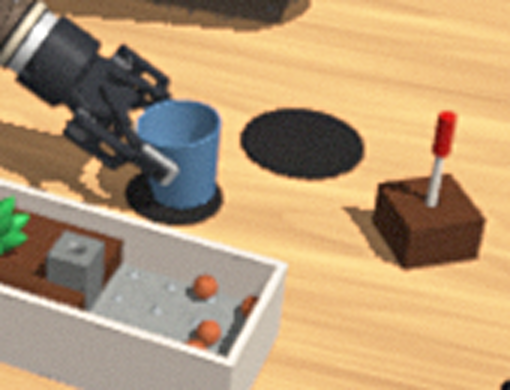

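```bash
python3 -c "
from cup2 import *
for n in('scene','wrist','top'): cuprim(None,.442,.0757,n)
for n in('scene','top'):
  c=cam(n); print(n,'expected coaster px',[np.round(proj(c,(.442+dx,.0757+dy,.004)),1).tolist() for dx,dy in((0,0),(.046,0),(-.046,0),(0,.046),(0,-.046))],'cup mid',np.round(proj(c,(.4415,.0758,.04)),1))
c=cam('scene'); h=hsv(c)
for v in range(205,226,2):
  r=h[v,265:312]; dark=np.where(r[:,2]<60)[0]+265; bl=np.where((r[:,0]>95)&(r[:,0]<118)&(r[:,1]>80))[0]+265
  print(v,'dark',dark.min() if len(dark) else None,dark.max() if len(dark) else None,'blue',(bl.min(),bl.max()) if len(bl) else None)
"
```

```text
scene 697 zmax 0.0875 zmin 0.0092
  rim 37 [0.4437 0.0773] 0.0364 z by side x- x+ y- y+
wrist 23318 zmax 0.0847 zmin 0.0088
  rim 1051 [0.4425 0.0722] 0.039 z by side x- x+ y- y+
top 411 zmax 0.0886 zmin 0.001
  rim 18 [0.4464 0.0553] 0.0525 z by side x- x+ y- y+
scene expected coaster px [[287.0, 214.8], [282.3, 224.3], [291.6, 205.8], [303.1, 218.4], [271.3, 211.2]] cup mid [287.9 204.1]
top expected coaster px [[228.0, 202.6], [228.5, 190.0], [227.6, 215.4], [215.2, 202.3], [240.8, 203.0]] cup mid [227.5 201.6]
205 dark 266 282 blue (np.int64(290), np.int64(301))
207 dark 277 284 blue (np.int64(290), np.int64(301))
209 dark 275 283 blue (np.int64(279), np.int64(300))
211 dark 273 279 blue (np.int64(280), np.int64(301))
213 dark 272 302 blue (np.int64(281), np.int64(301))
215 dark 272 302 blue (np.int64(281), np.int64(300))
217 dark 273 302 blue (np.int64(283), np.int64(298))
219 dark 275 301 blue (np.int64(288), np.int64(293))
221 dark 278 299 blue None
223 dark 283 295 blue None
225 dark None None blue None
```

```bash
cat > tilt.py <<'E'
from ck import *
def tilt(x0,y0,names=('wrist','scene')):
    for n in names:
        c=cam(n);h=hsv(c);P=pts(c)
        m=(h[...,0]>95)&(h[...,0]<118)&(h[...,1]>80)&(np.hypot(P[...,0]-x0,P[...,1]-y0)<.06)
        p=P[m];az=np.degrees(np.arctan2(p[:,1]-y0,p[:,0]-x0))
        K=[]
        for b in range(-180,180,20):
            q=p[(az>=b)&(az<b+20)]
            if len(q)<8: continue
            rr=np.hypot(q[:,0]-x0,q[:,1]-y0)
            q=q[rr>.028]
            if len(q)<5: continue
            t=q[q[:,2]>np.percentile(q[:,2],100)-.004]
            K.append(np.r_[np.median(t,0)])
        K=np.array(K);A=np.c_[K[:,:2]-[x0,y0],np.ones(len(K))];s=np.linalg.lstsq(A,K[:,2],rcond=None)[0]
        print(n,len(K),'rim plane slope deg x,y',np.degrees(np.arctan(s[:2])).round(1),'z0',s[2].round(4),'rim c',circ(K[:,:2]), 'res',np.abs(A@s-K[:,2]).max().round(4))
E
python3 -c "
from tilt import *
tilt(.4425,.075)"
```

```text
wrist 18 rim plane slope deg x,y [-1.8  4.5] z0 0.0811 rim c (array([0.441 , 0.0743]), np.float64(0.0371)) res 0.0114
scene 14 rim plane slope deg x,y [-1.4  7. ] z0 0.0834 rim c (array([0.4427, 0.0763]), np.float64(0.0366)) res 0.0018
```

The rim plane slopes by about 7° towards -y, so the cup has pivoted on the jaw axis and its foot sits about 10 mm too far in +y. I'll lift slightly, turn it back by 7°, shift it and set it down again.

Emit:
move_arm(linear=[[0,0,0.005],[0,-0.002,0.001],[0,-0.002,0],[0,0,0]], twist=[[0,0,0],[-3.5,0,0],[-3.5,0,0],[0,0,0]])

```text
time: 30.52
eef_pos: [0.4419, 0.0793, 0.0548]
tcp_rot: [0.635, 0.632, 0.315, -0.313]
contact_force: [0.3, 0.5, -0.7]
opening: 0.83
```

```bash
python3 -c "
from tilt import *
togo((.442,.080,.048),tz=(0,.8,-.6),ty=(1,0,0))
tilt(.4425,.075)"
```

```text
t 30.52 pos [0.4419 0.0793 0.0548] d mm [ 0.1  0.7 -6.8] rv deg [ 0.38 -0.02  0.32] jaw -0.3 tz [ 0.004  0.796 -0.605] op 0.83 F [ 0.3  0.5 -0.7]
wrist 18 rim plane slope deg x,y [-2.4 -5. ] z0 0.0884 rim c (array([0.4413, 0.0735]), np.float64(0.0375)) res 0.0098
scene 15 rim plane slope deg x,y [ 0.3 -3.6] z0 0.0897 rim c (array([0.4427, 0.0749]), np.float64(0.0369)) res 0.0066
```

```bash
python3 -c "
from tilt import *
save(cam('scene'),'s17',8,(260,165,330,235))"
```

```text
(no output)
```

View pics/s17.png

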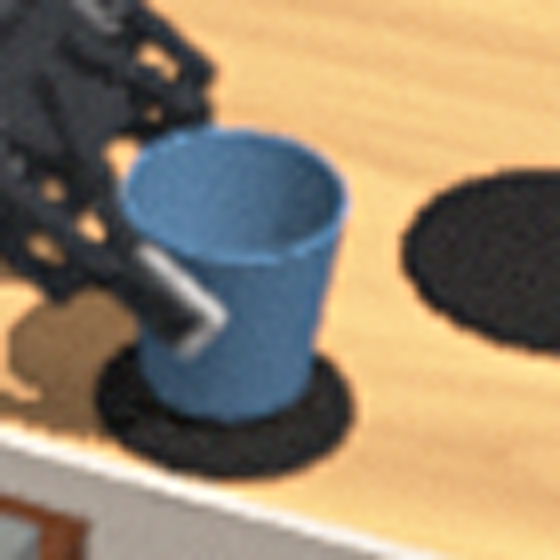

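Emit:
move_arm(linear=[[0,0.001,-0.002],[0,0,-0.002],[0,0,0]], twist=[[2.5,0,0],[0,0,0],[0,0,0]])

```text
time: 30.92
eef_pos: [0.441, 0.0804, 0.0492]
tcp_rot: [0.628, 0.623, 0.33, -0.33]
contact_force: [-0.3, -0.1, -0.8]
opening: 0.831
```

```bash
python3 -c "
from tilt import *
togo((.442,.080,.048),tz=(0,.8,-.6),ty=(1,0,0))
tilt(.4425,.075)
c=cam('scene');save(c,'s18',8,(260,165,330,235)); print([np.round((np.array(proj(c,(.442,.0757,z)))-[260,165])*8) for z in(.006,.08)])"
```

```text
t 30.92 pos [0.441  0.0804 0.0492] d mm [ 1.  -0.4 -1.2] rv deg [-2.52 -0.21  0.37] jaw -0.4 tz [ 0.003  0.826 -0.564] op 0.831 F [-0.3 -0.1 -0.8]
wrist 18 rim plane slope deg x,y [-2.6 -2. ] z0 0.0824 rim c (array([0.4405, 0.0728]), np.float64(0.0375)) res 0.0087
scene 15 rim plane slope deg x,y [ 0.5 -0.5] z0 0.0837 rim c (array([0.4428, 0.0749]), np.float64(0.0365)) res 0.006
[array([217., 394.]), array([229., 217.])]
```

View pics/s18.png

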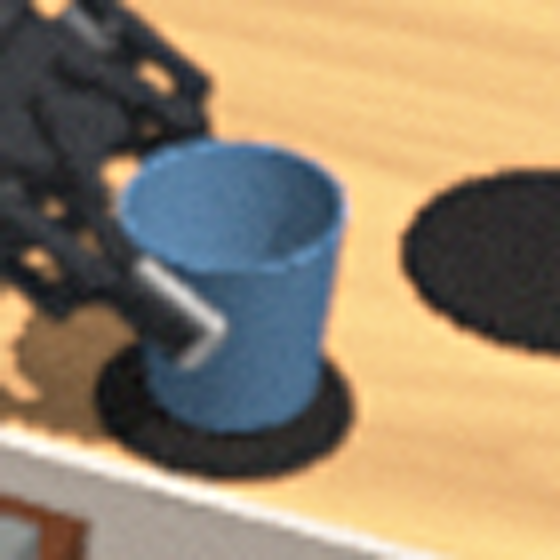

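By the projected vertical (the rim should sit 12 px right of the foot), the previous attitude was the upright one. I'll undo the last 2.5° and set down.

Emit:
move_arm(linear=[[0,-0.001,0.001],[0,0,0],[0,0,-0.0015],[0,0,-0.0015],[0,0,0]], twist=[[-2.5,0,0],[0,0,0],[0,0,0],[0,0,0],[0,0,0]])

```text
time: 31.48
eef_pos: [0.4412, 0.0795, 0.0475]
tcp_rot: [0.635, 0.63, 0.316, -0.316]
contact_force: [0.4, 0.2, -1.4]
opening: 0.828
```

```bash
python3 -c "
from tilt import *
togo((.442,.080,.048),tz=(0,.8,-.6),ty=(1,0,0))
tilt(.4425,.075)
c=cam('scene');save(c,'s19',8,(260,165,330,235))"
```

```text
t 31.48 pos [0.4412 0.0795 0.0475] d mm [0.8 0.5 0.5] rv deg [ 0.03 -0.14  0.34] jaw -0.3 tz [ 0.003  0.8   -0.6  ] op 0.828 F [ 0.4  0.2 -1.4]
wrist 18 rim plane slope deg x,y [-2.7 -4.5] z0 0.081 rim c (array([0.4406, 0.0734]), np.float64(0.0375)) res 0.0089
scene 15 rim plane slope deg x,y [-0.  -0.9] z0 0.0832 rim c (array([0.4429, 0.0754]), np.float64(0.0371)) res 0.0067
```

View pics/s19.png

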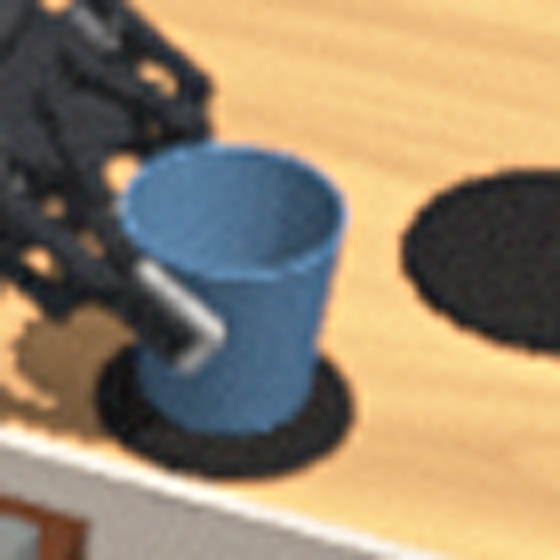

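It is still hovering by a few mm: the weight is on the gripper and the foot's front edge is at row 430, where about 450 is expected. I'll lower it more.

Emit:
move_arm(linear=[[0,0,-0.0015],[0,0,-0.0015],[0,0,0]], twist=[[0,0,0],[0,0,0],[0,0,0]])

```text
time: 31.88
eef_pos: [0.4417, 0.0797, 0.0465]
tcp_rot: [0.633, 0.63, 0.318, -0.318]
contact_force: [-0.6, 0.3, -2.2]
opening: 0.834
```

Emit:
move_arm(linear=[[0,0,-0.0015],[0,0,0]], twist=[[0,0,0],[0,0,0]])

```text
time: 32.05
eef_pos: [0.442, 0.0799, 0.0464]
tcp_rot: [0.632, 0.63, 0.319, -0.319]
contact_force: [0.4, 0.8, -0.9]
opening: 0.832
```

Emit:
move_arm(linear=[[0,0,-0.003],[0,0,-0.001],[0,0,0]], twist=[[0,0,0],[0,0,0],[0,0,0]])

```text
time: 32.3
eef_pos: [0.4424, 0.0803, 0.0465]
tcp_rot: [0.629, 0.63, 0.323, -0.323]
contact_force: [0.4, -0.9, -0.6]
opening: 0.832
```

```bash
python3 -c "
from tilt import *
togo((.442,.080,.048),tz=(0,.8,-.6),ty=(1,0,0))
c=cam('scene');save(c,'s20',8,(260,165,330,235))"
```

```text
t 32.3 pos [0.4424 0.0803 0.0465] d mm [-0.4 -0.3  1.5] rv deg [-1.21  0.01 -0.1 ] jaw 0.1 tz [-0.001  0.813 -0.583] op 0.832 F [ 0.4 -0.9 -0.6]
```

View pics/s20.png

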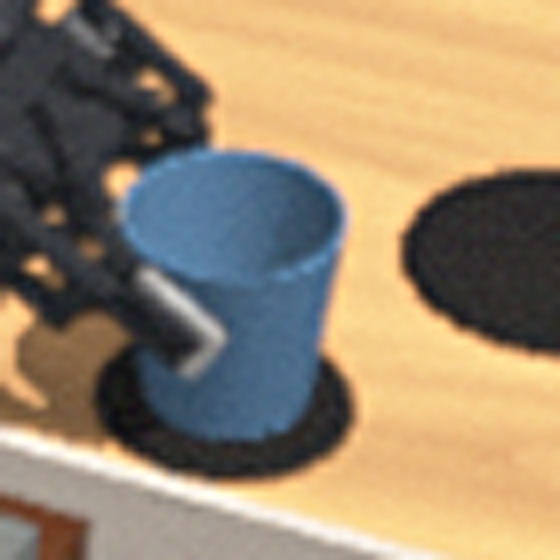

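```bash
python3 -c "
from h import *
s=get_state();print(s['qpos'].round(3),s['joint_efforts'].round(1),s['wrist_torque'].round(2))
c=cam('scene')
print([np.round((np.array(proj(c,p))-[260,165]+.5)*8) for p in((.442+.029,.0757,.004),(.442+.029,.0757,.008),(.442,.0757,.004),(.442+.046,.0757,.004))])"
```

```text
[-0.478  0.295  2.223  0.842  1.313 -1.006] [ -0.1 -27.6 -16.3   0.9   1.3   0. ] [-0.21 -0.05  0.02]
[array([197., 450.]), array([197., 440.]), array([220., 402.]), array([182., 478.])]
```

Emit:
move_arm(linear=[[0,0,-0.004],[0,0,-0.003]], twist=[[-1.2,0,0],[0,0,0]])

```text
time: 32.57
eef_pos: [0.4426, 0.082, 0.0462]
tcp_rot: [0.626, 0.632, 0.321, -0.324]
contact_force: [-8.6, -9.0, 18.7]
opening: 0.83
```

```bash
python3 -c "
from tilt import *
togo((.442,.080,.048),tz=(0,.8,-.6),ty=(1,0,0))
c=cam('scene');save(c,'s21',8,(260,165,330,235))"
```

```text
t 32.57 pos [0.4426 0.082  0.0462] d mm [-0.6 -2.   1.8] rv deg [-1.13  0.01 -0.5 ] jaw 0.5 tz [-0.007  0.812 -0.584] op 0.83 F [-8.6 -9.  18.7]
```

View pics/s21.png

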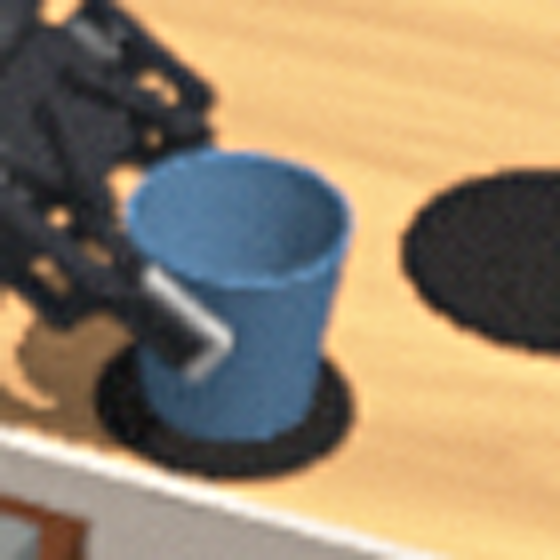

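The force rose to 19 N, so the cup is firmly on the coaster. I'll relieve the push, release, back out along the tool axis and then measure.

Emit:
move_arm(linear=[[0,-0.001,0.001],[0,0,0]], twist=[[0,0,0],[0,0,0]])

```text
time: 32.78
eef_pos: [0.443, 0.0803, 0.0475]
tcp_rot: [0.626, 0.632, 0.321, -0.323]
contact_force: [-0.1, 0.9, -3.1]
opening: 0.83
```

Emit:
move_arm(linear=[[0,0,0],[0,0,0],[0,0,0],[0,0,0]], twist=[[0,0,0],[0,0,0],[0,0,0],[0,0,0]], grip=1.0)

```text
time: 33.12
eef_pos: [0.4424, 0.081, 0.0461]
tcp_rot: [0.627, 0.632, 0.321, -0.323]
contact_force: [0.5, -0.1, 0.7]
opening: 1.0
```

```bash
python3 -c "
from tilt import *
togo((.442,.080,.048),tz=(0,.8,-.6),ty=(1,0,0))
c=cam('wrist');save(c,'w22')"
```

```text
t 33.12 pos [0.4424 0.081  0.0461] d mm [-0.4 -1.   1.9] rv deg [-1.05 -0.02 -0.43] jaw 0.4 tz [-0.006  0.811 -0.585] op 1.0 F [ 0.5 -0.1  0.7]
```

View pics/w22.png

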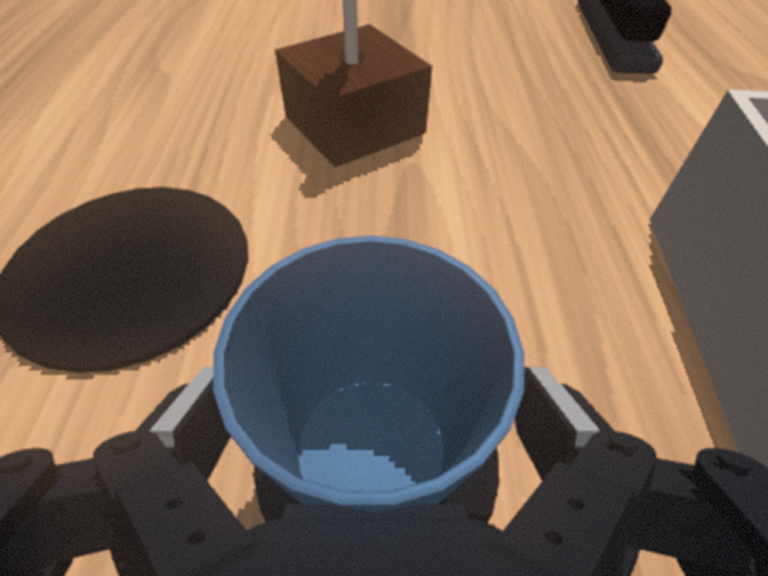

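The pads are clear on both sides, so I'll retreat along the tool axis.

Emit:
move_arm(linear=[[0,-0.008,0.006],[0,-0.014,0.01],[0,-0.016,0.012],[0,-0.016,0.012],[0,-0.016,0.012],[0,-0.016,0.012],[0,-0.016,0.02],[0,-0.01,0.03],[0,0,0.03],[0,0,0]], twist=[[0,0,0],[0,0,0],[0,0,0],[0,0,0],[0,0,0],[0,0,0],[0,0,0],[0,0,0],[0,0,0],[0,0,0]])

```text
time: 34.0
eef_pos: [0.4381, -0.0386, 0.1976]
tcp_rot: [0.628, 0.63, 0.318, -0.326]
contact_force: [0.4, -0.1, -0.1]
opening: 1.0
```

```bash
python3 -c "
from tilt import *
togo((.442,.080,.048),tz=(0,.8,-.6),ty=(1,0,0))
tilt(.442,.076,('wrist','scene','top'))
save(cam('scene'),'s23',8,(260,165,330,235));save(cam('wrist'),'w23');save(cam('top'),'t23',10,(205,180,255,225))"
```

```text
t 34.0 pos [ 0.4381 -0.0386  0.1976] d mm [   3.9  118.6 -149.6] rv deg [-1.11 -0.51 -0.42] jaw 0.4 tz [-0.011  0.811 -0.584] op 1.0 F [ 0.4 -0.1 -0.1]
wrist 11 rim plane slope deg x,y [-0.2 -0. ] z0 0.0776 rim c (array([0.4404, 0.0751]), np.float64(0.0366)) res 0.0003
scene 15 rim plane slope deg x,y [ 2.5 -2.5] z0 0.0799 rim c (array([0.4417, 0.0778]), np.float64(0.0366)) res 0.0025
top 18 rim plane slope deg x,y [-6.3 -3.7] z0 0.0792 rim c (array([0.4411, 0.0742]), np.float64(0.0362)) res 0.0063
```

View pics/s23.png

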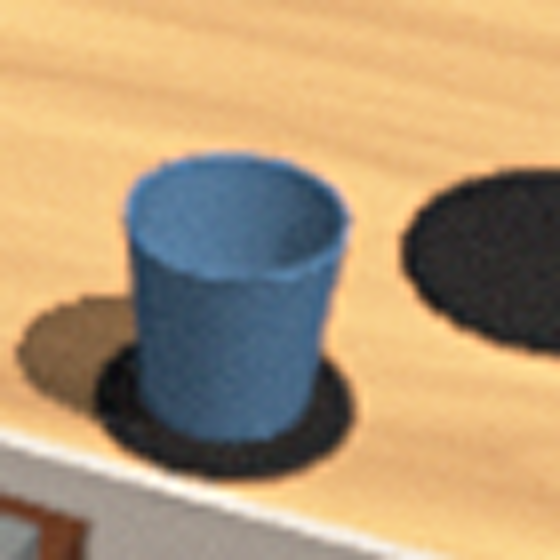

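View pics/w23.png

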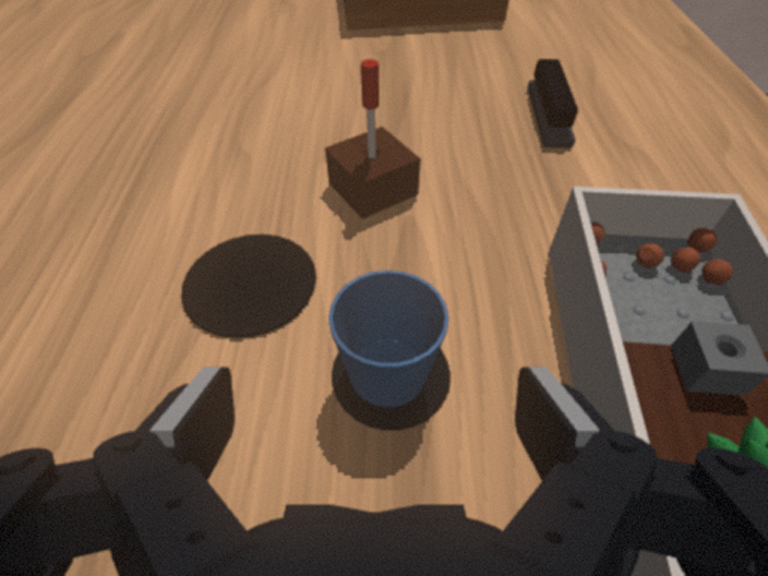

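View pics/t23.png

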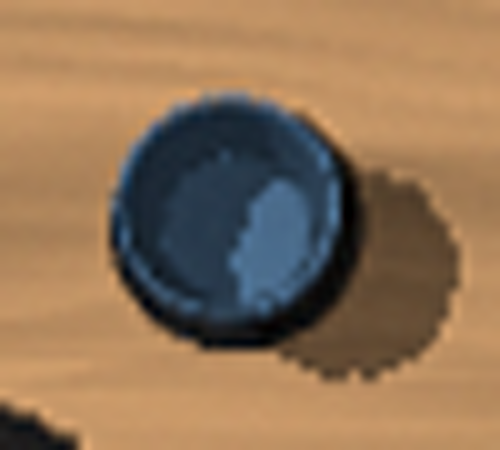

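The cup stands upright on the coaster. The wrist view puts the rim plane at 0° slope and the rim centre at (0.441,0.0755), against the coaster at (0.442,0.0757). Now the gauge, the red grip at wrist pixel (370,85). I'll move above it and turn the tool to vertical.

Emit:
move_arm(linear=[[0,0.005,0.02],[0,0.015,0.02],[0,0.022,0.015],[0,0.022,0.01],[0,0.022,0],[0,0.022,0],[0,0.022,0],[0,0.022,0],[0,0.022,0],[0,0.022,0],[0,0.022,0],[0,0.022,0],[0,0.02,0],[0,0.015,0],[0,0,0]], twist=[[-4,0,0],[-4,0,0],[-4,0,0],[-4,0,0],[-4,0,0],[-4,0,0],[-4,0,0],[-4,0,0],[-4,0,0],[-4,0,0],[-4,0,0],[-4,0,0],[-4,0,0],[-2,0,0],[0,0,0]], grip=0.5)

```text
time: 35.55
eef_pos: [0.4241, 0.2556, 0.2392]
tcp_rot: [0.716, 0.698, -0.019, -0.004]
contact_force: [-0.5, -0.2, -0.7]
opening: 0.501
```

```bash
cat > gauge.py <<'E'
from h import *
def redmask(c):
    h=hsv(c); return ((h[...,0]<=5)|(h[...,0]>=174))&(h[...,1]>180)&(h[...,2]>60)
def gauge():
    out={}
    for n in('top','scene','wrist'):
        c=cam(n);P=pts(c)
        for ce,b,mm in blobs(redmask(c),6):
            p=P[mm]
            md=np.median(p,0)
            if md[2]>.08 and md[0]>.3 and md[0]<.8 and md[2]<.35:
                v,u=np.nonzero(mm)
                print(n,np.round(ce,1),b.tolist(),md.round(4),'z',np.percentile(p[:,2],[2,98]).round(4)); out[n]=(c,ce,mm)
    return out
E
python3 -c "
from gauge import *
togo((.43,.304,.11),tz=(0,0,-1),ty=(1,0,0))
o=gauge()
save(cam('wrist'),'w24')"
```

```text
t 35.55 pos [0.4241 0.2556 0.2392] d mm [   5.9   48.4 -129.2] rv deg [ 1.23 -1.92  1.48] jaw -1.5 tz [-0.034 -0.021 -0.999] op 0.501 F [-0.5 -0.2 -0.7]
scene [377.7 194. ] [375, 187, 7, 15, 71] [0.4311 0.3041 0.1235] z [0.1039 0.1396]
wrist [255.8 128.8] [246, 117, 20, 23, 312] [0.4262 0.3036 0.1334] z [0.1301 0.1347]
```

View pics/w24.png

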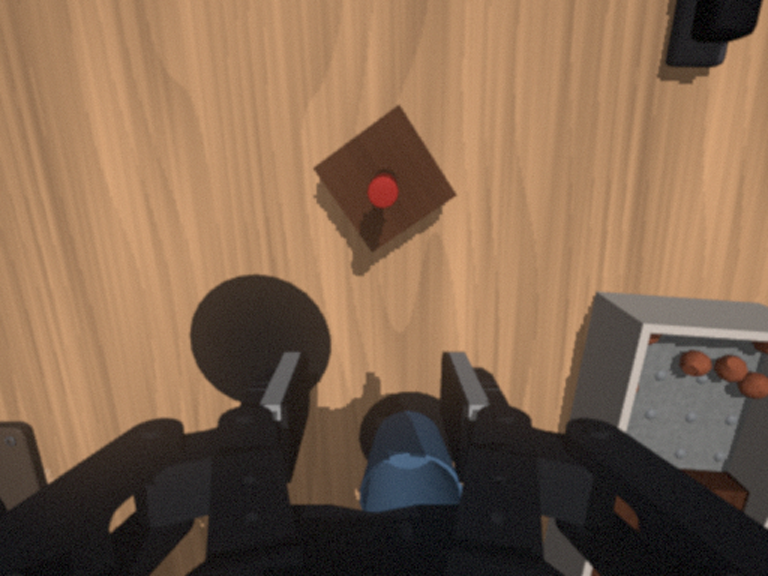

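The gauge's red top is at wrist (383,190), giving (0.426,0.3035) with its top 0.134 high. I'll move over it and down.

Emit:
move_arm(linear=[[0,0.012,0],[0,0.014,0],[0,0.014,-0.01],[0,0.008,-0.02],[0,0,-0.02],[0,0,0]], twist=[[0.6,-1,0.7],[0.6,-0.9,0.7],[0,0,0],[0,0,0],[0,0,0],[0,0,0]])

```text
time: 36.25
eef_pos: [0.4275, 0.3004, 0.1904]
tcp_rot: [0.712, 0.702, 0.007, 0.001]
contact_force: [-0.7, -0.8, -0.9]
opening: 0.502
```

```bash
python3 -c "
from gauge import *
togo((.426,.3035,.107),tz=(0,0,-1),ty=(1,0,0))
o=gauge()"
```

```text
t 36.25 pos [0.4275 0.3004 0.1904] d mm [ -1.5   3.1 -83.4] rv deg [-0.53  0.64  0.83] jaw -0.8 tz [ 0.011  0.009 -1.   ] op 0.502 F [-0.7 -0.8 -0.9]
scene [377.6 193.9] [375, 187, 7, 15, 72] [0.4309 0.3038 0.1239] z [0.1029 0.1388]
wrist [244.  208.4] [232, 190, 24, 34, 511] [0.4262 0.3062 0.1331] z [0.1037 0.1346]
```

Emit:
move_arm(linear=[[0,0.002,-0.02],[0,0.001,-0.02],[0,0,-0.02],[0,0,-0.012],[0,0,0]], twist=[[-0.5,0.6,0.5],[0,0,0],[0,0,0],[0,0,0],[0,0,0]])

```text
time: 36.82
eef_pos: [0.4368, 0.3061, 0.1322]
tcp_rot: [0.71, 0.704, 0.014, 0.005]
contact_force: [-0.7, -0.2, 0.3]
opening: 0.502
```

```bash
python3 -c "
from gauge import *
togo((.426,.3035,.107),tz=(0,0,-1),ty=(1,0,0))
c=cam('wrist');P=pts(c);m=redmask(c)&(P[...,2]>.131)&(P[...,2]<.14);print(m.sum(),P[m].mean(0),P[m].min(0),P[m].max(0));save(c,'w25')"
```

```text
t 36.82 pos [0.4368 0.3061 0.1322] d mm [-10.8  -2.6 -25.2] rv deg [-0.71  1.54  0.48] jaw -0.5 tz [ 0.027  0.012 -1.   ] op 0.502 F [-0.7 -0.2  0.3]
771 [0.4262534  0.30445187 0.13336645] [0.41874863 0.2962778  0.1310292 ] [0.43356995 0.31163415 0.13513657]
```

View pics/w25.png

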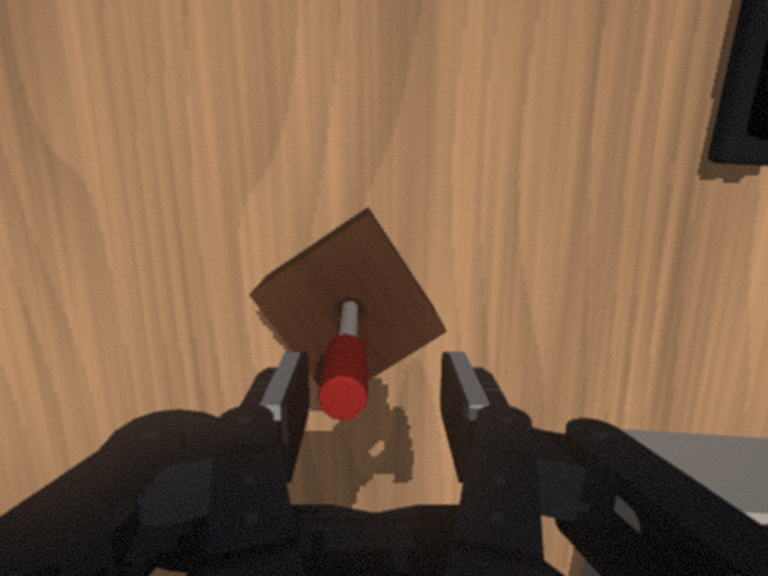

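The red grip (343,397) is between the pads but about 10 mm off centre. I'll correct sideways first, then descend.

Emit:
move_arm(linear=[[-0.006,-0.001,0],[-0.005,-0.001,0],[0,0,0]], twist=[[-0.4,0.8,0.3],[-0.3,0.8,0.2],[0,0,0]])

```text
time: 37.12
eef_pos: [0.4282, 0.3049, 0.1385]
tcp_rot: [0.707, 0.707, 0.003, 0.001]
contact_force: [0.7, -0.4, 0.4]
opening: 0.5
```

```bash
python3 -c "
from gauge import *
togo((.4262,.304,.107),tz=(0,0,-1),ty=(1,0,0))"
```

```text
t 37.12 pos [0.4282 0.3049 0.1385] d mm [ -2.   -0.9 -31.5] rv deg [-0.18  0.27 -0.02] jaw 0.0 tz [ 0.005  0.003 -1.   ] op 0.5 F [ 0.7 -0.4  0.4]
```

Emit:
move_arm(linear=[[-0.003,-0.001,-0.01],[-0.001,0,-0.01],[-0.001,0,-0.007],[0,0,0]], twist=[[-0.1,0.3,0],[0,0.1,0],[0,0.1,0],[0,0,0]])

```text
time: 37.45
eef_pos: [0.4241, 0.3047, 0.1124]
tcp_rot: [0.707, 0.707, 0.002, -0.001]
contact_force: [-0.2, -0.3, 0.2]
opening: 0.499
```

```bash
python3 -c "
from gauge import *
togo((.4262,.304,.107),tz=(0,0,-1),ty=(1,0,0))"
```

```text
t 37.45 pos [0.4241 0.3047 0.1124] d mm [ 2.1 -0.7 -5.4] rv deg [-0.22  0.06 -0.03] jaw 0.0 tz [ 0.001  0.004 -1.   ] op 0.499 F [-0.2 -0.3  0.2]
```

Emit:
move_arm(linear=[[0.002,-0.0005,-0.004],[0,0,-0.001],[0,0,0]], twist=[[-0.2,0,0],[0,0,0],[0,0,0]])

```text
time: 37.7
eef_pos: [0.4255, 0.3038, 0.1053]
tcp_rot: [0.707, 0.707, -0.001, -0.0]
contact_force: [0.2, -0.2, 0.1]
opening: 0.495
```

Emit:
move_arm(linear=[[0,0,0],[0,0,0],[0,0,0],[0,0,0],[0,0,0]], twist=[[0,0,0],[0,0,0],[0,0,0],[0,0,0],[0,0,0]], grip=0.05, force=40)

```text
time: 38.12
eef_pos: [0.4259, 0.3039, 0.1056]
tcp_rot: [0.707, 0.707, -0.001, -0.0]
contact_force: [0.6, -0.8, -0.2]
opening: 0.176
```

```bash
python3 -c "
from gauge import *
togo((.4262,.304,.107),tz=(0,0,-1),ty=(1,0,0))"
```

```text
t 38.12 pos [0.4259 0.3039 0.1056] d mm [0.3 0.1 1.4] rv deg [ 0.05 -0.06 -0.03] jaw 0.0 tz [-0.001 -0.001 -1.   ] op 0.176 F [ 0.6 -0.8 -0.2]
```

Emit:
move_arm(linear=[[0,0,0.01],[0,0,0.015],[0,0,0.02],[0,0,0.025],[0,0,0.03],[0,0,0.03],[0,0,0.015],[0,0,0]], twist=[[0,0,0],[0,0,0],[0,0,0],[0,0,0],[0,0,0],[0,0,0],[0,0,0],[0,0,0]])

```text
time: 38.78
eef_pos: [0.4247, 0.3031, 0.2609]
tcp_rot: [0.707, 0.707, 0.001, 0.001]
contact_force: [0.3, 0.9, -0.8]
opening: 0.176
```

```bash
cat > stem.py <<'E'
from gauge import *
def grip_axis(names=('scene',)):
    pass
E
python3 -c "
from gauge import *
togo((.646,.05,.25),tz=(0,0,-1),ty=(1,0,0))
save(cam('wrist'),'w26');save(cam('scene'),'s26')"
```

```text
t 38.78 pos [0.4247 0.3031 0.2609] d mm [ 221.3 -253.1  -10.9] rv deg [ 0.    0.12 -0.03] jaw 0.0 tz [ 0.002 -0.    -1.   ] op 0.176 F [ 0.3  0.9 -0.8]
```

View pics/w26.png

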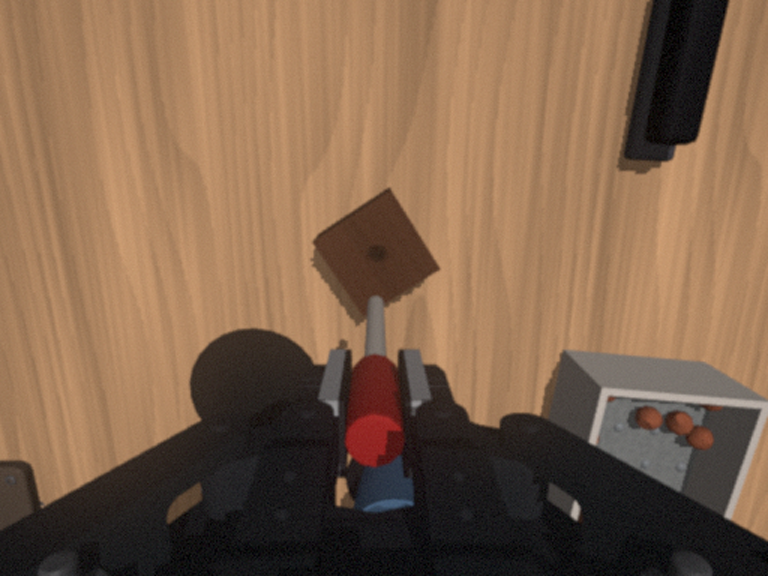

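View pics/s26.png

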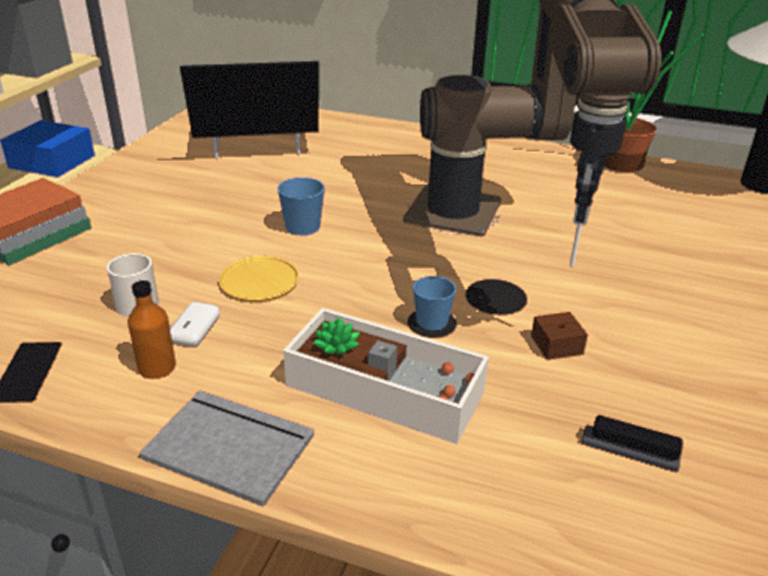

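The gauge is out, with its tip at wrist (376,298) and scene (573,266). I'll triangulate the tip to find how it hangs in the jaws.

```bash
cat > tip.py <<'E'
from gauge import *
def whitecol(c,lo,hi):
    pass
def tipcheck(ps,pw):
    s=get_state();S=cam('scene');W=cam('wrist')
    t=two(S,ps,W,pw); Rt=R.from_quat(s['tcp_rot']).as_matrix()
    print('tip',t.round(4),'rel tool',(Rt.T@(t-s['eef_pos'])).round(4),'reproj',np.round(proj(S,t),1),np.round(proj(W,t),1))
    for z in(-.11,-.0956,-.05): 
        e=s['eef_pos']+Rt@np.array([0,0,-z]); print('straight',z,'S',np.round(proj(S,e),1),'W',np.round(proj(W,e),1))
E
python3 -c "
from tip import *
tipcheck((382,177.3),(250.3,197.5))
save(cam('scene'),'s27',8,(355,120,415,185));save(cam('wrist'),'w27',8,(220,180,290,240))"
```

```text
tip [0.4222 0.3065 0.1681] rel tool [ 0.0042 -0.0012  0.0891] reproj [382.1 177.4] [250.2 197.9]
straight -0.11 S [379.  184.3] W [251.8 195.8]
straight -0.0956 S [379.9 179.5] W [251.9 200.9]
straight -0.05 S [383.  163.8] W [252.1 222.1]
```

View pics/s27.png

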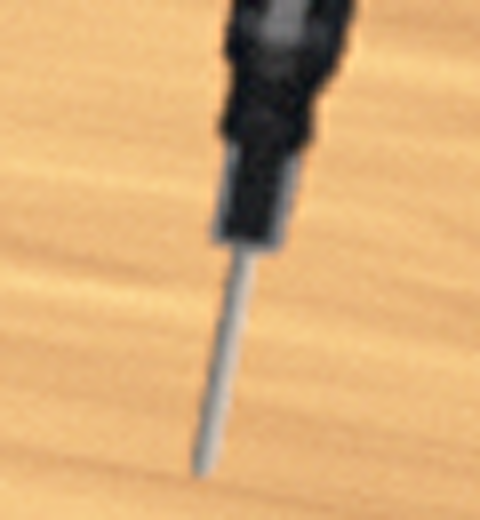

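View pics/w27.png

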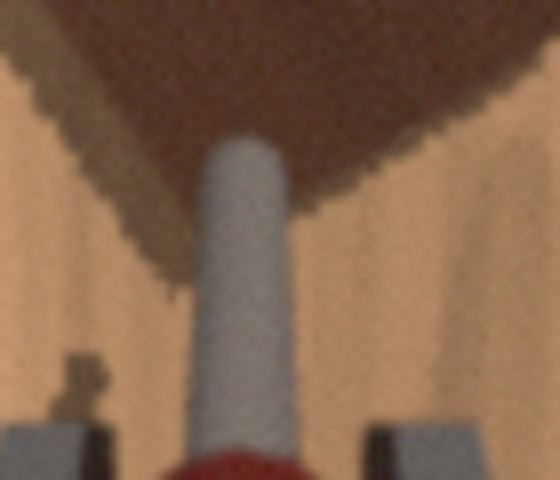

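```bash
python3 -c "
from tip import *
tipcheck((380.3,178.6),(250.6,198.5))"
```

```text
tip [0.4214 0.3037 0.1628] rel tool [0.0024 0.0001 0.0905] reproj [380.6 178.8] [250.4 199.8]
straight -0.11 S [378.4 185. ] W [250.2 195.8]
straight -0.0956 S [379.4 180.3] W [250.2 200.9]
straight -0.05 S [382.4 164.7] W [250.4 221.8]
```

Emit:
move_arm(linear=[[0.01,-0.012,0],[0.018,-0.02,0],[0.018,-0.02,0],[0.018,-0.02,0],[0.018,-0.02,0],[0.018,-0.02,0],[0.018,-0.02,0],[0.018,-0.02,0],[0.018,-0.02,0],[0.018,-0.02,0],[0.018,-0.02,0],[0.015,-0.017,0],[0,0,0],[0,0,0]], twist=[[0,0,0],[0,0,0],[0,0,0],[0,0,0],[0,0,0],[0,0,0],[0,0,0],[0,0,0],[0,0,0],[0,0,0],[0,0,0],[0,0,0],[0,0,0],[0,0,0]])

```text
time: 40.35
eef_pos: [0.6296, 0.0602, 0.2364]
tcp_rot: [0.706, 0.708, -0.015, -0.01]
contact_force: [-0.7, -0.6, -0.4]
opening: 0.175
```

```bash
python3 -c "
from tip import *
togo((.646,.05,.25),tz=(0,0,-1),ty=(1,0,0))
save(cam('wrist'),'w28');save(cam('top'),'t28',8,(205,110,285,170))"
```

```text
t 40.35 pos [0.6296 0.0602 0.2364] d mm [ 16.4 -10.2  13.6] rv deg [ 0.39 -2.08 -0.2 ] jaw 0.2 tz [-0.036 -0.007 -0.999] op 0.175 F [-0.7 -0.6 -0.4]
```

View pics/w28.png

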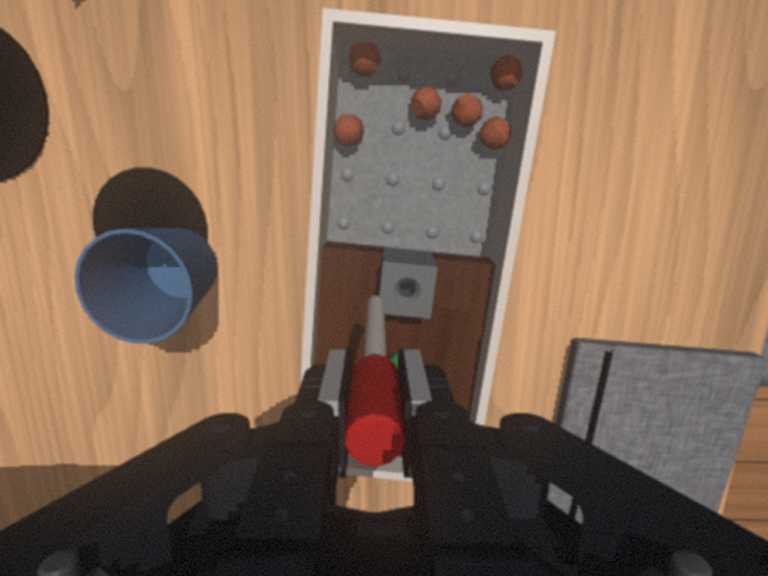

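The view shows the sleeve hole at (407,286) and all six stones in the bay. I'll compute the hole position from wrist, top and scene.

```bash
cat > hole.py <<'E'
from gauge import *
def hole(n,guess=(.6455,.0495),zm=.082):
    c=cam(n);u,v=proj(c,(*guess,zm)); g=cv2.cvtColor(c['img'],cv2.COLOR_BGR2GRAY).astype(float)
    P=pts(c);h=hsv(c)
    loc=np.hypot(P[...,0]-guess[0],P[...,1]-guess[1])<.035
    top=loc&(abs(P[...,2]-zm)<.004)&(h[...,1]<90)
    vv,uu=np.nonzero(top)
    if len(vv)<8: print(n,'no top');return
    r=cv2.minAreaRect(P[top][:,:2].astype(np.float32)*1000)
    print(n,'top face',len(vv),'rect c',np.round(r[0],1),np.round(r[1],1),'z',np.median(P[top][:,2]).round(4))
    hull=cv2.convexHull(np.c_[uu,vv].astype(np.int32)); M=np.zeros(g.shape,np.uint8);cv2.fillConvexPoly(M,hull,1)
    M=cv2.erode(M,np.ones((3,3)))
    med=np.median(g[top]); d=(M>0)&(g<med*.75)
    for ce,b,mm in blobs(d,3): print('   dark px',np.round(ce,1),b.tolist(),onz(c,*ce,zm).round(4))
E
python3 -c "
from hole import *
for n in('wrist','top','scene'): hole(n)
c=cam('wrist'); print('eye',onz(c,407/1.5-.2,286/1.5-.2,.082)); save(c,'w29',10,(245,160,305,215))
"
```

```text
wrist top face 1108 rect c [643.7  49.6] [34.4 33.9] z 0.0804
   dark px [272.2 191.8] [266, 186, 14, 13, 133] [0.6441 0.0518 0.082 ]
top no top
scene top face 147 rect c [644.2  50.5] [36.  36.4] z 0.0831
   dark px [256.  233.2] [255, 233, 3, 2, 4] [0.6422 0.0524 0.082 ]
   dark px [254.9 238.4] [251, 237, 8, 4, 10] [0.6612 0.0564 0.082 ]
eye [0.64349999 0.05366882 0.082     ]
```

View pics/w29.png

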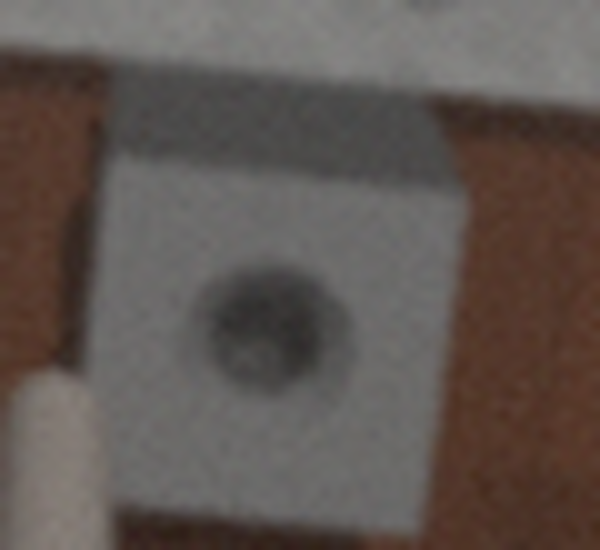

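Emit:
move_arm(linear=[[0.006,-0.004,0],[0.006,-0.004,0],[0.003,-0.003,-0.005],[0,0,-0.01],[0,0,0]], twist=[[0.2,-1,0],[0.2,-1,0],[0,0,0],[0,0,0],[0,0,0]])

```text
time: 41.07
eef_pos: [0.6451, 0.052, 0.2236]
tcp_rot: [0.704, 0.711, 0.003, 0.003]
contact_force: [-0.0, 0.5, -1.8]
opening: 0.178
```

```bash
python3 -c "
from hole import *
togo((.644,.0495,.19),tz=(0,0,-1),ty=(1,0,0))
hole('wrist');save(cam('wrist'),'w30')"
```

```text
t 41.07 pos [0.6451 0.052  0.2236] d mm [ -1.1  -2.5 -33.6] rv deg [-0.01  0.48 -0.57] jaw 0.6 tz [ 0.008  0.    -1.   ] op 0.178 F [-0.   0.5 -1.8]
wrist top face 1163 rect c [643.7  49.6] [34.4 34. ] z 0.0805
   dark px [247.9 186.8] [242, 181, 14, 13, 145] [0.6442 0.0517 0.082 ]
```

View pics/w30.png

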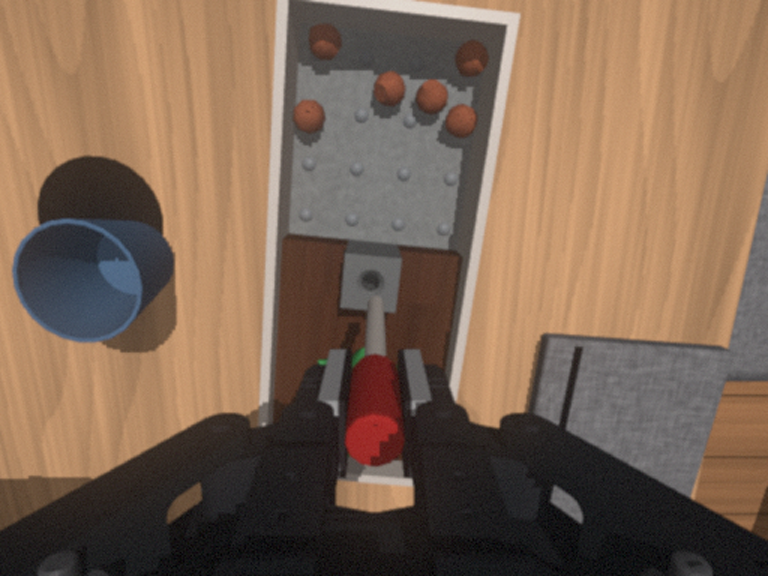

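Emit:
move_arm(linear=[[-0.001,-0.002,-0.01],[0,0,-0.01],[0,0,-0.008],[0,0,0]], twist=[[0,0.5,-0.5],[0,0,0],[0,0,0],[0,0,0]])

```text
time: 41.5
eef_pos: [0.6447, 0.0499, 0.1948]
tcp_rot: [0.707, 0.707, 0.0, 0.001]
contact_force: [-0.8, 0.1, -0.9]
opening: 0.177
```

```bash
python3 -c "
from hole import *
togo((.644,.05,.19),tz=(0,0,-1),ty=(1,0,0))
hole('wrist');save(cam('wrist'),'w31',8,(215,165,285,225));save(cam('scene'),'s31',8,(225,190,295,250))"
```

```text
t 41.5 pos [0.6447 0.0499 0.1948] d mm [-0.7  0.1 -4.8] rv deg [ 0.01  0.08 -0.02] jaw 0.0 tz [ 0.001 -0.    -1.   ] op 0.177 F [-0.8  0.1 -0.9]
wrist top face 1387 rect c [643.7  49.5] [34.3 34. ] z 0.0805
   dark px [249.3 191.7] [242, 186, 17, 13, 157] [0.644  0.0526 0.082 ]
   dark px [242.2 209.2] [240, 204, 5, 10, 42] [0.6382 0.0377 0.082 ]
```

View pics/w31.png

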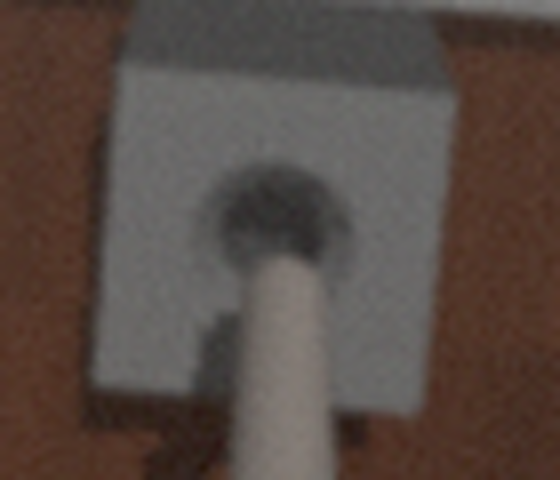

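View pics/s31.png

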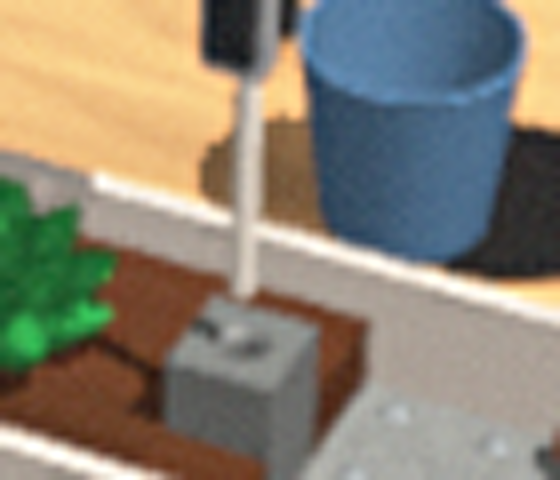

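The tip hangs just above the hole in both views, so I'll go in slowly.

Emit:
move_arm(linear=[[-0.0005,0,-0.008],[0,0,-0.008],[0,0,-0.006],[0,0,0]], twist=[[0,0,0],[0,0,0],[0,0,0],[0,0,0]])

```text
time: 41.98
eef_pos: [0.6472, 0.0499, 0.1768]
tcp_rot: [0.707, 0.707, 0.004, 0.004]
contact_force: [-0.9, 0.2, 2.0]
opening: 0.175
```

```bash
python3 -c "
from hole import *
togo((.644,.05,.12),tz=(0,0,-1),ty=(1,0,0))
save(cam('wrist'),'w32',8,(215,165,285,225));save(cam('scene'),'s32',8,(225,190,295,250))"
```

```text
t 41.98 pos [0.6472 0.0499 0.1768] d mm [ -3.2   0.1 -56.8] rv deg [ 0.05  0.67 -0.04] jaw 0.0 tz [ 0.012 -0.001 -1.   ] op 0.175 F [-0.9  0.2  2. ]
```

View pics/w32.png

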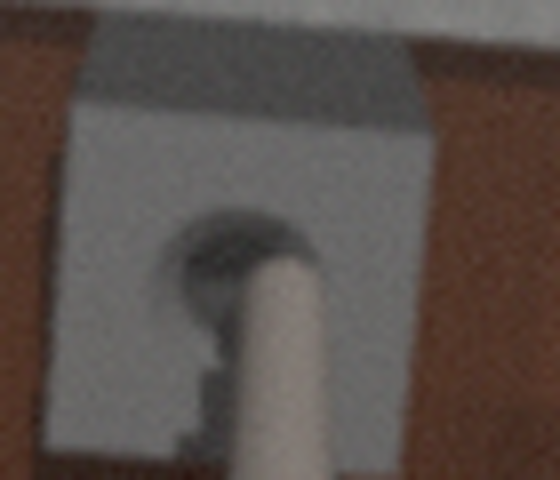

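View pics/s32.png

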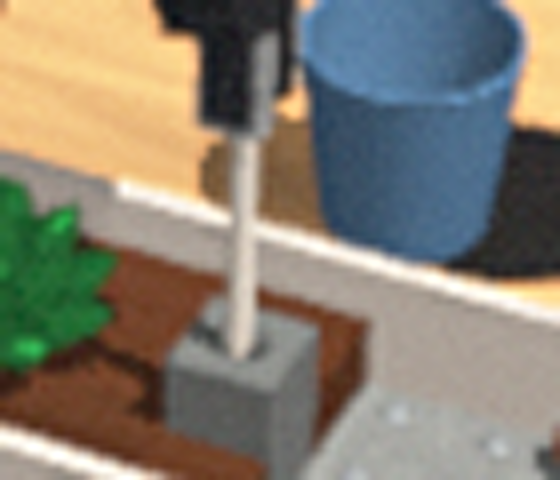

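The arm drifted 3 mm in +x on the way down, and the tip is at the right edge of the chamfer. I'll lift a bit, correct, then descend with compensation.

Emit:
move_arm(linear=[[-0.002,0,0.004],[-0.002,0,0],[0,0,0]], twist=[[0,0.6,0],[0,0.2,0],[0,0,0]])

```text
time: 42.33
eef_pos: [0.6425, 0.05, 0.1812]
tcp_rot: [0.707, 0.707, -0.002, -0.002]
contact_force: [0.3, 0.2, -0.8]
opening: 0.172
```

```bash
python3 -c "
from hole import *
togo((.644,.05,.12),tz=(0,0,-1),ty=(1,0,0))
save(cam('wrist'),'w33',8,(215,165,285,225))"
```

```text
t 42.33 pos [0.6425 0.05   0.1812] d mm [  1.5   0.  -61.2] rv deg [ 0.04 -0.29 -0.04] jaw 0.0 tz [-0.005 -0.001 -1.   ] op 0.172 F [ 0.3  0.2 -0.8]
```

View pics/w33.png

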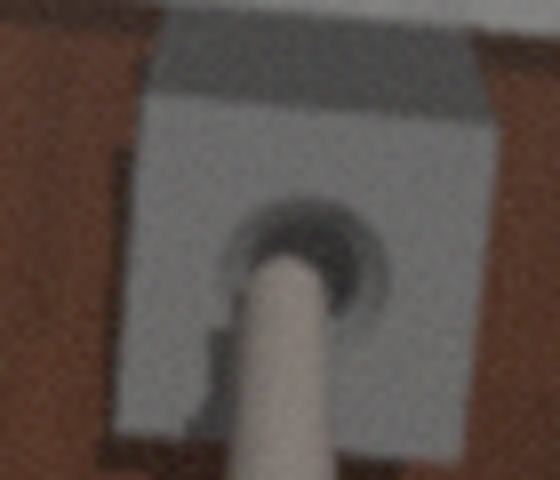

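Emit:
move_arm(linear=[[0.001,0,-0.006],[0,0,-0.006],[0,0,0]], twist=[[0,-0.2,0],[0,0.1,0],[0,0,0]])

```text
time: 42.63
eef_pos: [0.6439, 0.0499, 0.1688]
tcp_rot: [0.707, 0.707, -0.001, -0.0]
contact_force: [0.0, 0.5, -1.3]
opening: 0.172
```

```bash
python3 -c "
from hole import *
togo((.6445,.05,.12),tz=(0,0,-1),ty=(1,0,0))
save(cam('wrist'),'w34',8,(215,165,285,225))"
```

```text
t 42.63 pos [0.6439 0.0499 0.1688] d mm [  0.6   0.1 -48.8] rv deg [ 0.05 -0.07 -0.04] jaw 0.0 tz [-0.001 -0.001 -1.   ] op 0.172 F [ 0.   0.5 -1.3]
```

View pics/w34.png

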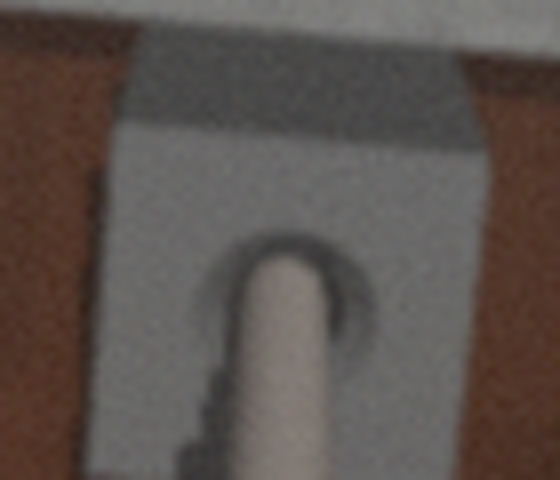

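The tip is inside the hole and centred (285 vs 287), so I'll keep going down.

Emit:
move_arm(linear=[[0,0,-0.006],[-0.0005,0,-0.006],[-0.0005,0,-0.006],[0,0,0]], twist=[[0,0,0],[0,0.1,0],[0,0.1,0],[0,0,0]])

```text
time: 43.02
eef_pos: [0.643, 0.05, 0.1489]
tcp_rot: [0.707, 0.707, -0.002, -0.001]
contact_force: [-0.4, -0.1, -0.9]
opening: 0.174
```

```bash
python3 -c "
from hole import *
togo((.6443,.05,.12),tz=(0,0,-1),ty=(1,0,0))"
```

```text
t 43.02 pos [0.643  0.05   0.1489] d mm [  1.3   0.  -28.9] rv deg [ 0.05 -0.27 -0.05] jaw 0.0 tz [-0.005 -0.001 -1.   ] op 0.174 F [-0.4 -0.1 -0.9]
```

Emit:
move_arm(linear=[[0.001,0,-0.006],[0,0,-0.006],[0,0,-0.006],[0,0,0]], twist=[[0,-0.3,0],[0,0,0],[0,0,0],[0,0,0]])

```text
time: 43.35
eef_pos: [0.6437, 0.05, 0.1284]
tcp_rot: [0.707, 0.707, -0.0, 0.0]
contact_force: [-0.9, 0.9, -0.8]
opening: 0.174
```

```bash
python3 -c "
from hole import *
togo((.6443,.05,.1176),tz=(0,0,-1),ty=(1,0,0))"
```

```text
t 43.35 pos [0.6437 0.05   0.1284] d mm [  0.6   0.  -10.8] rv deg [ 0.05 -0.01 -0.04] jaw 0.0 tz [-0.    -0.001 -1.   ] op 0.174 F [-0.9  0.9 -0.8]
```

Emit:
move_arm(linear=[[0,0,-0.005],[0,0,-0.004],[0,0,0]], twist=[[0,0,0],[0,0,0],[0,0,0]])

```text
time: 43.6
eef_pos: [0.6435, 0.05, 0.118]
tcp_rot: [0.707, 0.707, -0.001, -0.0]
contact_force: [1.1, 0.9, -0.8]
opening: 0.174
```

Emit:
move_arm(linear=[[0,0,-0.003],[0,0,-0.003]], twist=[[0,0,0],[0,0,0]])

```text
time: 43.77
eef_pos: [0.6451, 0.0499, 0.1167]
tcp_rot: [0.707, 0.707, 0.0, 0.001]
contact_force: [-6.1, 0.3, 13.6]
opening: 0.177
```

It bottomed at TCP z = 0.117, as predicted, with 14 N. I'll ease off, release and go up.

Emit:
move_arm(linear=[[0,0,0.001],[0,0,0]], twist=[[0,0,0],[0,0,0]])

```text
time: 43.93
eef_pos: [0.6456, 0.0499, 0.1195]
tcp_rot: [0.707, 0.707, 0.0, 0.001]
contact_force: [0.8, 0.2, 0.0]
opening: 0.174
```

Emit:
move_arm(linear=[[0,0,0],[0,0,0],[0,0,0],[0,0,0]], twist=[[0,0,0],[0,0,0],[0,0,0],[0,0,0]], grip=0.5)

```text
time: 44.27
eef_pos: [0.6461, 0.0499, 0.1193]
tcp_rot: [0.707, 0.707, 0.001, 0.002]
contact_force: [0.1, -0.2, 0.1]
opening: 0.5
```

Emit:
move_arm(linear=[[0,0,0.01],[0,0,0.02],[0,0,0.03],[0,0,0.03],[0,0,0.03],[-0.02,-0.02,0.02],[-0.03,-0.03,0.01],[-0.03,-0.03,0],[-0.03,-0.03,0],[-0.03,-0.03,0],[-0.03,-0.03,0],[-0.02,-0.03,0],[0,-0.03,0],[0,0,0]], twist=[[0,0,0],[0,0,0],[0,0,0],[0,0,0],[0,0,0],[0,0,0],[0,0,0],[0,0,0],[0,0,0],[0,0,0],[0,0,0],[0,0,0],[0,0,0],[0,0,0]])

```text
time: 45.43
eef_pos: [0.4491, -0.1822, 0.2853]
tcp_rot: [0.704, 0.71, 0.002, 0.009]
contact_force: [0.3, -1.0, 1.2]
opening: 0.499
```

```bash
python3 -c "
from tilt import *; from gauge import gauge
togo((.644,.05,.12),tz=(0,0,-1),ty=(1,0,0))
gauge()
tilt(.442,.076,('scene','top'))
for n in('scene','top'): save(cam(n),n+'35')
c=cam('scene');save(c,'s35z',4,(185,160,385,310))"
```

```text
t 45.43 pos [ 0.4491 -0.1822  0.2853] d mm [ 194.9  232.2 -165.3] rv deg [ 0.61  0.88 -0.48] jaw 0.5 tz [ 0.015 -0.011 -1.   ] op 0.499 F [ 0.3 -1.   1.2]
top [236.4 137.8] [235, 135, 4, 6, 20] [0.6442 0.0492 0.1456] z [0.0842 0.1531]
scene [255.2 217.1] [252, 209, 7, 17, 90] [0.6494 0.0518 0.1359] z [0.1116 0.1503]
scene 5 rim plane slope deg x,y [-24.2  26. ] z0 0.0982 rim c (array([0.4624, 0.0551]), np.float64(0.0358)) res 0.0102
top 7 rim plane slope deg x,y [-47.6  50.7] z0 0.1213 rim c (array([0.4617, 0.0523]), np.float64(0.0327)) res 0.0311
```

View pics/s35z.png

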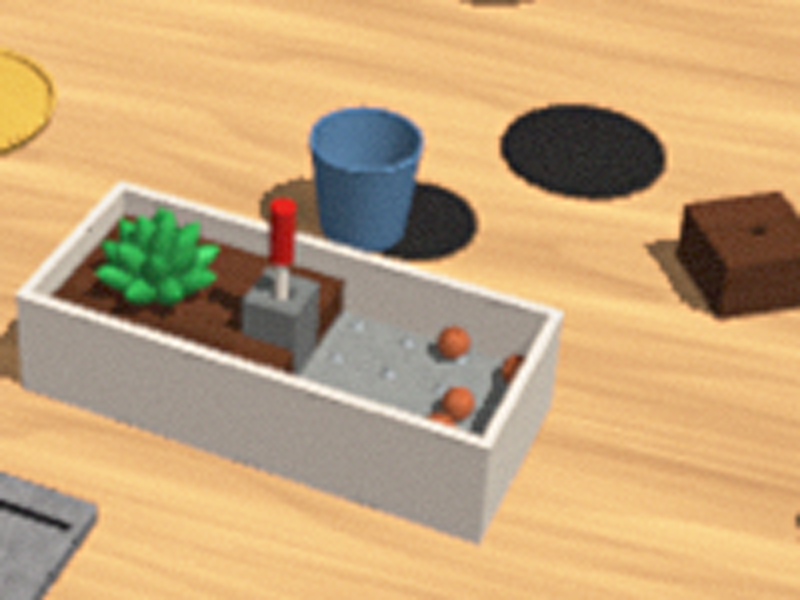

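View pics/top35.png

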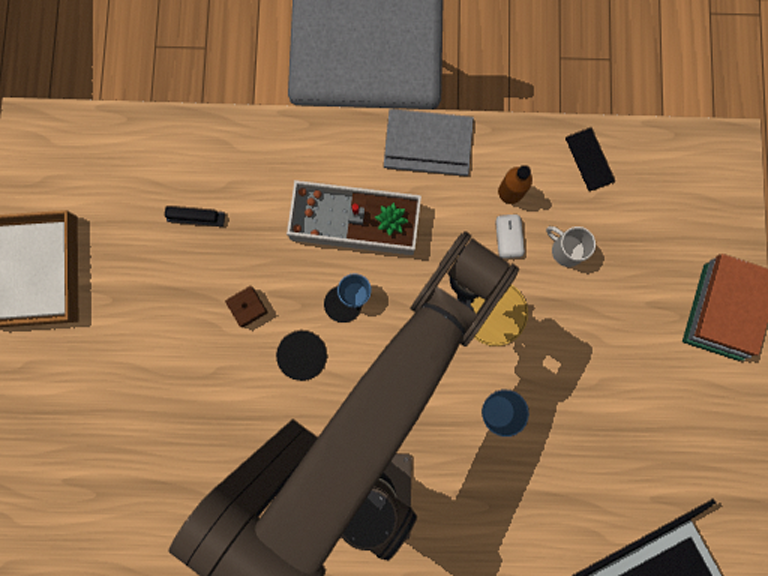

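The gauge is home, but the cup has been knocked aside: in the top view it is now at (352,291), off the coaster at (343,303). I'll measure it and put it back.

```bash
python3 -c "
from tilt import *
tilt(.468,.054,('wrist','scene','top'));tilt(.472,.051,('scene','wrist'))
c=cam('wrist');save(c,'w36');c=cam('scene');save(c,'s36',8,(250,165,320,235))"
```

```text
Traceback (most recent call last):
  File "tilt.py", line 16, in tilt
    K=np.array(K);A=np.c_[K[:,:2]-[x0,y0],np.ones(len(K))];s=np.linalg.lstsq(A,K[:,2],rcond=None)[0]
                          ~^^^^^^
IndexError: too many indices for array: array is 1-dimensional, but 2 were indexed
```

```bash
python3 -c "
from tilt import *
tilt(.469,.053,('scene','top'))
c=cam('scene');save(c,'s36',8,(250,165,320,235))"
```

```text
scene 16 rim plane slope deg x,y [1.3 0.1] z0 0.0804 rim c (array([0.4672, 0.0488]), np.float64(0.0364)) res 0.0039
top 16 rim plane slope deg x,y [-8.1 -2. ] z0 0.0775 rim c (array([0.4666, 0.0462]), np.float64(0.0362)) res 0.007
```

View pics/s36.png

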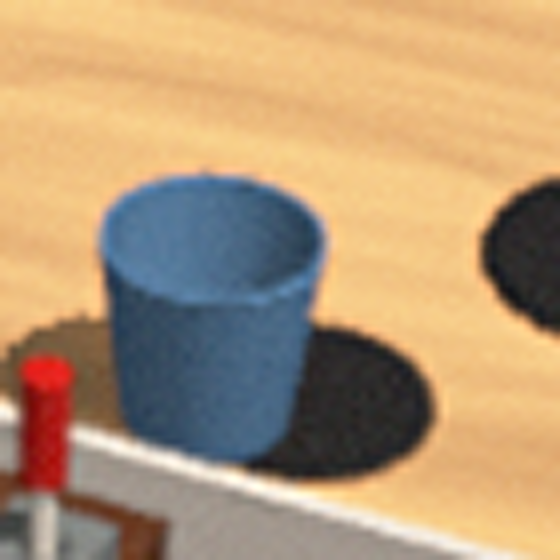

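The cup is upright at (0.467,0.048), still partly on the coaster, and needs to go (-25,+28) mm. I'll re-grasp it the same way.

Emit:
move_arm(linear=[[0.002,0.012,-0.005],[0.002,0.014,-0.01],[0.002,0.014,-0.01],[0.002,0.014,-0.01],[0.002,0.014,-0.01],[0.002,0.014,-0.01],[0.002,0.014,-0.01],[0.002,0.014,-0.01],[0,0.014,-0.01],[0,0.01,-0.01],[0,0,0]], twist=[[6,0,-0.3],[6,0.4,-0.3],[6,0.4,0],[6,0,0],[6,0,0],[6,0,0],[6,0,0],[6,0,0],[6,0,0],[5,0,0],[0,0,0]], grip=1.0)

```text
time: 46.95
eef_pos: [0.4708, -0.0375, 0.1909]
tcp_rot: [0.61, 0.609, 0.364, -0.353]
contact_force: [-0.8, 0.7, -0.4]
opening: 1.001
```

```bash
python3 -c "
from tilt import *
togo((.467,-.03,.0965),tz=(0,.866,-.5),ty=(1,0,0))
tilt(.467,.048,('wrist','scene'))"
```

```text
t 46.95 pos [ 0.4708 -0.0375  0.1909] d mm [ -3.8   7.5 -94.4] rv deg [-0.9   0.69  0.5 ] jaw -0.5 tz [ 0.014  0.874 -0.486] op 1.001 F [-0.8  0.7 -0.4]
wrist 11 rim plane slope deg x,y [-0.1  0. ] z0 0.0775 rim c (array([0.4657, 0.0466]), np.float64(0.0368)) res 0.0002
scene 16 rim plane slope deg x,y [ 0.7 -0.3] z0 0.0801 rim c (array([0.4674, 0.0491]), np.float64(0.0364)) res 0.0048
```

Emit:
move_arm(linear=[[-0.002,0.001,-0.02],[-0.002,0,-0.025],[0,0,-0.025],[0,0,-0.018],[0,0,0]], twist=[[-0.5,0.4,0.3],[-0.4,0.3,0.2],[0,0,0],[0,0,0],[0,0,0]])

```text
time: 47.47
eef_pos: [0.4752, -0.0436, 0.113]
tcp_rot: [0.612, 0.624, 0.351, -0.336]
contact_force: [-0.4, 0.8, -0.0]
opening: 0.999
```

```bash
python3 -c "
from tilt import *
togo((.4663,-.03,.0965),tz=(0,.866,-.5),ty=(1,0,0))
save(cam('wrist'),'w37')"
```

```text
t 47.47 pos [ 0.4752 -0.0436  0.113 ] d mm [ -8.9  13.6 -16.5] rv deg [ 1.89  1.53 -0.21] jaw 0.2 tz [ 0.011  0.849 -0.528] op 0.999 F [-0.4  0.8 -0. ]
```

View pics/w37.png

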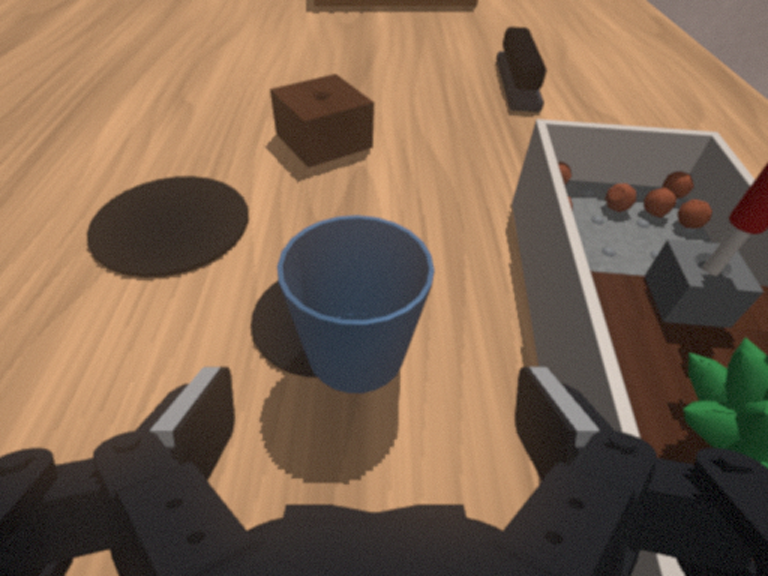

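Emit:
move_arm(linear=[[-0.005,0.005,-0.008],[-0.004,0.005,-0.008],[0,0.003,0],[0,0,0]], twist=[[0.9,0.8,-0.1],[0.9,0.7,-0.1],[0,0,0],[0,0,0]])

```text
time: 47.85
eef_pos: [0.4698, -0.0324, 0.1033]
tcp_rot: [0.612, 0.616, 0.355, -0.348]
contact_force: [-0.2, 0.2, 0.2]
opening: 0.997
```

```bash
python3 -c "
from tilt import *
togo((.4663,.057,.0465),tz=(0,.866,-.5),ty=(1,0,0))
tilt(.467,.048,('wrist',))"
```

```text
t 47.85 pos [ 0.4698 -0.0324  0.1033] d mm [ -3.5  89.4 -56.8] rv deg [ 0.42  0.6  -0.  ] jaw 0.0 tz [ 0.005  0.862 -0.506] op 0.997 F [-0.2  0.2  0.2]
wrist 18 rim plane slope deg x,y [ 0.  -4.1] z0 0.076 rim c (array([0.4659, 0.0463]), np.float64(0.0367)) res 0.0225
```

Emit:
move_arm(linear=[[-0.002,0.012,-0.01],[-0.002,0.013,-0.008],[0,0.013,-0.008],[0,0.01,-0.006],[0,0,0]], twist=[[0.4,0.6,0],[0,0,0],[0,0,0],[0,0,0],[0,0,0]])

```text
time: 48.32
eef_pos: [0.4651, 0.0198, 0.0692]
tcp_rot: [0.613, 0.613, 0.353, -0.353]
contact_force: [-0.4, 0.1, -0.5]
opening: 1.0
```

```bash
python3 -c "
from tilt import *
togo((.466,.057,.0465),tz=(0,.866,-.5),ty=(1,0,0))"
```

```text
t 48.32 pos [0.4651 0.0198 0.0692] d mm [  0.9  37.2 -22.7] rv deg [0.1  0.02 0.02] jaw -0.0 tz [ 0.     0.865 -0.502] op 1.0 F [-0.4  0.1 -0.5]
```

Emit:
move_arm(linear=[[0,0.01,-0.006],[0,0.01,-0.006],[0,0.008,-0.005],[0,0.006,-0.004],[0,0,0]], twist=[[0,0,0],[0,0,0],[0,0,0],[0,0,0],[0,0,0]])

```text
time: 48.73
eef_pos: [0.4643, 0.0585, 0.0456]
tcp_rot: [0.612, 0.613, 0.353, -0.354]
contact_force: [-1.0, -0.8, 0.3]
opening: 1.003
```

```bash
python3 -c "
from tilt import *
togo((.466,.057,.0465),tz=(0,.866,-.5),ty=(1,0,0))
save(cam('wrist'),'w38')"
```

```text
t 48.73 pos [0.4643 0.0585 0.0456] d mm [ 1.7 -1.5  0.9] rv deg [ 0.07 -0.06 -0.06] jaw 0.1 tz [-0.001  0.865 -0.501] op 1.003 F [-1.  -0.8  0.3]
```

View pics/w38.png

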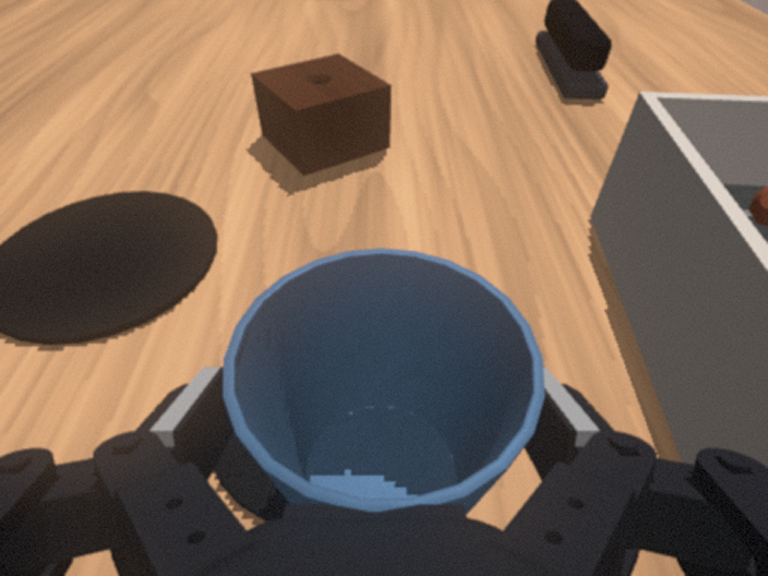

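Emit:
move_arm(linear=[[0.002,-0.001,0.001],[0,0,0]], twist=[[0,0,0],[0,0,0]])

```text
time: 48.95
eef_pos: [0.4672, 0.0567, 0.0471]
tcp_rot: [0.612, 0.613, 0.353, -0.353]
contact_force: [0.4, -0.6, 0.3]
opening: 0.997
```

Emit:
move_arm(linear=[[0,0,0],[0,0,0],[0,0,0],[0,0,0],[0,0,0]], twist=[[0,0,0],[0,0,0],[0,0,0],[0,0,0],[0,0,0]], grip=0.6, force=50)

```text
time: 49.37
eef_pos: [0.4684, 0.0548, 0.0478]
tcp_rot: [0.613, 0.613, 0.353, -0.351]
contact_force: [0.1, -0.8, -0.2]
opening: 0.836
```

Emit:
move_arm(linear=[[0,0,0.006],[0,0,0.006],[0,0,0]], twist=[[0,0,0],[0,0,0],[0,0,0]])

```text
time: 49.62
eef_pos: [0.4682, 0.0546, 0.0601]
tcp_rot: [0.614, 0.613, 0.353, -0.351]
contact_force: [0.6, -0.1, -1.0]
opening: 0.836
```

```bash
python3 -c "
from tilt import *
s=get_state()['eef_pos']
togo((.441,.086,.06),tz=(0,.866,-.5),ty=(1,0,0))
tilt(.467,.048,('scene','wrist'))
c=cam('scene');save(c,'s39',8,(250,160,320,230))
a=np.array(proj(c,(.467,.048,.015)));b=np.array(proj(c,(.467,.048,.09)));print((b-a)*8)"
```

```text
t 49.62 pos [0.4682 0.0546 0.0601] d mm [-27.2  31.4  -0.1] rv deg [0.3 0.1 0.1] jaw -0.1 tz [ 0.002  0.863 -0.505] op 0.836 F [ 0.6 -0.1 -1. ]
scene 16 rim plane slope deg x,y [ 1.1 -0.2] z0 0.0926 rim c (array([0.4687, 0.0477]), np.float64(0.0372)) res 0.0021
wrist 18 rim plane slope deg x,y [-1.2 -3.7] z0 0.0906 rim c (array([0.467 , 0.0444]), np.float64(0.0377)) res 0.0065
[   9.8353769  -181.38489689]
```

View pics/s39.png

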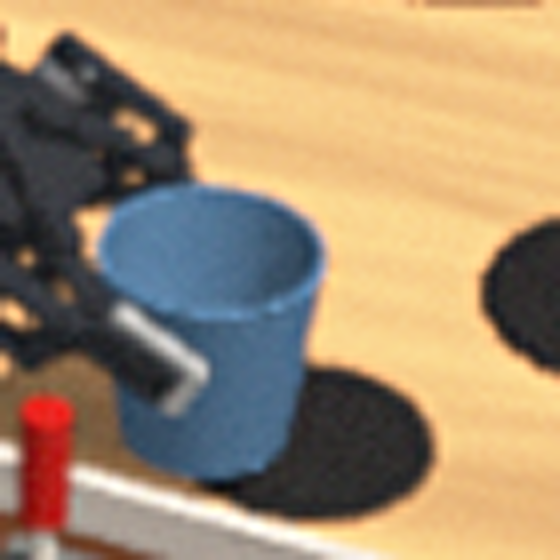

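The cup hangs upright (rim centre column 212, foot 208). I'll shift it (-28,+29) mm and set it down.

Emit:
move_arm(linear=[[-0.006,0.006,0],[-0.008,0.008,0],[-0.008,0.008,0],[-0.005,0.006,0],[0,0,0]], twist=[[0,0,0],[0,0,0],[0,0,0],[0,0,0],[0,0,0]])

```text
time: 50.18
eef_pos: [0.4368, 0.0861, 0.0586]
tcp_rot: [0.614, 0.613, 0.352, -0.352]
contact_force: [-0.0, 0.7, -1.7]
opening: 0.842
```

```bash
python3 -c "
from tilt import *
togo((.4405,.0837,.0478),tz=(0,.863,-.505),ty=(1,0,0))"
```

```text
t 50.18 pos [0.4368 0.0861 0.0586] d mm [  3.7  -2.4 -10.8] rv deg [-0.08 -0.08  0.06] jaw -0.1 tz [ 0.     0.864 -0.504] op 0.842 F [-0.   0.7 -1.7]
```

Emit:
move_arm(linear=[[0.003,-0.002,-0.004],[0,0,-0.003],[0,0,0]], twist=[[0,0,0],[0,0,0],[0,0,0]])

```text
time: 50.43
eef_pos: [0.4391, 0.085, 0.051]
tcp_rot: [0.614, 0.613, 0.352, -0.353]
contact_force: [-0.1, -0.1, -0.8]
opening: 0.841
```

```bash
python3 -c "
from tilt import *
togo((.4405,.0837,.0478),tz=(0,.863,-.505),ty=(1,0,0))
tilt(.4415,.076,('scene',))
c=cam('scene');save(c,'s40',8,(260,165,330,235))"
```

```text
t 50.43 pos [0.4391 0.085  0.051 ] d mm [ 1.4 -1.3 -3.2] rv deg [-0.07 -0.09  0.01] jaw -0.0 tz [-0.001  0.864 -0.504] op 0.841 F [-0.1 -0.1 -0.8]
scene 14 rim plane slope deg x,y [ 0.7 -0.5] z0 0.0842 rim c (array([0.4399, 0.0783]), np.float64(0.0367)) res 0.0017
```

View pics/s40.png

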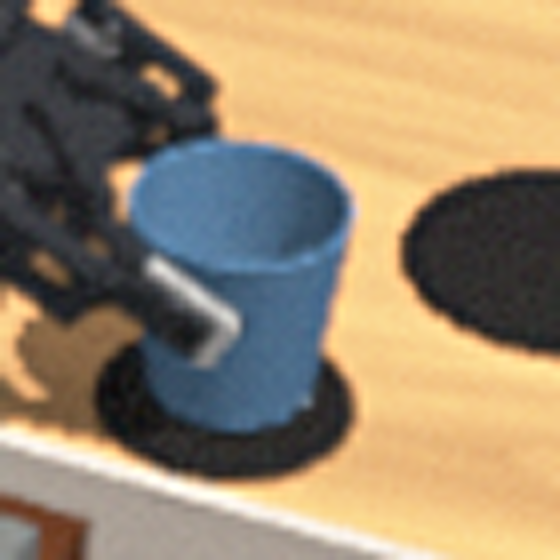

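Emit:
move_arm(linear=[[0.002,-0.002,0],[0,0,-0.003],[0,0,0]], twist=[[0,0,0],[0,0,0],[0,0,0]])

```text
time: 50.78
eef_pos: [0.4428, 0.0818, 0.0483]
tcp_rot: [0.614, 0.613, 0.352, -0.352]
contact_force: [0.6, 0.2, -1.2]
opening: 0.836
```

```bash
python3 -c "
from tilt import *
togo((.4405,.0837,.0478),tz=(0,.863,-.505),ty=(1,0,0))
tilt(.4415,.076,('scene',))"
```

```text
t 50.78 pos [0.4428 0.0818 0.0483] d mm [-2.3  1.9 -0.5] rv deg [-0.04  0.02  0.08] jaw -0.1 tz [ 0.001  0.863 -0.504] op 0.836 F [ 0.6  0.2 -1.2]
scene 15 rim plane slope deg x,y [-0.7 -1.8] z0 0.0811 rim c (array([0.4444, 0.0742]), np.float64(0.0364)) res 0.0021
```

Emit:
move_arm(linear=[[-0.002,0.002,0],[0,0,-0.001],[0,0,0]], twist=[[0,0,0],[0,0,0],[0,0,0]])

```text
time: 51.08
eef_pos: [0.441, 0.0838, 0.0481]
tcp_rot: [0.613, 0.613, 0.353, -0.352]
contact_force: [1.1, 0.6, -1.1]
opening: 0.839
```

Emit:
move_arm(linear=[[0,0,-0.002],[0,0,-0.001],[0,0,0]], twist=[[0,0,0],[0,0,0],[0,0,0]])

```text
time: 51.33
eef_pos: [0.4412, 0.084, 0.0482]
tcp_rot: [0.61, 0.613, 0.355, -0.354]
contact_force: [-0.1, 0.7, -2.4]
opening: 0.836
```

```bash
python3 -c "
from tilt import *
togo((.4405,.0837,.0478),tz=(0,.863,-.505),ty=(1,0,0))
tilt(.4415,.076,('scene',))
c=cam('scene');save(c,'s41',8,(260,165,330,235))"
```

```text
t 51.33 pos [0.4412 0.084  0.0482] d mm [-0.7 -0.3 -0.4] rv deg [-0.59  0.15 -0.13] jaw 0.1 tz [-0.001  0.868 -0.496] op 0.836 F [-0.1  0.7 -2.4]
scene 15 rim plane slope deg x,y [ 1.  -1.7] z0 0.0803 rim c (array([0.4417, 0.077 ]), np.float64(0.0368)) res 0.0017
```

View pics/s41.png

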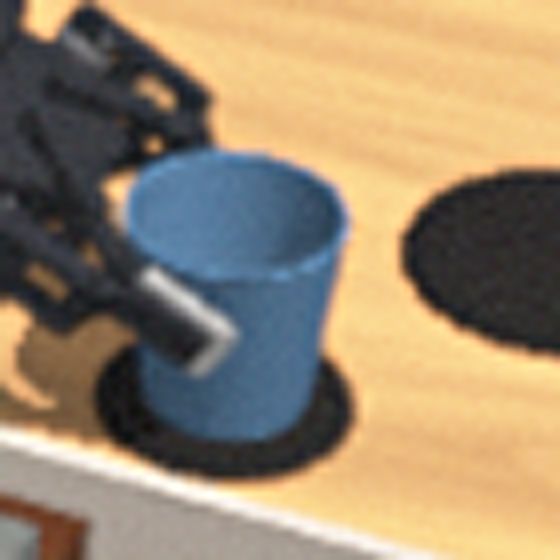

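The rim height of 0.080 and the fact that it no longer descends show the cup rests on the coaster, centred at (0.4417,0.077). Release and withdraw.

Emit:
move_arm(linear=[[0,0,0],[0,0,0],[0,0,0],[0,0,0]], twist=[[0,0,0],[0,0,0],[0,0,0],[0,0,0]], grip=1.0)

```text
time: 51.77
eef_pos: [0.4413, 0.0844, 0.0479]
tcp_rot: [0.611, 0.612, 0.355, -0.354]
contact_force: [-0.6, -0.1, -0.1]
opening: 1.001
```

Emit:
move_arm(linear=[[0,-0.008,0.005],[0,-0.014,0.008],[0,-0.016,0.01],[0,-0.016,0.01],[0,-0.016,0.01],[0,-0.016,0.012],[0,-0.016,0.02],[0,-0.015,0.03],[0,-0.015,0.03],[0,-0.015,0.02],[0,0,0]], twist=[[0,0,0],[0,0,0],[0,0,0],[0,0,0],[0,0,0],[0,0,0],[0,0,0],[0,0,0],[0,0,0],[0,0,0],[0,0,0]])

```text
time: 52.68
eef_pos: [0.4365, -0.0718, 0.2117]
tcp_rot: [0.612, 0.611, 0.353, -0.357]
contact_force: [0.9, -0.8, -0.2]
opening: 1.003
```

```bash
python3 -c "
from tilt import *; from gauge import gauge
togo((.4405,.0837,.0478),tz=(0,.863,-.505),ty=(1,0,0))
gauge();tilt(.4415,.076,('scene','wrist','top'))
for n in('scene','top','wrist'): save(cam(n),n+'42')
c=cam('scene');save(c,'s42z',8,(260,165,330,235))"
```

```text
t 52.68 pos [ 0.4365 -0.0718  0.2117] d mm [   4.   155.5 -163.9] rv deg [-0.58 -0.32 -0.11] jaw 0.1 tz [-0.004  0.868 -0.496] op 1.003 F [ 0.9 -0.8 -0.2]
top [236.5 137.9] [235, 135, 4, 6, 21] [0.645  0.0491 0.1458] z [0.0827 0.1528]
scene [255.  217.4] [252, 210, 7, 16, 83] [0.651  0.052  0.1348] z [0.1126 0.1498]
wrist [485.3 196. ] [467, 177, 36, 40, 573] [0.6414 0.0438 0.1341] z [0.1086 0.1462]
scene 16 rim plane slope deg x,y [ 1.9 -1.5] z0 0.0799 rim c (array([0.441 , 0.0772]), np.float64(0.0366)) res 0.0023
wrist 8 rim plane slope deg x,y [-0.1 -0.2] z0 0.0775 rim c (array([0.44  , 0.0752]), np.float64(0.0369)) res 0.0003
top 18 rim plane slope deg x,y [-5.2 -2.7] z0 0.0797 rim c (array([0.4402, 0.0742]), np.float64(0.0363)) res 0.0072
```

View pics/scene42.png

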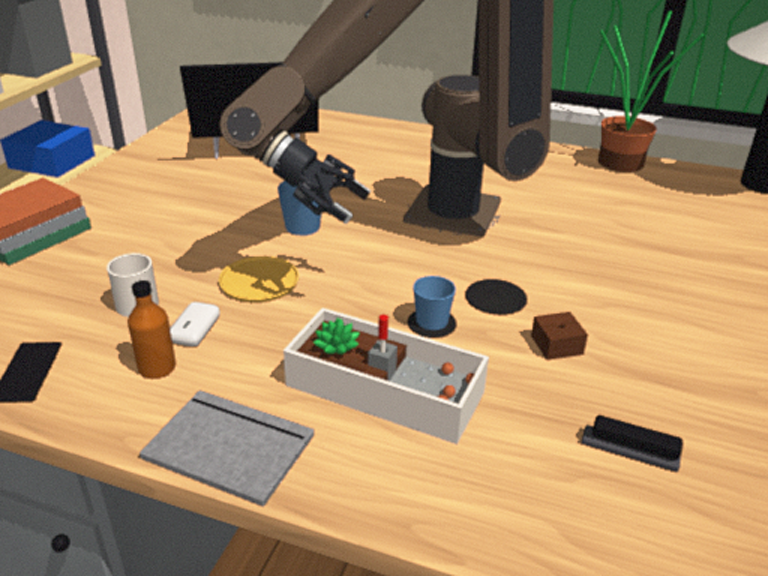

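View pics/wrist42.png

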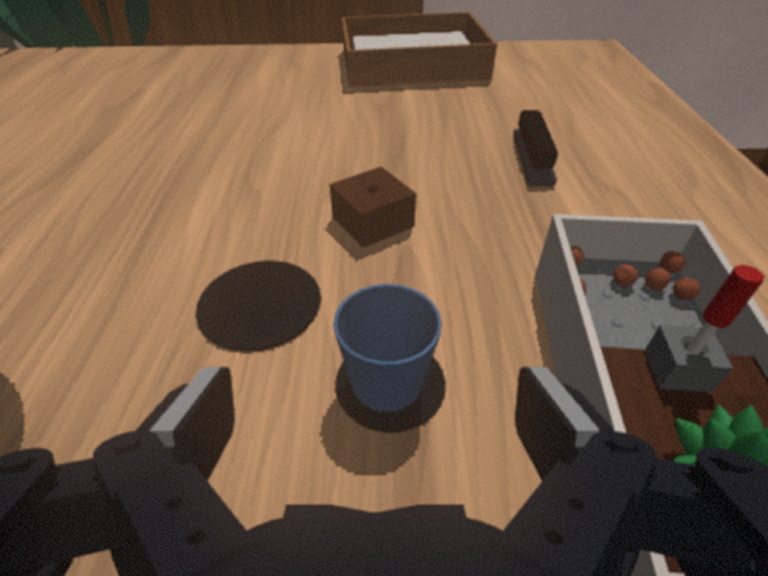

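View pics/top42.png

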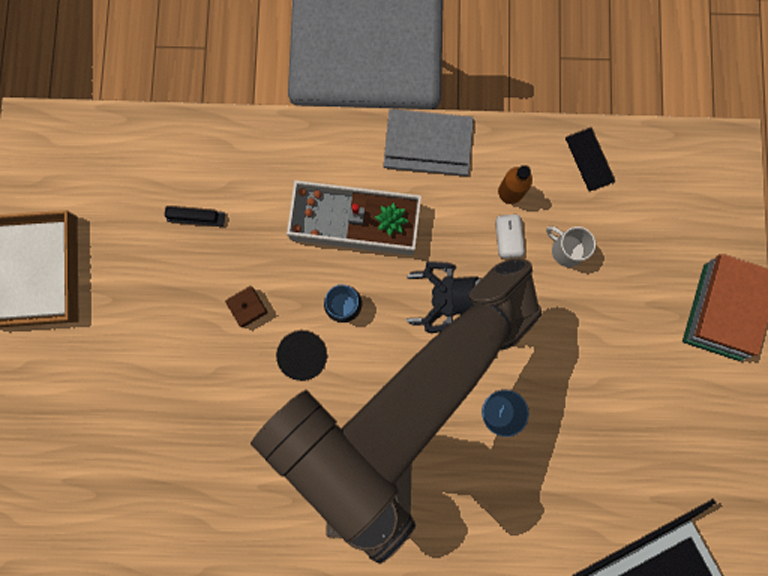

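```bash
python3 -c "
from ck import *
c=cam('wrist')
for p in((390,427),(388,409),(337,383),(445,383)): print(p,onz(c,p[0]/1.5-.17,p[1]/1.5-.17,.004).round(4))
h=hsv(c);m=(h[...,2]<62);w=[]
for v in range(245,290):
    for u in range(215,305):
        if m[v,u]: w.append((u,v))
M=np.zeros((384,512),np.uint8)
for u,v in w:M[v,u]=1
k=max(cv2.findContours(M,cv2.RETR_EXTERNAL,cv2.CHAIN_APPROX_NONE)[0],key=len)
q=np.array([onz(c,*a[0],.004)[:2] for a in k]); ce=np.array([.4415,.0757]); d=np.linalg.norm(q-ce,axis=1); q=q[d>.039]
print(len(q),circ(q)); print(get_state()['time'])"
```

```text
(390, 427) [0.4421 0.0328 0.004 ]
(388, 409) [0.4408 0.0484 0.004 ]
(337, 383) [0.3993 0.073  0.004 ]
(445, 383) [0.4879 0.0725 0.004 ]
123 (array([0.442 , 0.0724]), np.float64(0.0431))
53.2333
```

The last checks agree. The cup foot is at about (0.441,0.077) and the coaster centre at about (0.4425,0.076). The gripper is clear of everything, so I'm handing in.

```bash
python3 -c "
from plant import *
print(sign_off())"
```

```text
the job is handed in; nothing more can be done
None
```

The job is done and handed in after about 53 s of robot time; no verdict came back.

- **Stones:** three stones were in the dish. I collected them into the small cup, which made six with the three already inside, and tipped them all into the bay. None missed: the wrist view showed all six in the bay and the cup empty.
- **Gauge:** only after that did I move the gauge from its block into the grey sleeve. It bottomed at the expected depth with 14 N. Its red top now stands about 0.147 m up, which matches the expected fully-home height.
- **Cup:** I had already put the cup on the small coaster, but it was knocked about 4 cm aside while I worked on the gauge. I picked it up again and put it back. It stands upright (0° by the wrist view), with its foot about 2–3 mm from the coaster's centre.
- **Disagreements:** the cameras differ by up to 3 mm on the cup and coaster positions. The top and scene views gave rough tilt readings of a few degrees for the cup, which I put down to noise since the wrist view and the pictures show it level.
- **Rest of the scene:** in the final pictures the mug, bottle, stapler and mouse look where they were, though I did not measure them. The gripper is open and clear of everything.

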